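# Fish the corks out from under the plant stand and lower it

### The job

Three or four jar corks have got under the raised slatted plant stand: with the reacher, squeezing its trigger to close its jaws and keeping the gripper's fingers off the corks, take every cork out and set it in the shallow wooden tray. Then lay the reacher back on its stone board just as it lay, and only then crack the stand's release valve about an eighth of a turn counter-clockwise, never more than a quarter turn, so that the stand sinks slowly by itself (do not push it) all the way down. Finally close the valve fully again, leaving the breakfast things where they stand.

Things in the scene. Friction and masses are not known exactly. Their poses are not given: they have to be found in the camera images.
- reacher: short pick-up reacher, 300 mm long, lying flat on the board, 240 g. Origin: on its underside, at the middle of the handle; x forward to the jaws, y left, z up. A base block 12 mm high (x -80 to 50, y -30 to 16 mm) lies under the handle's plates; shaft and jaws stay below 28 mm. Held from above across both plates it is balanced
- reacher_handle (a point): reacher's grip, 42 mm over its underside at x = y = 0: between two upright plates, each 70 mm long (x -35 to 35 mm), tops 58 mm up. Outer faces: fixed palm plate y -30, trigger plate y +30 mm (60 mm over both). Squeezing slides the trigger plate, from 14 mm up, towards the palm plate by up to 22 mm; gripper jaws closing evenly shift the reacher to its +y by half of that
- reacher_jaws (a point): centre of a held cork, reacher x 200, y -5, z 14 mm. Jaws, z 4 to 24 mm, close sideways. Fixed jaw: inner face y -20, x 145 to 220 mm. The other swings about x 125, y 26 mm; its pad ends at x 221. Trigger free: 52 mm apart here (inner faces y -20, +32), 57 mm at the tips, outer faces y -25 and +43. On a 30 mm cork the pads are parallel
- reacher_trigger (a joint): travel of the reacher's trigger, m: 0 free (jaws open), about 0.016 when the jaws hold a 30 mm cork, 0.022 fully squeezed (jaws 23 mm apart). Spring: 12 N to start, 21 N at full travel; squeezing with 30 to 50 N grips a cork well, squeezing the plates from 60 to about 56 mm holds the reacher with its jaws open
- board: fixed pale stone board, 340 x 110 x 6 mm, origin at the centre of its underside, x along its length; the reacher starts on it, its handle towards the robot, its x along the board's x, and its origin about 75 mm towards the robot from the board's centre
- cork1: natural cork stopper, cylinder 30 mm diameter, 26 mm high, 15 g, standing on end; origin at the centre of its underside. May be absent
- cork2: another cork of the same kind; may be absent
- cork4: another cork of the same kind; may be absent
- cork3: another cork of the same kind; may be absent
- tray: fixed shallow wooden tray, 150 (x) x 260 (y) mm outside, rim 10 mm high and 6 mm thick; origin at the centre of its underside; its x points away from the robot
- tray_floor (a point): centre of the tray at 6 mm height, its floor
- stand: fixed frame of the lifting plant stand; origin on the table at its middle, x to the back (away from the robot), y left. The corks are under its slatted aluminium platform. Guide post at x 30, y 215 mm, 135 mm high; a bar 14 mm high closes the back at x 105 mm. A potted herb on the platform at x 70, y 152 mm reaches 160 mm when up
- stand_front (a point): on the table below the middle of the platform's front edge (stand x -60 mm). Platform: stand x -60 to 100, y -185 to 185 mm, slats along y with 20 mm gaps; underside 60 mm above the table when up, 20 mm when down, 8 to 12 mm thick. Open below from the front, 370 mm wide; corks stand 30 to 75 mm or more behind this edge
- stand_jack (a point): middle of the top of the jack unit at the stand's right end: 100 (x) x 80 (y) mm, 60 mm high, with the release valve on top and, at stand x 18 to 42, y -224 to -174 mm, an arm of the platform whose top is at 115 mm when up
- stand_ram (a joint): how far the platform has sunk, m: 0 up, 0.040 fully down; heavy, cannot be lifted; sinks at about 7 mm/s while the valve is open
- stand_valve (a joint): release valve, rad: 0 closed, grows counter-clockwise seen from above; the platform is held below about 0.2 and sinks beyond about 0.3 whatever the angle. Closing it in mid-travel holds the platform again. Stays where it is left; about 0.12 N m to turn
- valve_grip (a point): on the valve's vertical axis, at mid-height of its wing bar: a bar 50 mm long (along the stand's x when closed; it turns with the valve), 12 mm thick and 26 mm high, its top 10 mm above this point, 94 mm above the table
- mug: blue enamel mug, 80 mm across, 85 mm high, origin at its underside; leave alone
- jam_jar: closed glass jam jar, 68 mm across, 95 mm high, origin at its underside; leave alone
- shaker: steel salt shaker, 40 mm across, 70 mm high, origin at its underside; leave alone
- egg_cup: white egg cup, 48 mm across, 58 mm high, origin at its underside; leave alone
- teaspoon: steel teaspoon, 140 mm long; leave alone
- bowl: white bowl, 120 mm across, 45 mm high, origin at its underside; leave alone

How it is judged:
By the outcome, as a careful person would: the job done as asked, in the order asked, and still so for the second after the job is handed in, with the robot touching nothing.
Of cork1, cork2, cork3, cork4 only 3 to 4 are there at a start; the rules pass over those that are not, and their reading is None.
At some moment in a run one of cork1, cork2, cork3, cork4 may be knocked a few centimetres aside while the robot is not near it.
It also fails if it takes over 210 s, if anything falls off the work surface, if the arm or the gripper's body presses on something with over 40 N, if the wrist force passes 120 N, or if a joint passes its speed limit or range.

### The arm

A 6-joint arm with a two-finger parallel gripper is mounted at the origin on the work surface. World frame = base frame: x ahead of the robot, y to its left, z up, the work surface at z = 0. Lengths are in m, angles in rad, forces in N, time in s.
With the tool pointing down it reaches from about 0.275 to 0.85 m from the base axis. Payload 5.2 kg.
Tool frame: the origin (TCP) lies between the finger pads; the fingertips stand 11 mm ahead of it and the grasp point (between the pads) lies 8 mm behind it; y points along the fingers, z is the direction in which the jaws open and shut, and the axes are right-handed (so a half turn about y gives the same grasp; the last joint's range is limited). The gripper opens to 85 mm and grips with 20 to 120 N. Pads are 22 mm wide; open, the fingers measure 114 mm over their backs; the gripper's body (76 mm by 85 mm) begins 54 mm behind the grasp point. The pads swing forward as they close: fully open they stand 13 mm farther back than shut.
Start: joints at [-1.479, 0.259, 1.535, -0, 1.348, -0.203], TCP at [0.16, -0.526, 0.242] pointing down, gripper open.
Joint ranges: [-3.14, 3.14], [-0.91, 2.08], [0.19, 2.58], [-1.22, 4.36], [0.22, 2.71], [-3.12, 3.12]. Speed limits (rad/s): [2.57, 2.57, 3.14, 3.14, 3.14, 3.14].

### API

Orientations are given as a unit quaternion [w, x, y, z].
In Python, from station import * gives the robot as it stands.
- The arm moves only by the shell command python3 -m crank 'ROWS' [FORCE]. ROWS is JSON, one flat list of numbers, 5 for each row, row after row: the closure, from 0 (fully open) to 1 (shut), then the shift along the tool's x, y, z in units of 30 mm (1.0 is 30 mm), then the turn about the tool's y in units of 5 degrees (1.0 is 5 degrees). A call has 1 to 8 rows; each row shifts and turns the commanded pose from where the row before left it, along the tool's axes as they then stand; what a row does not reach is not made up. A row lasts 1/12 s, in which the tool goes at most 41.7 mm and 7.16 degrees, less where a joint would pass 70% of its speed; a pose out of reach is approached as far as the arm can. A call is refused whole if a number of a shift passes 1 or a number of a turn 1, either way. A call with a gripper value outside its range is refused whole. The fingers move at their own pace and stop on an object; FORCE is the grip in N (left out, the last holds). Time passes only in rows, so rows that do not move let the fingers close. It gives the time, the measured TCP pose, the force and the opening at its end, in the units of the state.
- sense(): the state, without advancing time (a new reading comes with each control period).
- get_image(name): name is "side" or "top"; returns the picture (384x512x3 uint8, red, green, blue); there is no depth.
- calibration(name): a dict with "vertical_fov" (degrees; the focal length in pixels is half the picture's height over the tangent of half this angle, whatever the lens; pixels are square), "cx", "cy" (the principal point, pixels), "k1" (the pictures are not rectified: a ray, as slopes to the right and down, at radius r is drawn at 1 + k1 r^2 times it, then the intrinsics apply), "R" (3x3) and "t" (3): a world point X has camera coordinates R X + t. Camera axes: x right, y down, z forward; pixel columns grow to the right and rows downward; lengths in m; the calibration is good to about 2 mm. A picture is of the moment at which its call begins. calibration takes no time and is no camera call.
- close_job(): hands the job in, once; it reports no verdict.
The state is a dict: "time_s": time; "joint_pos": joint angles; "joint_velocities": joint speeds; "effort": joint torques, N m; "tcp_pos": TCP position; "orientation": TCP orientation; "wrist_force": force on the tool from outside, world axes, zero at the start; "moment": the same for the moment, N m; "gripper_width": finger opening in m.
Only numpy, scipy, OpenCV 4.12 (cv2) and the standard library are available. Lean on these libraries where they do the work, as an engineer would, in place of code of your own. Each camera call takes 0.05 s, during which the arm holds its last target.

## Working session

There is one attempt and no reset: what is moved stays moved. The work goes in short steps, Python scripts to look and compute and a shell command to move; the robot and the scene stay as the last step left them, time stands still between calls to the robot, and variables do not carry over. Pictures are saved under pics/ and viewed, and the job is handed in when it is done.

```bash
ls; mkdir -p pics; python3 - <<'E'
from station import *
import cv2
print(sense())
for n in ("side","top"):
    c=calibration(n); print(n,c)
    im=get_image(n); cv2.imwrite(f"pics/{n}0.png",im[:,:,::-1])
E
```

```text
pics
{'time_s': 0.0, 'joint_pos': array([-1.47878217e+00,  2.59369984e-01,  1.53609202e+00,  1.21962764e-05,
        1.34801618e+00, -2.02802364e-01]), 'joint_velocities': array([ 8.81689163e-05, -2.11121838e-04,  3.29485078e-04,  4.35696258e-04,
       -4.48390432e-04, -1.64147153e-03]), 'effort': array([-9.26912326e-04, -4.46034980e+01, -2.90565258e+01,  1.00433433e-04,
        1.16225678e-02,  7.09478769e-07]), 'tcp_pos': array([ 0.1597872 , -0.52573861,  0.24145658]), 'orientation': array([ 0.10389642, -0.10381421,  0.70010346, -0.6987727 ]), 'wrist_force': array([-0.36025062, -0.97815139,  0.80598331]), 'moment': array([ 0.00059255, -0.04450567, -0.00532415]), 'gripper_width': 0.08554689708967186}
side {'vertical_fov': 52.35252650629568, 'cx': 255.56512209211087, 'cy': 191.54942625389458, 'k1': -0.07432977055339438, 'R': array([[ 0.89044224, -0.45506541,  0.00529982],
       [-0.26961589, -0.53687699, -0.79941877],
       [ 0.36663318,  0.71040732, -0.60075082]]), 't': array([-0.44591928,  0.23552775,  1.26868297])}
top {'vertical_fov': 47.76333349326397, 'cx': 260.13422022669903, 'cy': 191.54066602793296, 'k1': 0.03656747515720686, 'R': array([[ 0.01508928, -0.99988507, -0.00147059],
       [-0.99466139, -0.01486026, -0.10211701],
       [ 0.10208342,  0.00300361, -0.99477131]]), 't': array([0.03001473, 0.54308901, 1.51184862])}
```

View pics/side0.png

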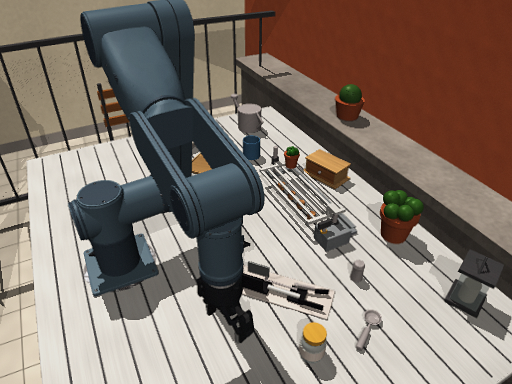

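View pics/top0.png

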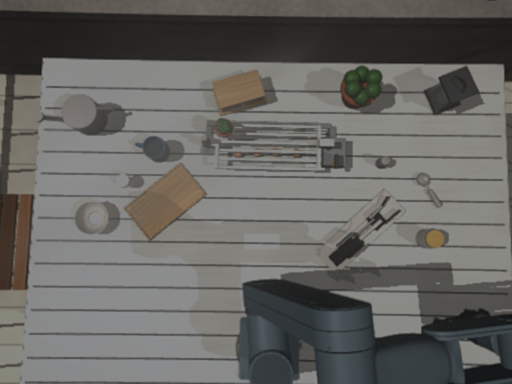

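The top view shows the stand at about (270,147), the board and reacher at (360,230), the tray at (165,202) and corks under the front slats at about (235–300,154). I'll zoom in on these.

```bash
cat > h.py <<'E'
import numpy as np, cv2
from station import *
def _k(c):
    f=192/np.tan(np.radians(c["vertical_fov"])/2); return f
def proj(n,X):
    c=calibration(n); X=np.atleast_2d(X); p=X@np.array(c["R"]).T+c["t"]
    s=p[:,:2]/p[:,2:]; r2=(s**2).sum(1,keepdims=True); s=s*(1+c["k1"]*r2)
    return s*_k(c)+[c["cx"],c["cy"]]
def back(n,uv,z):
    c=calibration(n); uv=np.atleast_2d(uv).astype(float); d=(uv-[c["cx"],c["cy"]])/_k(c)
    s=d.copy()
    for _ in range(20): s=d/(1+c["k1"]*(s**2).sum(1,keepdims=True))
    R=np.array(c["R"]); C=-R.T@c["t"]
    v=np.c_[s,np.ones(len(s))]@R
    return C+v*((z-C[2])/v[:,2])[:,None]
def crop(im,name,u0,v0,u1,v1,k):
    a=im[v0:v1,u0:u1,::-1]; a=cv2.resize(a,None,fx=k,fy=k,interpolation=cv2.INTER_CUBIC)
    a=cv2.convertScaleAbs(a,alpha=1.4,beta=10)
    for u in range((u0+9)//10*10,u1,10):
        cv2.line(a,((u-u0)*k,0),((u-u0)*k,6 if u%50 else 14),(0,0,255),1)
        if u%20==0: cv2.putText(a,str(u),((u-u0)*k,20),0,.4,(0,0,255),1)
    for v in range((v0+9)//10*10,v1,10):
        cv2.line(a,(0,(v-v0)*k),(6 if v%50 else 14,(v-v0)*k),(0,0,255),1)
        if v%20==0: cv2.putText(a,str(v),(8,(v-v0)*k+4),0,.4,(0,0,255),1)
    cv2.imwrite("pics/"+name,a)
E
python3 - <<'E'
from h import *
im=cv2.imread("pics/top0.png")[:,:,::-1]
crop(im,"t0a.png",200,110,355,180,5)
crop(im,"t0b.png",310,180,410,275,6)
crop(im,"t0c.png",115,155,215,245,6)
im=cv2.imread("pics/side0.png")[:,:,::-1]
crop(im,"s0a.png",180,130,360,260,4)
crop(im,"s0b.png",230,230,350,330,6)
E
```

```text
(no output)
```

View pics/t0a.png

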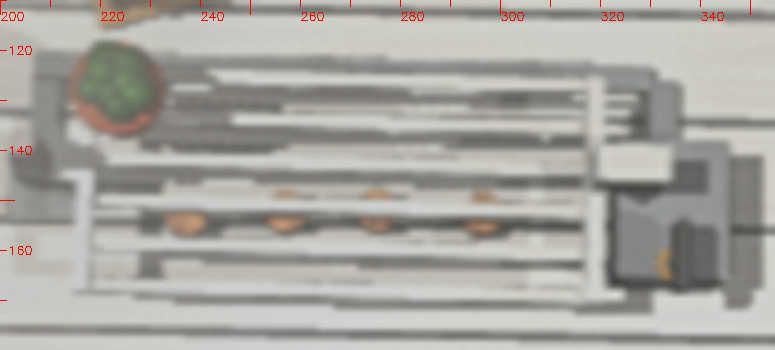

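View pics/t0b.png

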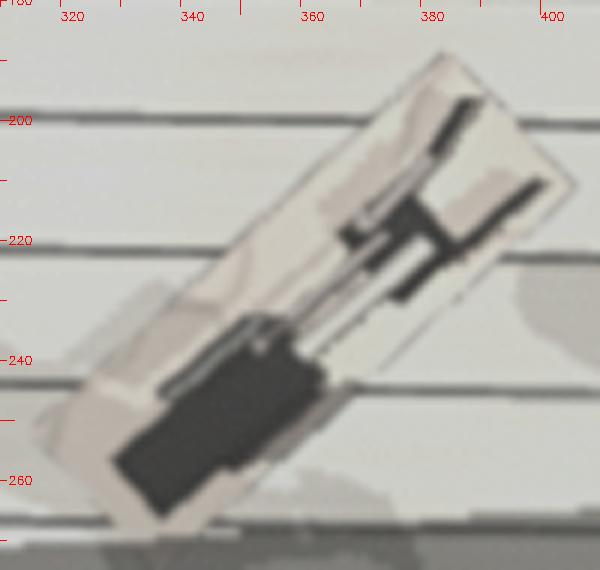

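View pics/t0c.png

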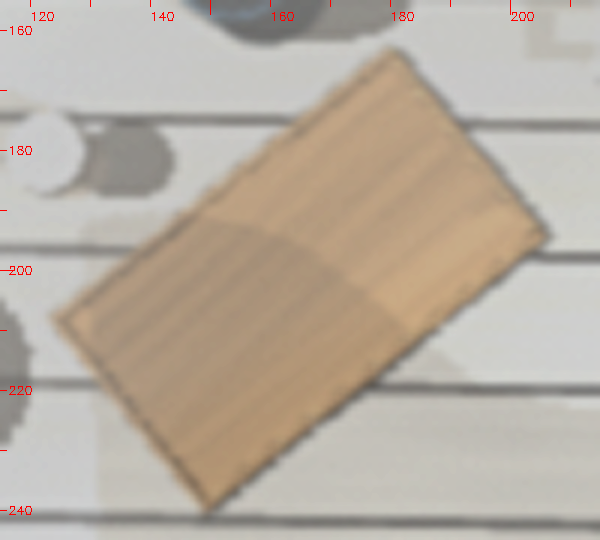

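View pics/s0a.png

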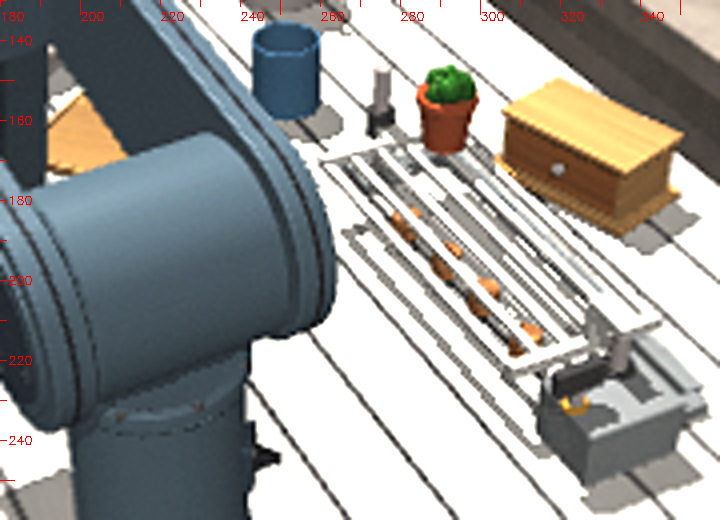

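View pics/s0b.png

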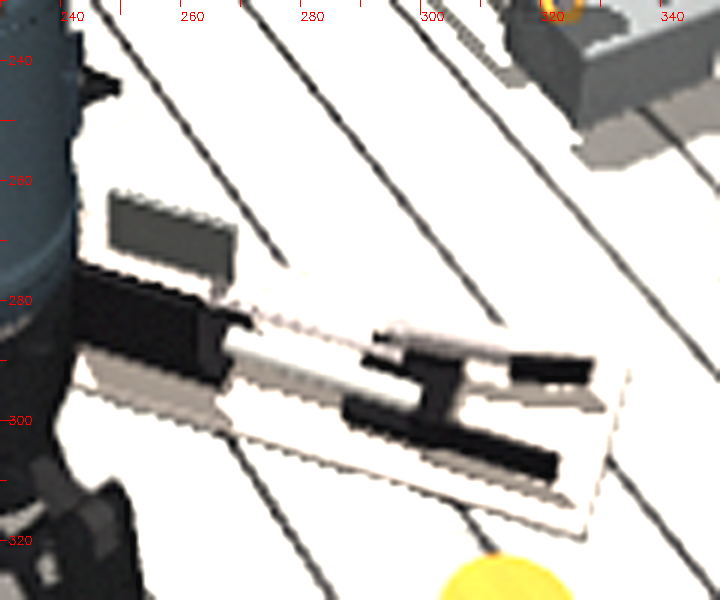

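```bash
python3 - <<'E'
from h import *
np.set_printoptions(precision=4,suppress=True)
b=back("top",[[383.8,188.7],[406.3,210.8],[330.8,269.2],[315.8,251.3]],.006);print("board",b[:,:2],[np.linalg.norm(b[i,:2]-b[(i+1)%4,:2]) for i in range(4)])
b=back("top",[[180.8,163],[206.8,194.5],[149.7,240.3],[124.2,208]],.010);print("tray",b[:,:2],b.mean(0),[np.linalg.norm(b[i,:2]-b[(i+1)%4,:2]) for i in range(4)])
b=back("top",[[215,168.6],[321.2,170.2],[320.6,125]],.070);print("plat",b)
b=back("top",[[322,138],[346,138],[346,167.3],[321.6,167.6]],.060);print("jack",b,b.mean(0))
b=back("top",[[336.7,159.2]],.094);print("valve?",b)
b=back("top",[[237,154.5],[257,154.3],[275,154.5],[296,154.9]],.026);print("corks",b)
print(b)
E
```

```text
board [[ 0.5617 -0.4057]
 [ 0.4835 -0.4843]
 [ 0.2732 -0.2152]
 [ 0.3348 -0.1623]] [np.float64(0.11084863726103074), np.float64(0.34156719981122896), np.float64(0.08119351367656416), np.float64(0.33274148238910156)]
tray [[0.6438 0.3263]
 [0.5309 0.2294]
 [0.365  0.4267]
 [0.4782 0.5221]] [0.5044 0.3761 0.01  ] [np.float64(0.1487806262260742), np.float64(0.25782922008566383), np.float64(0.14801584462501283), np.float64(0.2564232277146959)]
plat [[ 0.6159  0.1959  0.07  ]
 [ 0.6158 -0.1725  0.07  ]
 [ 0.7756 -0.1701  0.07  ]]
jack [[ 0.7317 -0.1765  0.06  ]
 [ 0.7328 -0.2606  0.06  ]
 [ 0.6288 -0.2602  0.06  ]
 [ 0.6265 -0.1753  0.06  ]] [ 0.6799 -0.2182  0.06  ]
valve? [[ 0.6508 -0.222   0.094 ]]
corks [[ 0.675   0.1231  0.026 ]
 [ 0.6768  0.0514  0.026 ]
 [ 0.677  -0.0131  0.026 ]
 [ 0.6767 -0.0884  0.026 ]]
[[ 0.675   0.1231  0.026 ]
 [ 0.6768  0.0514  0.026 ]
 [ 0.677  -0.0131  0.026 ]
 [ 0.6767 -0.0884  0.026 ]]
```

```bash
cat >> h.py <<'E'
def T(x,y,yaw,z=0):
    c,s=np.cos(yaw),np.sin(yaw); 
    M=np.eye(4); M[:2,:2]=[[c,-s],[s,c]]; M[:3,3]=[x,y,z]; return M
def tf(M,P): P=np.atleast_2d(P); return P@M[:3,:3].T+M[:3,3]
def box(x0,x1,y0,y1,z0,z1):
    c=np.array([[x,y,z] for z in(z0,z1) for x,y in((x0,y0),(x1,y0),(x1,y1),(x0,y1))])
    e=[(0,1),(1,2),(2,3),(3,0),(4,5),(5,6),(6,7),(7,4),(0,4),(1,5),(2,6),(3,7)]
    return [(c[i],c[j]) for i,j in e]
def cyl(x,y,r,z0,z1):
    a=np.linspace(0,2*np.pi,25); o=[]
    for z in(z0,z1):
        P=np.c_[x+r*np.cos(a),y+r*np.sin(a),0*a+z]; o+=[(P[i],P[i+1]) for i in range(24)]
    return o
REACH=dict(base=box(-.08,.05,-.03,.016,0,.012),palm=box(-.035,.035,-.03,-.025,.012,.058),trig=box(-.035,.035,.025,.03,.014,.058),fj=box(.145,.22,-.025,-.02,.004,.024))
def overlay(n,im,name,u0,v0,u1,v1,k,sets):
    a=cv2.resize(im[v0:v1,u0:u1,::-1],None,fx=k,fy=k,interpolation=cv2.INTER_CUBIC); a=cv2.convertScaleAbs(a,alpha=1.4,beta=10)
    for segs,M,col in sets:
        for p,q in segs:
            uv=proj(n,tf(M,np.array([p,q]))); 
            pt=[tuple(np.round(((w-[u0,v0])+.5)*k).astype(int).tolist()) for w in uv]
            cv2.line(a,pt[0],pt[1],col,1,cv2.LINE_AA)
    cv2.imwrite("pics/"+name,a)
E
cat > ov.py <<'E'
from h import *
import sys
top=cv2.imread("pics/top0.png")[:,:,::-1]; side=cv2.imread("pics/side0.png")[:,:,::-1]
yaw=np.radians(-47.0); bx,by=.409,-.323
B=T(bx,by,yaw); R=T(bx-.075*np.cos(yaw),by-.075*np.sin(yaw),yaw,.006)
sets=[(box(-.17,.17,-.055,.055,0,.006),B,(0,160,0))]+[(s,R,(0,0,255)) for s in REACH.values()]
overlay("top",top,"ot1.png",310,180,410,275,7,sets)
overlay("side",side,"os1.png",230,230,350,330,6,sets)
S=T(.676,.012,0)
sets=[(box(-.06,.1,-.185,.185,.06,.07),S,(0,160,0)),(box(.018,.042,-.224,-.174,.06,.115),S,(255,0,255))]
for c in [(.667,.123),(.677,.0514),(.677,-.0131),(.677,-.0884)]: sets.append((cyl(*c,.015,0,.026),np.eye(4),(0,0,255)))
overlay("top",top,"ot2.png",205,115,350,175,5,sets)
overlay("side",side,"os2.png",250,140,370,270,5,sets)
TR=T(.5044,.3761,np.radians(40.3))
overlay("top",top,"ot3.png",115,155,215,245,5,[(box(-.075,.075,-.13,.13,0,.010),TR,(0,0,255))])
E
python3 ov.py
```

```text
(no output)
```

View pics/ot1.png

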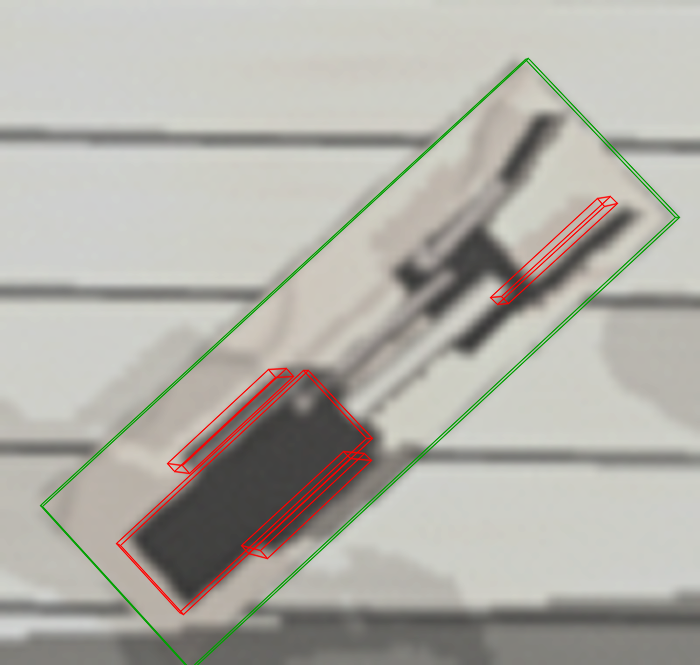

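View pics/os1.png

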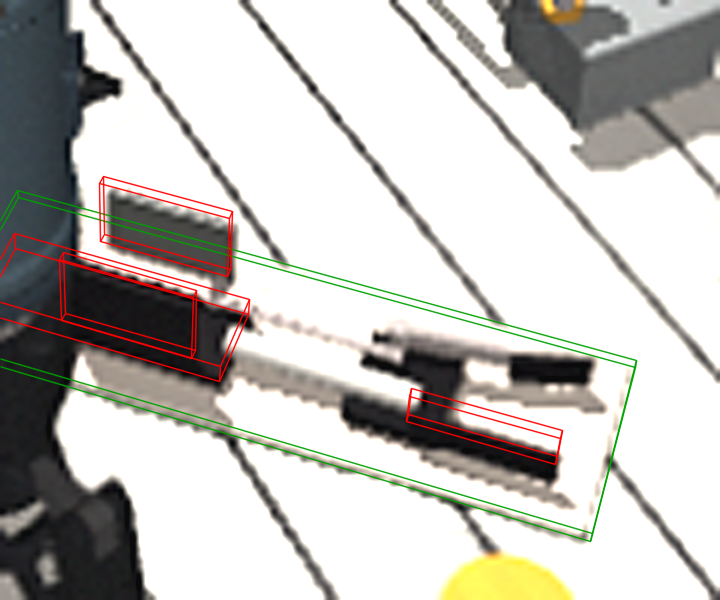

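View pics/ot2.png

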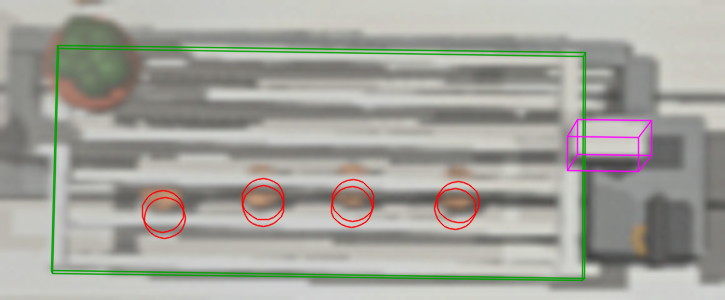

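View pics/os2.png

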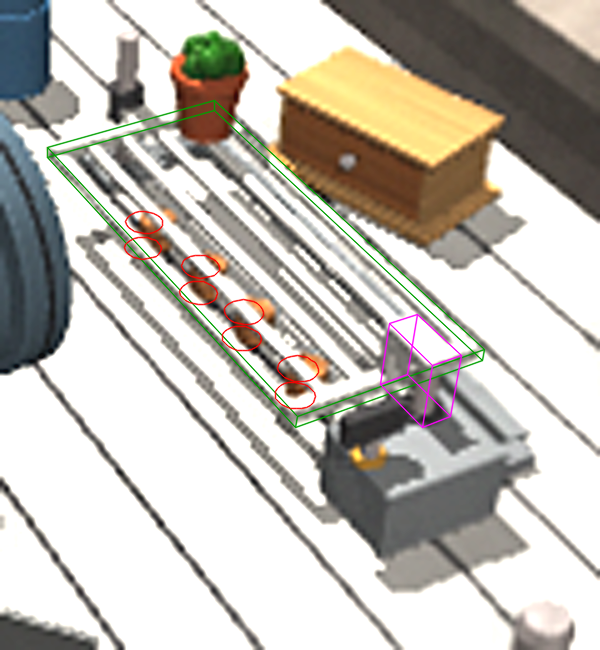

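View pics/ot3.png

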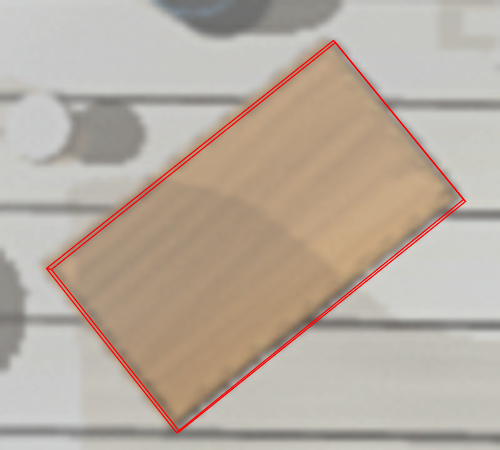

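```bash
python3 - <<'E'
from h import *
im=cv2.imread("pics/top0.png")[:,:,::-1]
crop(im,"z1.png",322,225,372,275,12)
crop(im,"z2.png",355,185,410,240,12)
im=cv2.imread("pics/side0.png")[:,:,::-1]
crop(im,"z3.png",238,255,338,325,8)
E
```

```text
(no output)
```

View pics/z1.png

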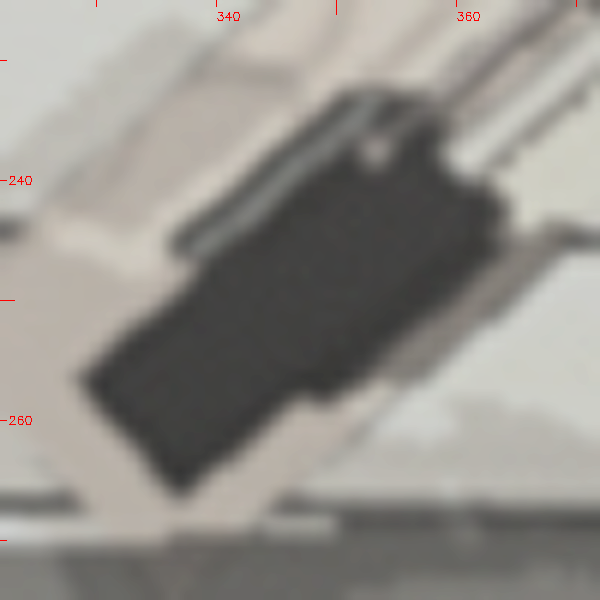

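View pics/z2.png

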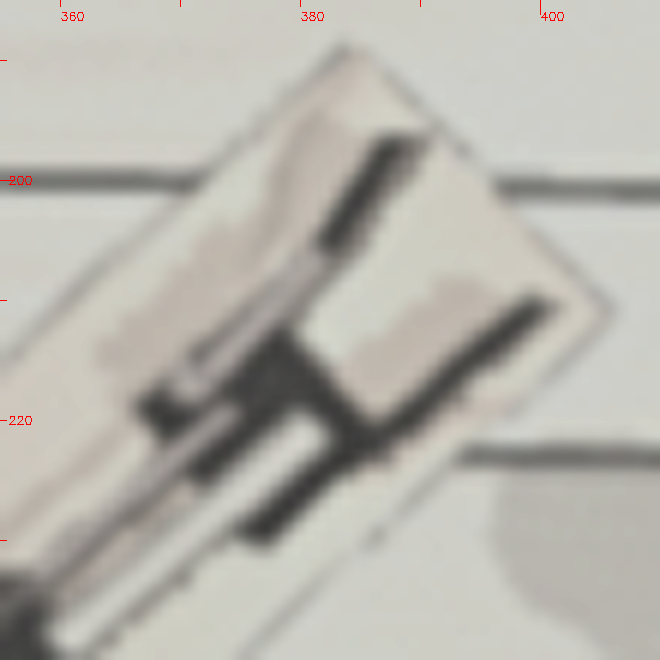

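View pics/z3.png

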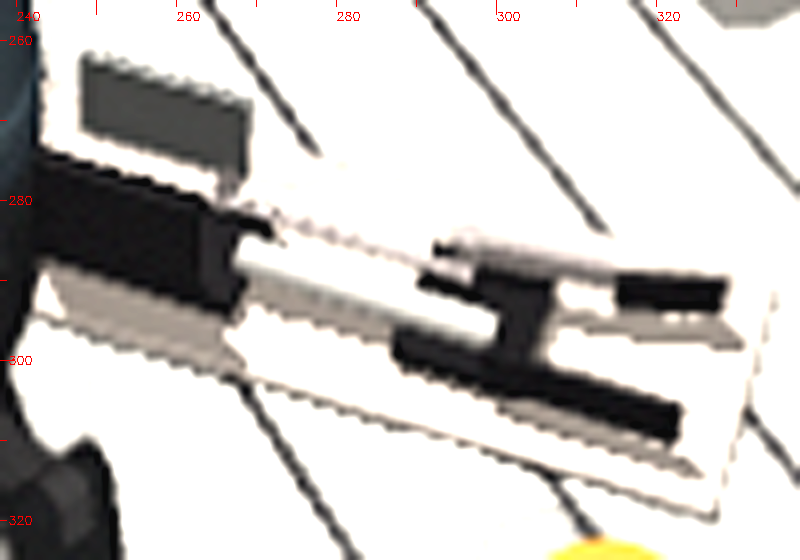

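```bash
python3 - <<'E'
from h import *
from scipy.optimize import least_squares
np.set_printoptions(precision=4,suppress=True)
C=[("top",(335.9,244.8),(-.035,.03,.058)),("top",(350.7,232),(.035,.03,.058)),("top",(328.2,256.2),(-.08,.016,.012)),("top",(336.5,265.9),(-.08,-.03,.012)),
("top",(401.4,210),(.22,-.025,.024)),("top",(398.7,209.1),(.22,-.02,.024)),("top",(386.6,195.8),(.221,.043,.024)),
("side",(322.9,305.2),(.22,-.025,.024)),("side",(268.8,266.8),(.035,.03,.058)),("side",(247.8,260.8),(-.035,.03,.058)),("side",(262.8,279.8),(.035,-.03,.058))]
def f(p):
    M=T(p[0],p[1],p[2],.006)
    return np.concatenate([(proj(n,tf(M,P))[0]-uv) for n,uv,P in C])
r=least_squares(f,[.36,-.27,-.8],loss='soft_l1'); print(r.x,np.degrees(r.x[2])); print(f(r.x).reshape(-1,2))
q=sense()["orientation"]; w,x,y,z=q
from scipy.spatial.transform import Rotation as Ro
print(Ro.from_quat([x,y,z,w]).as_matrix())
E
```

```text
[ 0.3587 -0.2725 -0.8527] -48.85507312800653
[[ 0.823   0.4804]
 [ 1.3959 -0.0126]
 [-0.7494  0.2129]
 [-0.3631  0.6667]
 [-1.3459 -0.0305]
 [ 0.3904 -0.2154]
 [ 0.6212 -0.7084]
 [ 0.1337  0.1767]
 [ 0.4326 -0.9277]
 [ 0.1096 -1.3178]
 [-0.6754  0.3446]]
[[-0.9569 -0.0001  0.2905]
 [-0.2905  0.0016 -0.9569]
 [-0.0003 -1.     -0.0016]]
```

The board is centred near (0.409,-0.323). The reacher origin is about (0.359,-0.273) with yaw -48.9°. All four corks are at x≈0.67 under the stand, and the tray yaw is about 40°. I'll turn the tool first so that its x points along the reacher.

```bash
python3 -m crank '[0,0,0,0,-1, 0,0,0,0,-1, 0,0,0,0,-1, 0,0,0,0,-1, 0,0,0,0,-1, 0,0,0,0,-1, 0,0,0,0,-1, 0,0,0,0,-1]'; python3 -m crank '[0,0,0,0,-1, 0,0,0,0,-1, 0,0,0,0,-1, 0,0,0,0,-1, 0,0,0,0,-1, 0,0,0,0,-1, 0,0,0,0,-1, 0,0,0,0,-1]';python3 -m crank '[0,0,0,0,-1, 0,0,0,0,-1, 0,0,0,0,-1, 0,0,0,0,-1, 0,0,0,0,-1, 0,0,0,0,-1, 0,0,0,0,-0.84]'
cat >> h.py <<'E'
from scipy.spatial.transform import Rotation as Ro
def pose():
    s=sense(); w,x,y,z=s["orientation"]; R=Ro.from_quat([x,y,z,w]).as_matrix()
    return s,np.array(s["tcp_pos"]),R,np.degrees(np.arctan2(R[1,0],R[0,0]))
def go(x,y,z,yaw=None):
    s,p,R,yw=pose(); d=R.T@(np.array([x,y,z])-p)/.03
    print("t",round(s["time_s"],2),"tcp",p.round(4),"yaw",round(yw,2),"w",round(s["gripper_width"],4),"F",np.round(s["wrist_force"],1),"j",np.round(s["joint_pos"],2))
    print("units tool x,y,z",d.round(2), "turn",None if yaw is None else round(-(yaw-yw)/5,2), "tilt",R[:,1].round(3))
E
python3 -c "
from h import *
go(.3587,-.2725,.16,-48.9)"
```

```text
time_s: 0.77
tcp_pos: [0.1598, -0.5259, 0.2418]
orientation: [0.338, -0.338, 0.621, -0.621]
wrist_force: [0.4, 0.3, -0.6]
gripper_width: 0.0856
time_s: 1.43
tcp_pos: [0.1598, -0.526, 0.2418]
orientation: [0.53, -0.53, 0.468, -0.468]
wrist_force: [-0.5, -0.5, -0.3]
gripper_width: 0.0858
time_s: 2.02
tcp_pos: [0.1598, -0.526, 0.2418]
orientation: [0.645, -0.644, 0.292, -0.291]
wrist_force: [0.9, 0.1, 0.1]
gripper_width: 0.0855
t 2.02 tcp [ 0.1598 -0.526   0.2418] yaw -48.66 w 0.0855 F [0.9 0.1 0.1] j [-1.48  0.26  1.54 -0.    1.35 -2.2 ]
units tool x,y,z [-1.96  2.74 10.56] turn 0.05 tilt [-0.     0.001 -1.   ]
```

```bash
python3 -m crank '[0,-0.17,0,0.95,0, 0,-0.17,0,0.95,0, 0,-0.17,0,0.95,0, 0,-0.17,0,0.95,0, 0,-0.17,0.4,0.95,0, 0,-0.17,0.4,0.95,0, 0,-0.17,0.4,0.95,0, 0,-0.17,0.4,0.95,0]'; python3 -m crank '[0,-0.2,0.4,0.95,0, 0,-0.2,0.4,0.95,0, 0,-0.2,0.34,1,0, 0,0,0,0,0]'
python3 -c "
from h import *
go(.3587,-.2725,.16,-48.9)
im=get_image('top'); cv2.imwrite('pics/top1.png',im[:,:,::-1]); crop(im,'t1.png',290,170,440,290,5)
im=get_image('side'); cv2.imwrite('pics/side1.png',im[:,:,::-1]); crop(im,'s1.png',200,170,360,330,4)
"
```

```text
time_s: 2.68
tcp_pos: [0.3054, -0.3442, 0.1936]
orientation: [0.644, -0.644, 0.293, -0.293]
wrist_force: [0.8, -0.3, 0.2]
gripper_width: 0.0854
time_s: 3.02
tcp_pos: [0.3594, -0.2695, 0.1578]
orientation: [0.646, -0.643, 0.293, -0.29]
wrist_force: [-1.4, -0.3, -0.5]
gripper_width: 0.0855
t 3.02 tcp [ 0.3594 -0.2695  0.1578] yaw -48.71 w 0.0855 F [-1.4 -0.3 -0.5] j [-0.89  0.16  1.88  0.    1.1  -1.62]
units tool x,y,z [ 0.06 -0.07 -0.08] turn 0.04 tilt [-0.002  0.006 -1.   ]
```

View pics/t1.png

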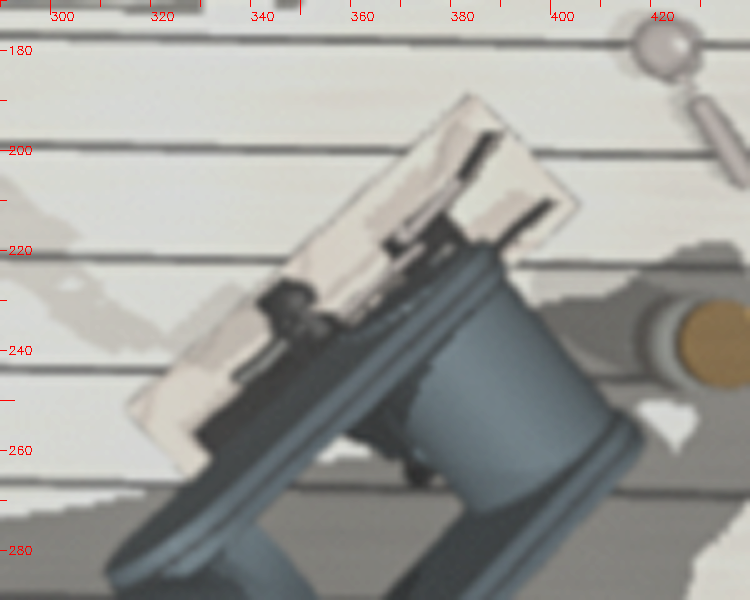

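View pics/s1.png

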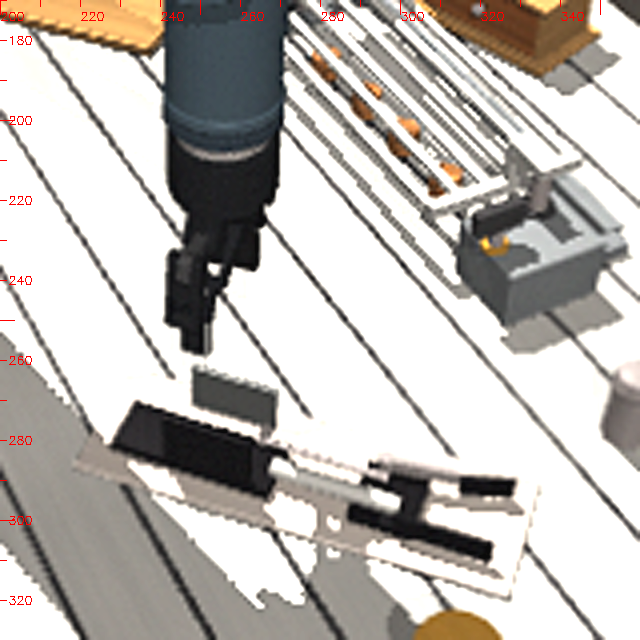

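```bash
python3 - <<'E'
from h import *
side=cv2.imread("pics/side1.png")[:,:,::-1];top=cv2.imread("pics/top0.png")[:,:,::-1]
R=T(.3587,-.2725,np.radians(-48.86),.006)
mj=box(.19,.221,.035,.043,.004,.024)
sets=[(s,R,(0,0,255)) for s in REACH.values()]+[(mj,R,(255,0,0))]+[(box(-.17,.17,-.055,.055,0,.006),T(.409,-.323,np.radians(-47)),(0,160,0))]
overlay("side",side,"os3.png",215,250,340,325,6,sets)
overlay("top",top,"ot4.png",310,180,410,275,6,sets)
E
```

```text
(no output)
```

View pics/os3.png

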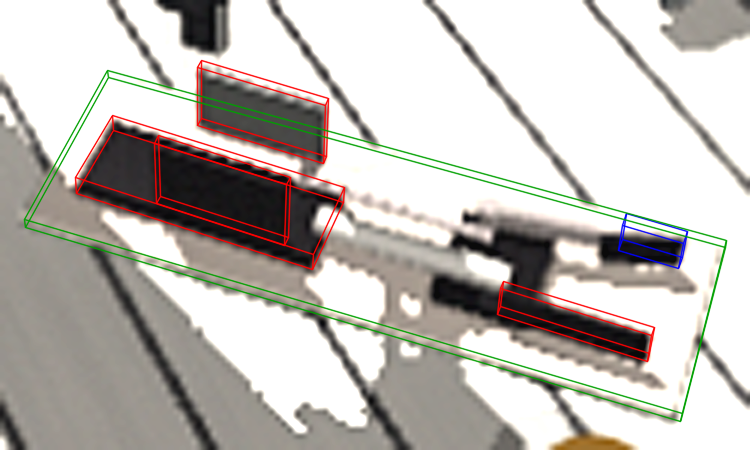

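View pics/ot4.png

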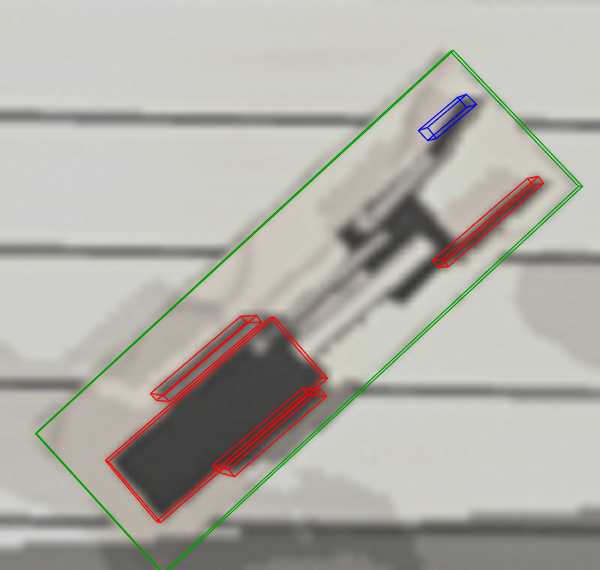

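```bash
python3 -m crank '[0,0.1,0.5,-0.13,0.04, 0,0.05,0.7,0,0, 0,0,0.7,0,0, 0,0,0.7,0,0, 0,0,0.5,0,0, 0,0,0.4,0,0, 0,0,0.3,0,0, 0,0,0,0,0]'
python3 -c "
from h import *
go(.359,-.274,.040,-48.9)"
```

```text
time_s: 3.78
tcp_pos: [0.3575, -0.2812, 0.0449]
orientation: [0.643, -0.643, 0.295, -0.294]
wrist_force: [-0.1, 0.2, -0.5]
gripper_width: 0.0854
t 3.78 tcp [ 0.3575 -0.2812  0.0449] yaw -49.19 w 0.0854 F [-0.1  0.2 -0.5] j [-0.91  0.34  2.   -0.    0.81 -1.62]
units tool x,y,z [-0.15  0.16  0.19] turn -0.06 tilt [-0.002  0.002 -1.   ]
```

```bash
python3 -m crank '[0,-0.15,0.16,0.19,-0.06, 0,0,0,0,0, 0,0,0,0,0]'
python3 -c "
from h import *
go(.359,-.274,.040,-48.9)"
```

```text
time_s: 4.03
tcp_pos: [0.3601, -0.2736, 0.0417]
orientation: [-0.644, 0.644, -0.292, 0.292]
wrist_force: [-0.1, -0.0, -0.3]
gripper_width: 0.0855
t 4.03 tcp [ 0.3601 -0.2736  0.0417] yaw -48.79 w 0.0855 F [-0.1 -0.  -0.3] j [-0.9   0.34  2.01 -0.    0.79 -1.62]
units tool x,y,z [-0.01  0.06 -0.03] turn 0.02 tilt [ 0. -0. -1.]
```

```bash
python3 -m crank '[0.15,0,0.04,0,0.02, 0.2,0,0,0,0, 0.25,0,0,0,0, 0.25,0,0,0,0, 0.25,0,0,0,0]' 40
python3 -m crank '[0.28,0,0,0,0, 0.28,0,0,0,0, 0.28,0,0,0,0]'
python3 -c "
from h import *
go(.359,-.274,.040,-48.9)"
```

```text
time_s: 4.45
tcp_pos: [0.3601, -0.2741, 0.0404]
orientation: [-0.643, 0.644, -0.292, 0.293]
wrist_force: [-1.5, -0.9, 0.1]
gripper_width: 0.0642
time_s: 4.7
tcp_pos: [0.36, -0.2741, 0.0403]
orientation: [-0.643, 0.644, -0.293, 0.293]
wrist_force: [-1.1, -1.4, 2.4]
gripper_width: 0.0614
t 4.7 tcp [ 0.36   -0.2741  0.0403] yaw -48.9 w 0.0614 F [-1.1 -1.4  2.4] j [-0.9   0.34  2.01 -0.    0.79 -1.61]
units tool x,y,z [-0.03  0.01 -0.02] turn -0.0 tilt [ 0.    -0.001 -1.   ]
```

```bash
python3 -m crank '[0.30,0,0,0,0, 0.32,0,0,0,0, 0.345,0,0,0,0, 0.345,0,0,0,0, 0.345,0,0,0,0]'
python3 -c "
from h import *
go(.359,-.274,.040,-48.9)
im=get_image('side'); cv2.imwrite('pics/side2.png',im[:,:,::-1]); 
R=T(.359,-.274,np.radians(-48.86),.006)
overlay('side',im,'os4.png',215,230,340,325,6,[(s,R,(0,0,255)) for s in REACH.values()])
"
```

```text
time_s: 5.12
tcp_pos: [0.3594, -0.2749, 0.0411]
orientation: [-0.643, 0.645, -0.292, 0.292]
wrist_force: [-8.0, -3.6, 13.6]
gripper_width: 0.056
t 5.12 tcp [ 0.3594 -0.2749  0.0411] yaw -48.85 w 0.056 F [-8.  -3.6 13.6] j [-0.9   0.34  2.01 -0.    0.79 -1.61]
units tool x,y,z [-0.03  0.04  0.01] turn 0.01 tilt [-0.001 -0.002 -1.   ]
```

View pics/os4.png

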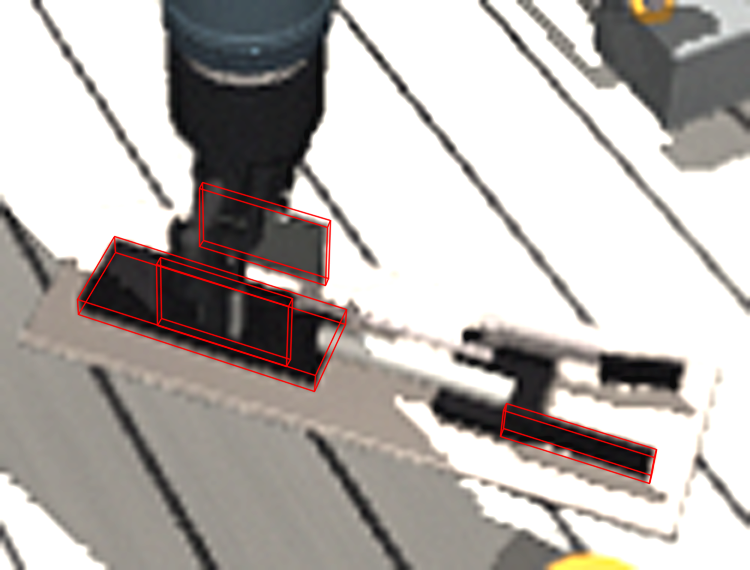

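```bash
python3 -m crank '[0.345,0,-0.1,0,0, 0.345,0,-0.2,0,0, 0.345,0,-0.3,0,0, 0.345,0,-0.5,0,0, 0.345,0,-0.5,0,0, 0.345,0,-0.4,0,0, 0.345,0,-0.2,0,0, 0.345,0,0,0,0]'
python3 -c "
from h import *
go(.359,-.274,.040,-48.9)
im=get_image('side'); cv2.imwrite('pics/side3.png',im[:,:,::-1]); crop(im,'s3.png',210,220,340,320,6)
im=cv2.imread('pics/side1.png')[:,:,::-1]
crop(im,'z4.png',265,165,325,225,12)
im=cv2.imread('pics/top0.png')[:,:,::-1]
crop(im,'z5.png',225,140,305,172,10)
"
```

```text
time_s: 5.83
tcp_pos: [0.3607, -0.2742, 0.1076]
orientation: [-0.643, 0.644, -0.292, 0.294]
wrist_force: [0.2, 0.9, -3.7]
gripper_width: 0.0566
t 5.83 tcp [ 0.3607 -0.2742  0.1076] yaw -48.9 w 0.0566 F [ 0.2  0.9 -3.7] j [-0.9   0.23  1.94  0.    0.96 -1.61]
units tool x,y,z [-0.05  2.25 -0.04] turn 0.0 tilt [ 0.002 -0.002 -1.   ]
```

View pics/s3.png

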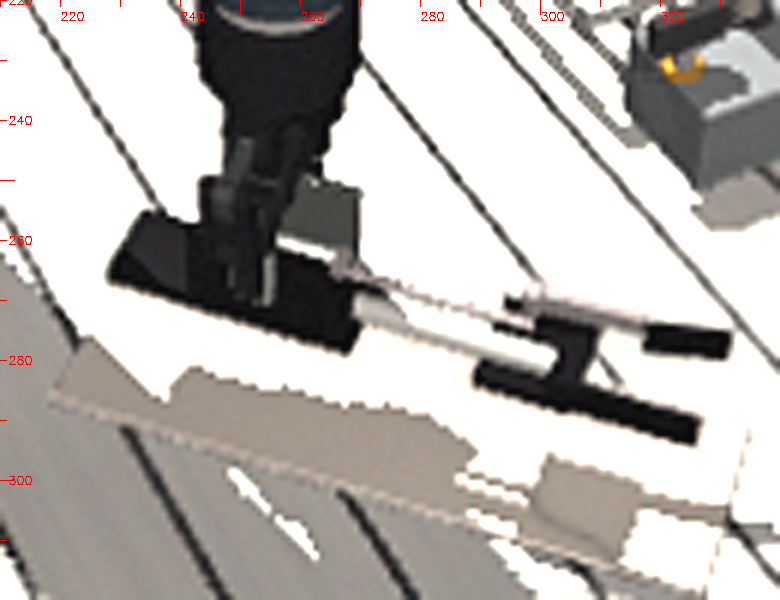

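View pics/z4.png

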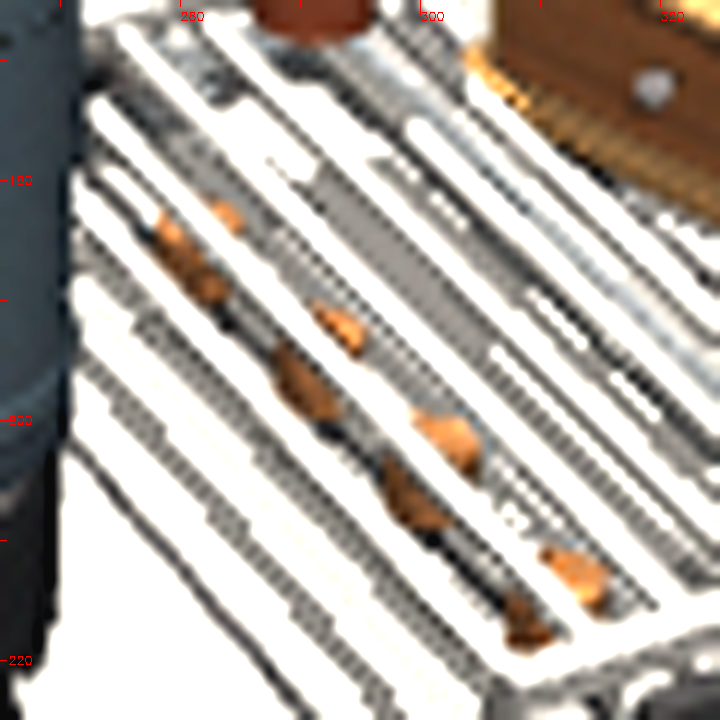

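View pics/z5.png

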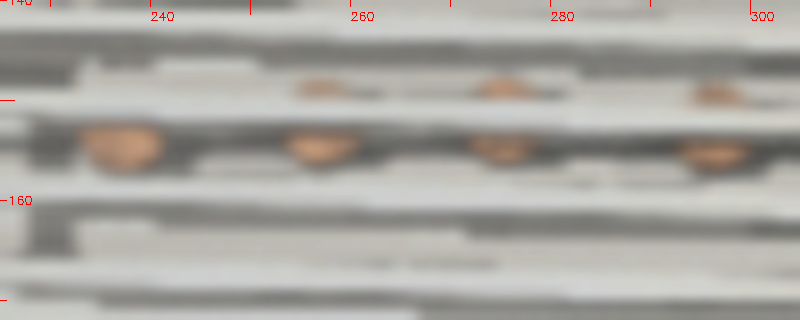

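```bash
python3 - <<'E'
from h import *
np.set_printoptions(precision=4,suppress=True)
for n,u,vb,vt in [("A",236.7,156.7,None),("B",256.6,155.8,147.3),("C",274.9,155.8,147.0),("D",295.9,156.2,147.5)]:
    a=back("top",[[u,vb]],0)[0]; print(n,"front+15:",a[0]+.015,a[1], "" if vt is None else back("top",[[u,vt]],.026)[0]-[.015,0,0], "ymid",back("top",[[u,vb-3]],.02)[0,1])
side=cv2.imread("pics/side1.png")[:,:,::-1];top=cv2.imread("pics/top0.png")[:,:,::-1]
c={"A":(.682,.123),"B":(.687,.0518),"C":(.687,-.0125),"D":(.686,-.0875)}
sets=[(cyl(*v,.015,0,.026),np.eye(4),(0,0,255)) for v in c.values()]
S=T(.676,.012,0)
sets.append((box(-.06,.1,-.185,.185,.06,.07),S,(0,160,0)))
overlay("side",side,"os5.png",265,165,325,225,12,sets)
overlay("top",top,"ot5.png",225,140,305,172,10,sets)
E
```

```text
A front+15: 0.6867729210039751 0.12556277794208787  ymid 0.12460446584016922
B front+15: 0.6911840375781982 0.05310615406478447 [0.6873 0.0533 0.026 ] ymid 0.05302894359086574
C front+15: 0.6921668862082627 -0.013584420049914586 [ 0.6893 -0.0124  0.026 ] ymid -0.012850623528341244
D front+15: 0.6917963057444464 -0.09008748451040928 [ 0.6886 -0.0878  0.026 ] ymid -0.08842342634062861
```

View pics/os5.png

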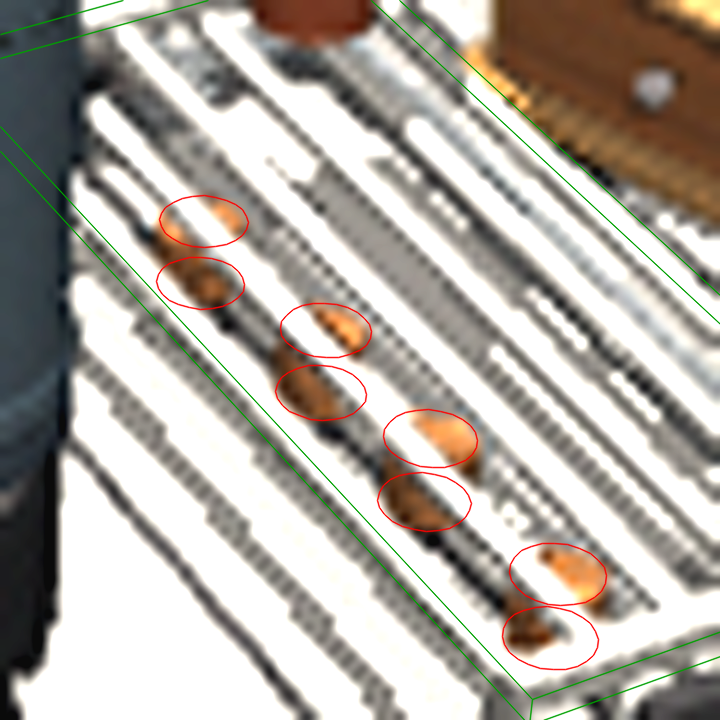

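View pics/ot5.png

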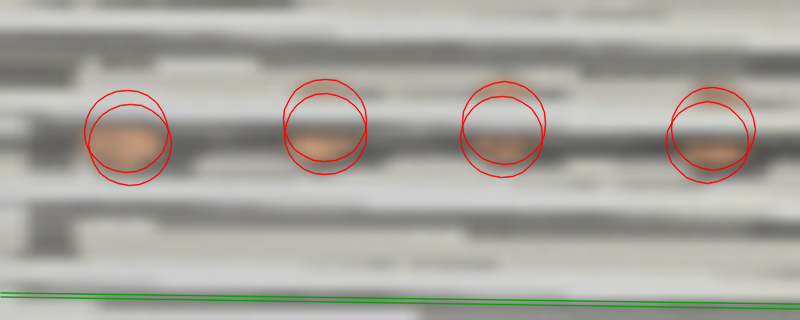

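```bash
python3 -m crank '[0.345,0,0,0,-0.5, 0.345,0,0,0,-0.8, 0.345,0,0,0,-0.8, 0.345,0,0,0,-0.8, 0.345,0,0,0,-0.8, 0.345,0,0,0,-0.8, 0.345,0,0,0,-0.8, 0.345,0,0,0,-0.8]';python3 -m crank '[0.345,0,0,0,-0.8, 0.345,0,0,0,-0.8, 0.345,0,0,0,-0.8, 0.345,0,0,0,-0.8, 0.345,0,0,0,-0.4, 0.345,0,0,0,0, 0.345,0,0,0,0]'
python3 -c "
from h import *
go(.36,-.0925,.07,0)"
```

```text
time_s: 6.55
tcp_pos: [0.3595, -0.273, 0.105]
orientation: [0.699, -0.698, 0.112, -0.111]
wrist_force: [0.2, 0.8, -2.9]
gripper_width: 0.0563
time_s: 7.13
tcp_pos: [0.3596, -0.2732, 0.1053]
orientation: [0.708, -0.707, 0.003, -0.003]
wrist_force: [-0.6, 0.2, -2.8]
gripper_width: 0.056
t 7.13 tcp [ 0.3596 -0.2732  0.1053] yaw -0.48 w 0.056 F [-0.6  0.2 -2.8] j [-0.9   0.23  1.95  0.    0.96 -2.46]
units tool x,y,z [-0.04  1.19  6.02] turn -0.1 tilt [-0.001  0.001 -1.   ]
```

```bash
python3 -m crank '[0.345,0,0,0.4,-0.1, 0.345,0,0,0.7,0, 0.345,0,0,0.9,0, 0.345,0,0.2,1,0, 0.345,0,0.3,1,0, 0.345,0,0.3,0.9,0, 0.345,0,0.3,0.7,0, 0.345,0,0.1,0.4,0]'; python3 -m crank '[0.345,0,0,0,0, 0.345,0,0,0,0]'
python3 -c "
from h import *
go(.36,-.0925,.039,0)"
```

```text
time_s: 7.8
tcp_pos: [0.3576, -0.09, 0.0689]
orientation: [0.708, -0.706, 0.0, 0.002]
wrist_force: [-0.0, 0.3, -2.7]
gripper_width: 0.0565
time_s: 7.97
tcp_pos: [0.3594, -0.0927, 0.07]
orientation: [0.707, -0.707, -0.001, 0.001]
wrist_force: [0.3, -0.8, -2.9]
gripper_width: 0.0561
t 7.97 tcp [ 0.3594 -0.0927  0.07  ] yaw 0.2 w 0.0561 F [ 0.3 -0.8 -2.9] j [-0.56  0.16  2.17 -0.    0.82 -2.13]
units tool x,y,z [0.02 1.03 0.  ] turn 0.04 tilt [-0.001  0.    -1.   ]
```

Lower, and check with both cameras.

```bash
python3 -m crank '[0.345,0,0.3,0,0.04, 0.345,0,0.4,0,0, 0.345,0,0.3,0,0, 0.345,0,0,0,0, 0.345,0,0,0,0]'
python3 -c "
from h import *
go(.487,-.0925,.039,0)
s,p,_,yw=pose()
R=T(p[0],p[1]+.002,np.radians(yw),p[2]-.035)
im=get_image('side'); cv2.imwrite('pics/side4.png',im[:,:,::-1]); ss=[(s,R,(0,0,255)) for s in REACH.values()]
overlay('side',im,'os6.png',210,165,340,265,6,ss)
im=get_image('top'); cv2.imwrite('pics/top4.png',im[:,:,::-1]); 
overlay('top',im,'ot6.png',210,135,350,255,5,ss)
"
```

```text
time_s: 8.38
tcp_pos: [0.3599, -0.0944, 0.0402]
orientation: [0.707, -0.707, 0.001, -0.001]
wrist_force: [-0.4, 0.1, -3.9]
gripper_width: 0.0562
t 8.38 tcp [ 0.3599 -0.0944  0.0402] yaw -0.17 w 0.0562 F [-0.4  0.1 -3.9] j [-0.56  0.22  2.19 -0.    0.72 -2.13]
units tool x,y,z [4.24 0.04 0.07] turn -0.03 tilt [-0.  0. -1.]
```

View pics/os6.png

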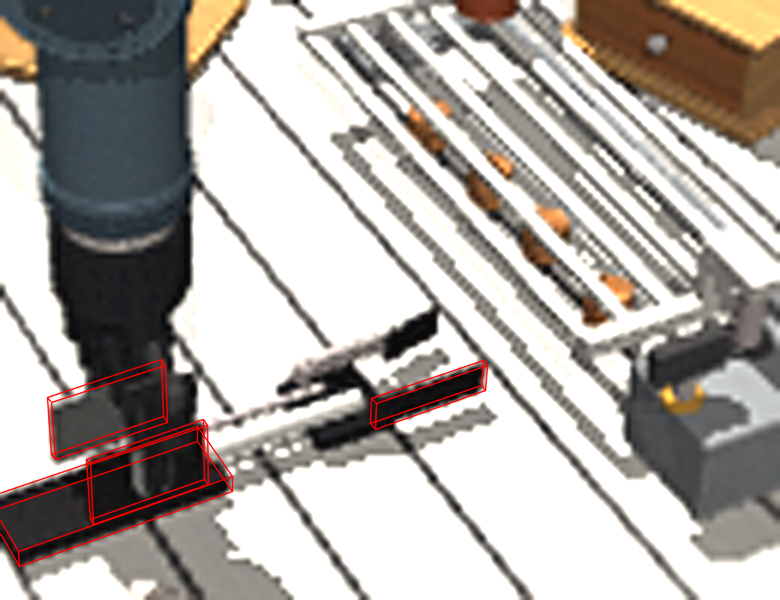

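View pics/ot6.png

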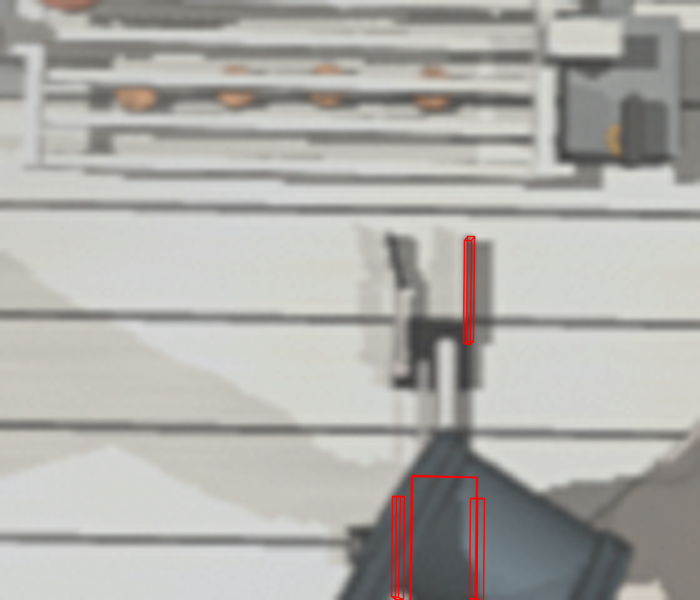

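```bash
python3 -m crank '[0.345,0.3,0,0.07,-0.03, 0.345,0.6,0.04,0,0, 0.345,0.7,0,0,0, 0.345,0.7,0,0,0, 0.345,0.6,0,0,0, 0.345,0.5,0,0,0, 0.345,0.3,0,0,0, 0.345,0,0,0,0]'
python3 -c "
from h import *
go(.487,-.0925,.039,0)
s,p,_,yw=pose()
R=T(p[0],p[1]+.002,np.radians(yw),p[2]-.035)
im=get_image('side'); cv2.imwrite('pics/side5.png',im[:,:,::-1]); ss=[(REACH['fj'],R,(0,0,255))]
overlay('side',im,'os7.png',250,165,340,235,8,ss)
im=get_image('top'); cv2.imwrite('pics/top5.png',im[:,:,::-1]); 
overlay('top',im,'ot7.png',210,135,350,215,5,ss)
"
```

```text
time_s: 9.15
tcp_pos: [0.4736, -0.092, 0.0395]
orientation: [-0.707, 0.708, 0.002, 0.001]
wrist_force: [-0.2, -0.2, -2.6]
gripper_width: 0.056
t 9.15 tcp [ 0.4736 -0.092   0.0395] yaw 0.08 w 0.056 F [-0.2 -0.2 -2.6] j [-0.42  0.38  1.94  0.    0.81 -2.  ]
units tool x,y,z [ 0.45  0.02 -0.02] turn 0.02 tilt [ 0.003 -0.001 -1.   ]
```

View pics/os7.png

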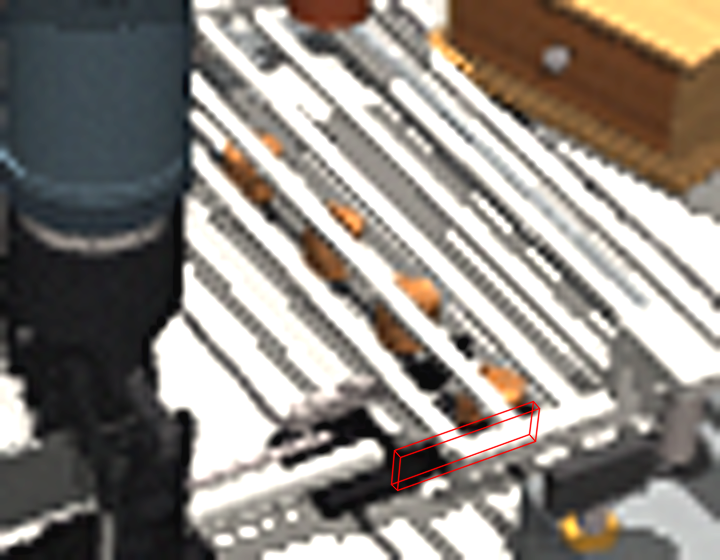

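View pics/ot7.png

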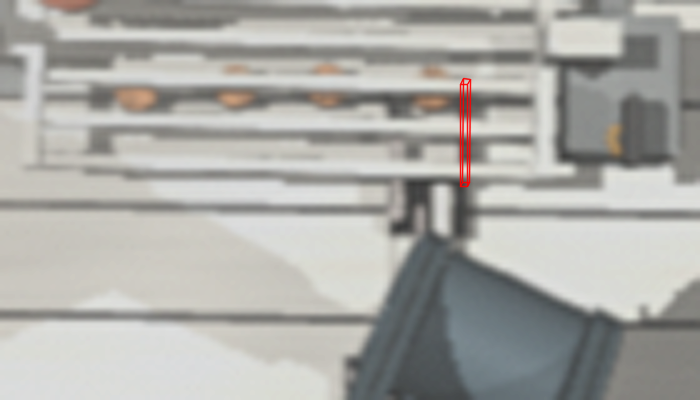

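```bash
python3 -m crank '[0.345,0.2,0,0,0, 0.345,0.2,0,0,0, 0.345,0.05,0,0,0, 0.345,0,0,0,0, 0.38,0,-0.02,0,0, 0.42,0,-0.02,0,0, 0.46,0,-0.02,0,0, 0.5,0,0,0,0]' 40
python3 -m crank '[0.6,0,0,0,0, 0.6,0,0,0,0, 0.6,0,0,0,0, 0.6,0,0,0,0]'
python3 -c "
from h import *
go(.487,-.0925,.039,0)
im=get_image('side'); cv2.imwrite('pics/side6.png',im[:,:,::-1]); crop(im,'s6.png',250,165,340,235,8)
"
```

```text
time_s: 9.92
tcp_pos: [0.4841, -0.0916, 0.0408]
orientation: [-0.707, 0.707, 0.0, -0.0]
wrist_force: [-0.5, 0.7, -1.8]
gripper_width: 0.043
time_s: 10.25
tcp_pos: [0.4843, -0.0917, 0.0408]
orientation: [-0.707, 0.707, 0.0, -0.0]
wrist_force: [-0.8, -0.3, -1.2]
gripper_width: 0.0415
t 10.25 tcp [ 0.4843 -0.0917  0.0408] yaw 0.03 w 0.0415 F [-0.8 -0.3 -1.2] j [-0.41  0.39  1.91  0.    0.83 -1.99]
units tool x,y,z [ 0.09  0.06 -0.03] turn 0.01 tilt [ 0. -0. -1.]
```

View pics/s6.png

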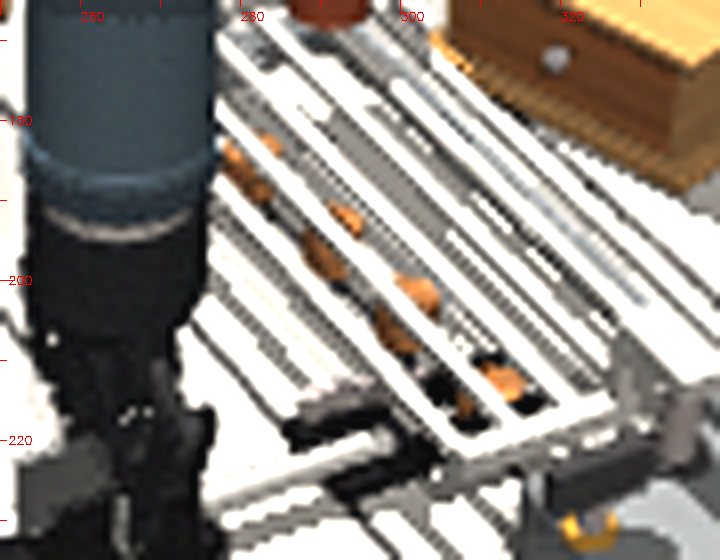

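```bash
python3 -m crank '[0.6,0,-0.15,0,0, 0.6,0,-0.2,0,0, 0.6,0,0,0,0, 0.6,-0.2,0,0,0, 0.6,-0.4,0,0,0, 0.6,-0.5,0,0,0, 0.6,-0.6,0,0,0, 0.6,-0.6,0,0,0]'
python3 -m crank '[0.6,-0.6,0,0,0, 0.6,-0.6,0,0,0, 0.6,-0.6,0,0,0, 0.6,-0.3,0,0,0, 0.6,0,0,0,0]'
python3 -c "
from h import *
go(.487,-.0925,.039,0)
im=get_image('side'); cv2.imwrite('pics/side7.png',im[:,:,::-1]); crop(im,'s7.png',230,165,340,245,7)
"
```

```text
time_s: 10.97
tcp_pos: [0.4141, -0.0914, 0.0511]
orientation: [0.707, -0.707, -0.0, 0.001]
wrist_force: [0.1, -0.8, -3.5]
gripper_width: 0.0415
time_s: 11.38
tcp_pos: [0.3499, -0.0908, 0.051]
orientation: [0.708, -0.707, 0.001, 0.001]
wrist_force: [0.0, 0.2, -3.7]
gripper_width: 0.0415
t 11.38 tcp [ 0.3499 -0.0908  0.051 ] yaw -0.01 w 0.0415 F [ 0.   0.2 -3.7] j [-0.57  0.19  2.21 -0.    0.75 -2.14]
units tool x,y,z [ 4.57  0.39 -0.06] turn -0.0 tilt [-0.002  0.001 -1.   ]
```

View pics/s7.png

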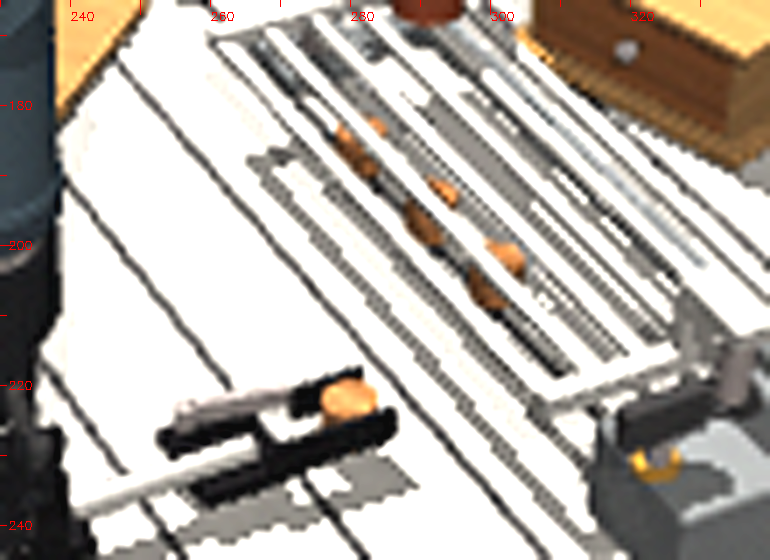

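```bash
python3 -m crank '[0.6,0,-0.3,0.3,0, 0.6,0,-0.5,0.5,0, 0.6,-0.1,-0.3,0.7,0, 0.6,-0.1,-0.2,0.9,-0.3, 0.6,-0.1,0,0.9,-0.6, 0.6,-0.1,0,0.9,-0.6, 0.6,0,0,0.9,-0.6, 0.6,0,0,0.9,-0.6]'
python3 -m crank '[0.6,0.1,0,0.9,-0.6, 0.6,0.1,0,0.9,-0.6, 0.6,0.1,0,0.9,-0.6, 0.6,0.1,0,0.9,-0.6, 0.6,0.2,0,0.9,-0.6, 0.6,0.2,0,0.7,-0.6, 0.6,0.1,0,0.4,-0.6, 0.6,0,0,0,-0.6]'
python3 -m crank '[0.6,0,0,0,-0.3, 0.6,0,0,0,0]'
cat >> h.py <<'E'
def tray(ty,tx=0.,off=(.203,.0035),z=.0475,yaw=40.4):
    M=T(.5044,.3761,np.radians(yaw)); P=tf(M,[tx-off[0],ty-off[1],0])[0]
    go(P[0],P[1],z,yaw)
E
python3 -c "
from h import *
tray(.09)"
```

```text
time_s: 12.1
tcp_pos: [0.3304, 0.0886, 0.0908]
orientation: [-0.702, 0.702, 0.085, -0.083]
wrist_force: [0.5, -0.7, -3.3]
gripper_width: 0.0418
time_s: 12.77
tcp_pos: [0.2927, 0.2566, 0.0906]
orientation: [0.669, -0.668, -0.23, 0.229]
wrist_force: [0.5, 0.2, -2.7]
gripper_width: 0.0414
time_s: 12.93
tcp_pos: [0.293, 0.2548, 0.0904]
orientation: [0.666, -0.666, -0.237, 0.237]
wrist_force: [-0.5, 0.3, -2.9]
gripper_width: 0.0415
t 12.93 tcp [0.293  0.2548 0.0904] yaw 39.17 w 0.0415 F [-0.5  0.3 -2.9] j [ 0.43  0.15  2.11  0.    0.88 -1.83]
units tool x,y,z [1.19 1.43 1.42] turn -0.25 tilt [ 0.001  0.001 -1.   ]
```

```bash
python3 -m crank '[0.6,0.3,0,0.4,-0.25, 0.6,0.4,0,0.5,0, 0.6,0.39,0,0.42,0, 0.6,0.1,0.2,0.1,0, 0.6,0,0.4,0,0, 0.6,0,0.3,0,0, 0.6,0,0.1,0,0, 0.6,0,0,0,0]'
python3 -c "
from h import *
tray(.09)
im=get_image('side'); cv2.imwrite('pics/side8.png',im[:,:,::-1]); crop(im,'s8.png',150,130,250,210,7)
im=get_image('top'); cv2.imwrite('pics/top8.png',im[:,:,::-1]); crop(im,'t8.png',110,150,250,250,5)
"
```

```text
time_s: 13.6
tcp_pos: [0.2915, 0.3083, 0.0591]
orientation: [-0.664, 0.664, 0.242, -0.244]
wrist_force: [0.4, -0.5, -2.5]
gripper_width: 0.0412
t 13.6 tcp [0.2915 0.3083 0.0591] yaw 40.25 w 0.0412 F [ 0.4 -0.5 -2.5] j [ 0.55  0.27  2.06 -0.    0.82 -1.72]
units tool x,y,z [0.1  0.39 0.  ] turn -0.03 tilt [-0.002 -0.002 -1.   ]
```

View pics/s8.png

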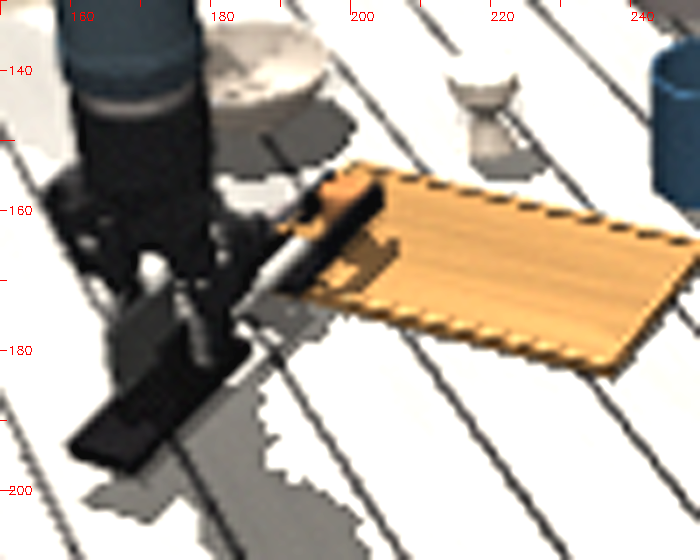

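View pics/t8.png

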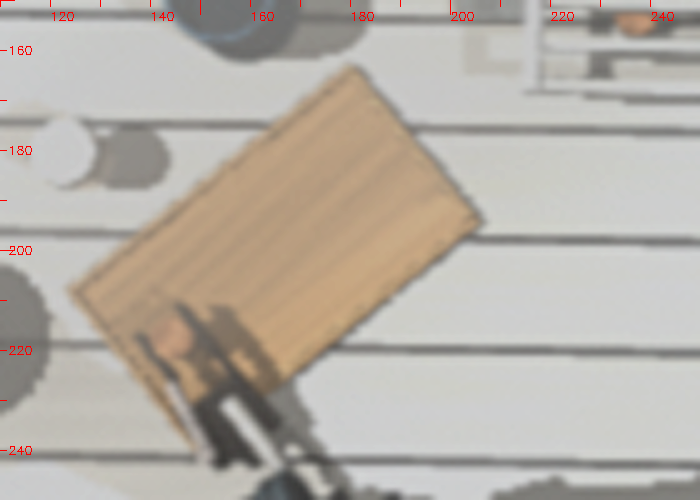

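```bash
python3 -m crank '[0.6,0.1,0.15,0,0, 0.6,0,0.15,0,0, 0.6,0,0.09,0,0, 0.6,0,0,0,0, 0.6,0,0,0,0]'
python3 -c "
from h import *
tray(.09)"
python3 -m crank '[0.48,0,0,0,0, 0.45,0,0,0,0, 0.42,0,0,0,0, 0.39,0,0,0,0, 0.36,0,0,0,0, 0.345,0,0,0,0, 0.345,0,0,0,0]'
python3 -c "
from h import *
tray(.09)
im=get_image('side'); cv2.imwrite('pics/side9.png',im[:,:,::-1]); crop(im,'s9.png',150,130,250,210,7)
"
```

```text
time_s: 14.12
tcp_pos: [0.2943, 0.3109, 0.0483]
orientation: [-0.664, 0.664, 0.243, -0.244]
wrist_force: [0.0, 0.4, -2.3]
gripper_width: 0.0417
t 14.12 tcp [0.2943 0.3109 0.0483] yaw 40.29 w 0.0417 F [ 0.   0.4 -2.3] j [ 0.55  0.29  2.06 -0.    0.79 -1.72]
units tool x,y,z [-0.02  0.03 -0.  ] turn -0.02 tilt [-0.001 -0.    -1.   ]
time_s: 14.7
tcp_pos: [0.2945, 0.311, 0.0485]
orientation: [0.664, -0.664, -0.244, 0.244]
wrist_force: [0.1, -1.0, -3.5]
gripper_width: 0.0558
t 14.7 tcp [0.2945 0.311  0.0485] yaw 40.29 w 0.0558 F [ 0.1 -1.  -3.5] j [ 0.55  0.29  2.06  0.    0.79 -1.72]
units tool x,y,z [-0.03  0.03 -0.  ] turn -0.02 tilt [ 0.  0. -1.]
```

View pics/s9.png

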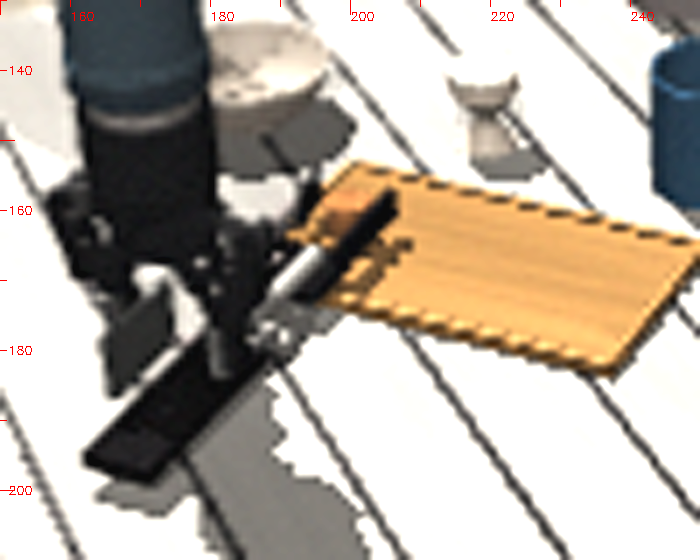

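```bash
python3 -m crank '[0.345,0,-0.2,0,0, 0.345,0,-0.4,0,0, 0.345,0,-0.5,0,0, 0.345,0,-0.3,0,0, 0.345,0,-0.1,0,0, 0.345,0,0,0,0]'
python3 -c "
from h import *
go(.36,-.017,.09,0)
im=get_image('side'); cv2.imwrite('pics/side10.png',im[:,:,::-1]); crop(im,'s10.png',150,130,330,240,4)
im=get_image('top'); cv2.imwrite('pics/top10.png',im[:,:,::-1]); crop(im,'t10.png',110,130,330,250,3)
"
```

```text
time_s: 15.25
tcp_pos: [0.2951, 0.3114, 0.0944]
orientation: [0.664, -0.664, -0.244, 0.243]
wrist_force: [0.6, -0.0, -2.8]
gripper_width: 0.0561
t 15.25 tcp [0.2951 0.3114 0.0944] yaw 40.29 w 0.0561 F [ 0.6 -0.  -2.8] j [ 0.55  0.21  2.01  0.    0.92 -1.72]
units tool x,y,z [-5.43  0.14 -9.75] turn 8.06 tilt [ 0.002  0.001 -1.   ]
```

View pics/s10.png

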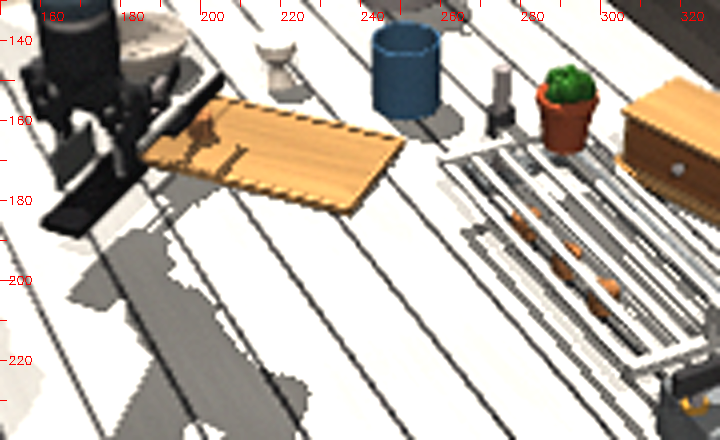

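View pics/t10.png

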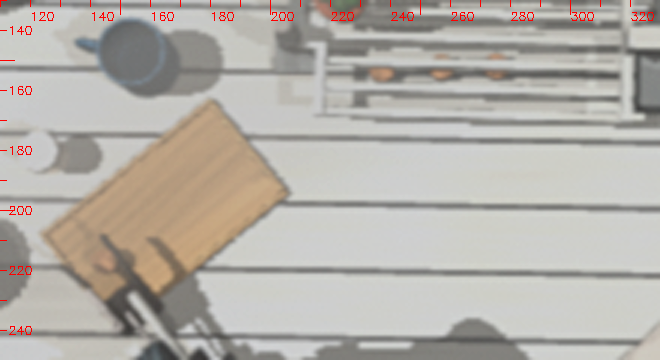

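```bash
python3 -m crank '[0.345,-0.1,0,-0.3,0.4, 0.345,-0.2,0,-0.6,0.7, 0.345,-0.3,0,-0.9,0.9, 0.345,-0.3,0,-0.9,0.9, 0.345,-0.3,0,-0.9,0.9, 0.345,-0.3,0,-0.9,0.9, 0.345,-0.3,0,-0.9,0.9, 0.345,-0.3,0,-0.9,0.9]'
python3 -m crank '[0.345,-0.1,0,-0.9,0.8, 0.345,0,0,-0.9,0.5, 0.345,0,0,-0.7,0.26, 0.345,0,0,-0.4,0, 0.345,0,0,0,0, 0.345,0,0,0,0]'
python3 -c "
from h import *
go(.36,-.017,.039,0)"
```

```text
time_s: 16.02
tcp_pos: [0.3193, 0.1141, 0.0931]
orientation: [-0.706, 0.706, 0.046, -0.046]
wrist_force: [1.1, -1.3, -2.6]
gripper_width: 0.0557
time_s: 16.52
tcp_pos: [0.322, 0.0282, 0.0931]
orientation: [0.707, -0.707, 0.002, -0.001]
wrist_force: [-0.0, 0.1, -2.9]
gripper_width: 0.0559
t 16.52 tcp [0.322  0.0282 0.0931] yaw -0.22 w 0.0559 F [-0.   0.1 -2.9] j [-0.26  0.03  2.24  0.    0.88 -1.83]
units tool x,y,z [ 1.27  1.8  -1.5 ] turn -0.04 tilt [-0.001  0.    -1.   ]
```

```bash
python3 -m crank '[0.345,0.3,0.2,-0.4,-0.04, 0.345,0.5,0.4,-0.6,0, 0.345,0.37,0.5,-0.4,0, 0.345,0.1,0.4,-0.1,0, 0.345,0,0.3,0,0, 0.345,0,0,0,0, 0.345,0,0,0,0]'
python3 -c "
from h import *
go(.487,-.017,.039,0)"
```

```text
time_s: 17.1
tcp_pos: [0.3597, -0.0151, 0.039]
orientation: [0.708, -0.707, -0.001, 0.002]
wrist_force: [0.3, -0.4, -2.9]
gripper_width: 0.0559
t 17.1 tcp [ 0.3597 -0.0151  0.039 ] yaw 0.23 w 0.0559 F [ 0.3 -0.4 -2.9] j [-0.36  0.21  2.22  0.    0.71 -1.93]
units tool x,y,z [ 4.24 -0.01 -0.08] turn 0.05 tilt [-0.003  0.001 -1.   ]
```

```bash
python3 -m crank '[0.345,0.3,0,-0.07,0.04, 0.345,0.6,0,0,0, 0.345,0.7,0,0,0, 0.345,0.6,0,0,0, 0.345,0.5,0,0,0, 0.345,0.2,0,0,0, 0.345,0,0,0,0]'
python3 -c "
from h import *
go(.487,-.017,.039,0)
s,p,_,yw=pose()
R=T(p[0],p[1]+.002,np.radians(yw),p[2]-.035)
im=get_image('side'); cv2.imwrite('pics/side11.png',im[:,:,::-1]); ss=[(REACH['fj'],R,(0,0,255)),(REACH['base'],R,(0,160,0))]
overlay('side',im,'os11.png',220,155,330,235,7,ss)
im=get_image('top'); cv2.imwrite('pics/top11.png',im[:,:,::-1]); 
overlay('top',im,'ot11.png',210,135,350,215,5,ss)
"
```

```text
time_s: 17.68
tcp_pos: [0.45, -0.0183, 0.0403]
orientation: [-0.707, 0.707, 0.001, 0.001]
wrist_force: [-1.3, 0.2, -3.0]
gripper_width: 0.0559
t 17.68 tcp [ 0.45   -0.0183  0.0403] yaw 0.04 w 0.0559 F [-1.3  0.2 -3. ] j [-0.29  0.34  2.02  0.    0.79 -1.86]
units tool x,y,z [1.23 0.05 0.04] turn 0.01 tilt [ 0.003 -0.001 -1.   ]
```

View pics/os11.png

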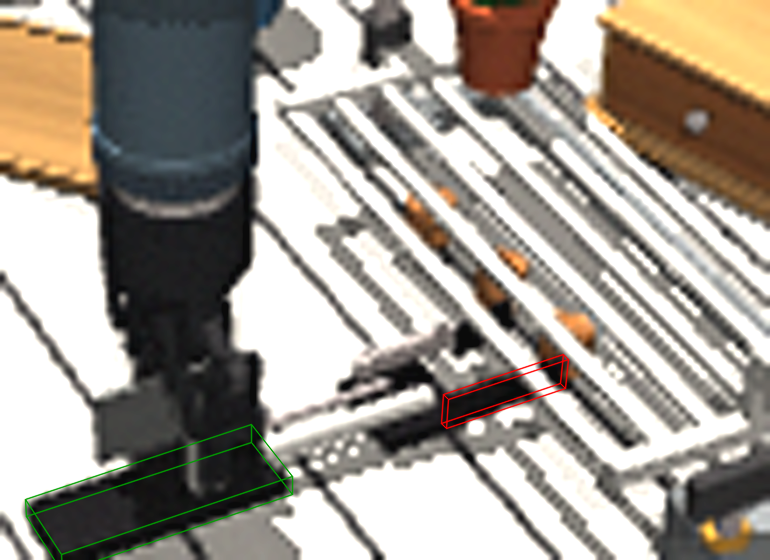

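View pics/ot11.png

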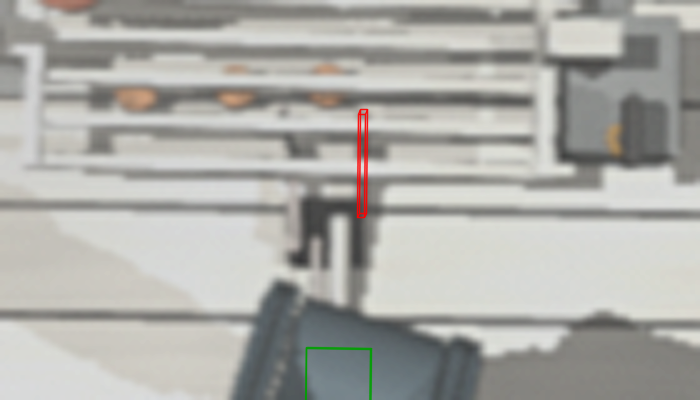

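```bash
python3 -m crank '[0.345,0.3,0.05,0.03,0, 0.345,0.5,0,0,0, 0.345,0.3,0,0,0, 0.345,0.1,0,0,0, 0.345,0,0,0,0, 0.345,0,0,0,0, 0.38,0,-0.02,0,0, 0.42,0,-0.02,0,0]' 40
python3 -m crank '[0.46,0,-0.02,0,0, 0.5,0,0,0,0, 0.6,0,0,0,0, 0.6,0,0,0,0, 0.6,0,0,0,0, 0.6,0,0,0,0]'
python3 -c "
from h import *
go(.487,-.017,.039,0)"
python3 -m crank '[0.6,0,-0.15,0,0, 0.6,0,-0.2,0,0, 0.6,0,0,0,0, 0.6,-0.2,0,0,0, 0.6,-0.4,0,0,0, 0.6,-0.5,0,0,0, 0.6,-0.6,0,0,0, 0.6,-0.6,0,0,0]'
python3 -m crank '[0.6,-0.6,0,0,0, 0.6,-0.6,0,0,0, 0.6,-0.6,0,0,0, 0.6,-0.3,0,0,0, 0.6,0,0,0,0]'
python3 -c "
from h import *
go(.36,-.017,.09,0)
im=get_image('side'); cv2.imwrite('pics/side12.png',im[:,:,::-1]); crop(im,'s12.png',220,155,330,235,7)
"
```

```text
time_s: 18.45
tcp_pos: [0.4828, -0.0172, 0.0391]
orientation: [0.707, -0.707, 0.0, 0.0]
wrist_force: [0.2, 0.1, -2.3]
gripper_width: 0.0496
time_s: 18.95
tcp_pos: [0.4838, -0.0174, 0.0399]
orientation: [-0.707, 0.707, 0.0, 0.0]
wrist_force: [-0.4, 1.1, -0.5]
gripper_width: 0.0417
t 18.95 tcp [ 0.4838 -0.0174  0.0399] yaw -0.01 w 0.0417 F [-0.4  1.1 -0.5] j [-0.27  0.38  1.94 -0.    0.82 -1.84]
units tool x,y,z [0.11 0.03 0.01] turn -0.0 tilt [ 0. -0. -1.]
time_s: 19.62
tcp_pos: [0.4134, -0.0172, 0.0502]
orientation: [0.707, -0.707, 0.0, 0.0]
wrist_force: [-0.3, -0.4, -3.7]
gripper_width: 0.0416
time_s: 20.03
tcp_pos: [0.349, -0.0166, 0.0501]
orientation: [0.707, -0.707, 0.001, 0.001]
wrist_force: [0.2, 0.3, -2.9]
gripper_width: 0.0417
t 20.03 tcp [ 0.349  -0.0166  0.0501] yaw -0.03 w 0.0417 F [ 0.2  0.3 -2.9] j [-0.37  0.17  2.23 -0.    0.74 -1.94]
units tool x,y,z [ 0.36 -1.33 -0.01] turn -0.01 tilt [-0.002  0.001 -1.   ]
```

View pics/s12.png

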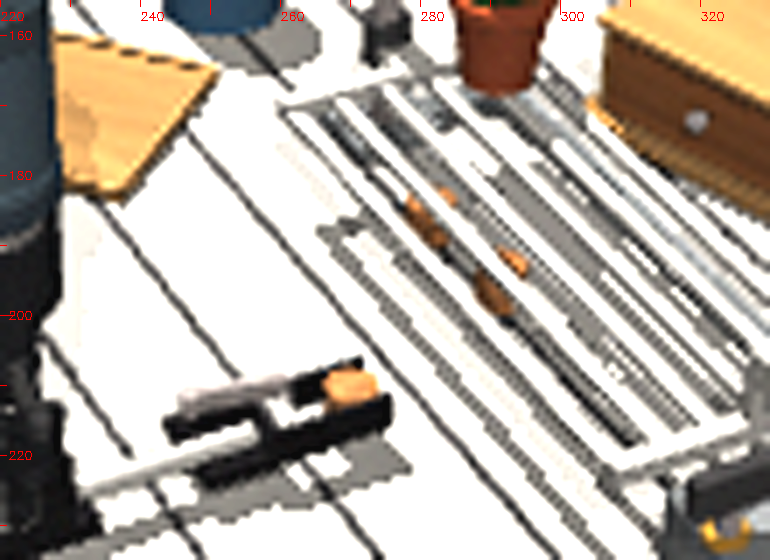

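```bash
python3 -m crank '[0.6,0,-0.3,0.3,0, 0.6,0,-0.5,0.5,0, 0.6,-0.1,-0.3,0.7,0, 0.6,-0.1,-0.2,0.9,-0.5, 0.6,-0.1,0,0.9,-0.8, 0.6,0,0,0.9,-0.8, 0.6,0.1,0,0.9,-0.8, 0.6,0.2,0,0.9,-0.8]'
python3 -m crank '[0.6,0.3,0,0.9,-0.8, 0.6,0.3,0,0.9,-0.8, 0.6,0.3,0,0.7,-0.8, 0.6,0.2,0,0.5,-0.8, 0.6,0.1,0,0.2,-0.7, 0.6,0,0,0,-0.4, 0.6,0,0,0,0, 0.6,0,0,0,0]'
python3 -c "
from h import *
tray(.03,z=.0465)"
```

```text
time_s: 20.75
tcp_pos: [0.3367, 0.1648, 0.0898]
orientation: [0.698, -0.698, -0.115, 0.114]
wrist_force: [0.9, -0.4, -2.3]
gripper_width: 0.0416
time_s: 21.42
tcp_pos: [0.3296, 0.266, 0.0893]
orientation: [0.665, -0.665, -0.242, 0.241]
wrist_force: [-0.1, -0.1, -2.9]
gripper_width: 0.0414
t 21.42 tcp [0.3296 0.266  0.0893] yaw 39.95 w 0.0414 F [-0.1 -0.1 -2.9] j [ 0.41  0.21  2.03  0.    0.9  -1.85]
units tool x,y,z [ 0.05  1.43 -0.1 ] turn -0.09 tilt [ 0.001  0.    -1.   ]
```

```bash
python3 -m crank '[0.6,0.05,0.2,-0.1,-0.09, 0.6,0,0.4,0,0, 0.6,0,0.4,0,0, 0.6,0,0.3,0,0, 0.6,0,0.1,0,0, 0.6,0,0,0,0, 0.6,0,0,0,0]'
python3 -c "
from h import *
tray(.03,z=.0465)"
```

```text
time_s: 22.0
tcp_pos: [0.3322, 0.2639, 0.0473]
orientation: [0.664, -0.664, -0.244, 0.244]
wrist_force: [0.0, -0.1, -2.7]
gripper_width: 0.0412
t 22.0 tcp [0.3322 0.2639 0.0473] yaw 40.41 w 0.0412 F [ 0.  -0.1 -2.7] j [ 0.41  0.29  2.07  0.    0.79 -1.87]
units tool x,y,z [0.03 0.03 0.01] turn 0.0 tilt [-0. -0. -1.]
```

```bash
python3 -m crank '[0.48,0,0.02,0,0, 0.45,0,0,0,0, 0.42,0,0,0,0, 0.39,0,0,0,0, 0.36,0,0,0,0, 0.345,0,0,0,0, 0.345,0,0,0,0]'
python3 -m crank '[0.345,0,-0.2,0,0, 0.345,0,-0.4,0,0, 0.345,0,-0.5,0,0, 0.345,0,-0.3,0,0, 0.345,0,-0.1,0,0, 0.345,0,0,0,0]'
python3 -c "
from h import *
go(.36,.048,.09,0)
im=get_image('side'); cv2.imwrite('pics/side13.png',im[:,:,::-1]); crop(im,'s13.png',150,130,330,240,4)
im=get_image('top'); cv2.imwrite('pics/top13.png',im[:,:,::-1]); crop(im,'t13.png',110,130,330,250,3)
"
```

```text
time_s: 22.58
tcp_pos: [0.3319, 0.2641, 0.0468]
orientation: [0.664, -0.664, -0.245, 0.244]
wrist_force: [-0.1, 0.3, -3.0]
gripper_width: 0.056
time_s: 23.08
tcp_pos: [0.3325, 0.2643, 0.0926]
orientation: [0.664, -0.663, -0.245, 0.244]
wrist_force: [-0.4, 1.0, -3.6]
gripper_width: 0.0557
t 23.08 tcp [0.3325 0.2643 0.0926] yaw 40.44 w 0.0557 F [-0.4  1.  -3.6] j [ 0.41  0.21  2.02  0.    0.91 -1.87]
units tool x,y,z [-3.98  0.08 -6.08] turn 8.09 tilt [ 0.002  0.001 -1.   ]
```

View pics/s13.png

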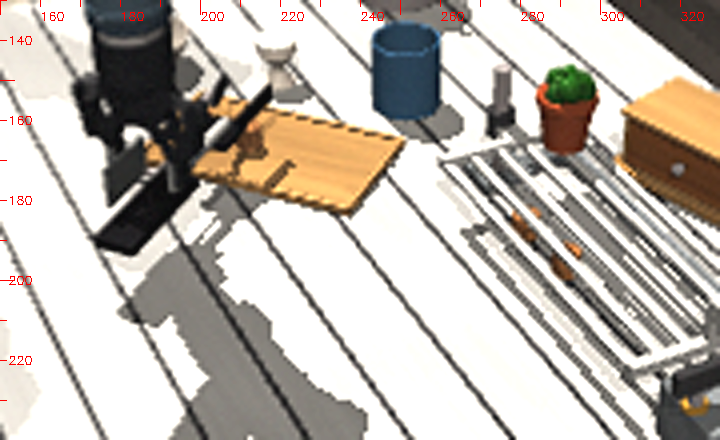

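View pics/t13.png

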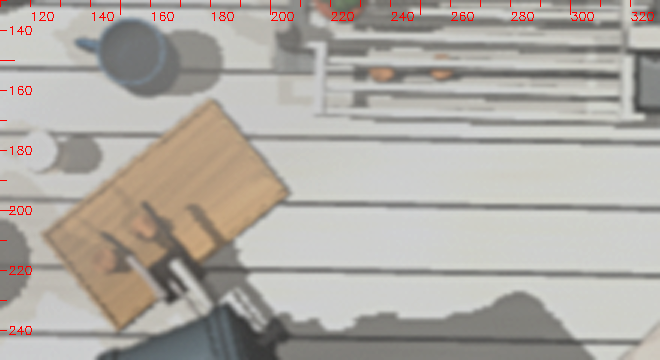

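```bash
python3 -m crank '[0.345,-0.1,0,-0.3,0.4, 0.345,-0.2,0,-0.6,0.7, 0.345,-0.2,0,-0.8,0.9, 0.345,-0.2,0,-0.8,0.9, 0.345,-0.2,0,-0.8,0.9, 0.345,-0.2,0,-0.8,0.9, 0.345,-0.2,0,-0.8,0.9, 0.345,-0.1,0,-0.7,0.9]'
python3 -m crank '[0.345,0,0,-0.4,0.8, 0.345,0,0,-0.2,0.5, 0.345,0,0,0,0.3, 0.345,0,0,0,0, 0.345,0,0,0,0]'
python3 -c "
from h import *
go(.36,.048,.039,0)"
```

```text
time_s: 23.85
tcp_pos: [0.3684, 0.094, 0.0911]
orientation: [-0.705, 0.706, 0.046, -0.048]
wrist_force: [0.5, 0.6, -2.7]
gripper_width: 0.0557
time_s: 24.27
tcp_pos: [0.3705, 0.0777, 0.0912]
orientation: [0.707, -0.707, 0.001, -0.0]
wrist_force: [0.0, 0.6, -3.1]
gripper_width: 0.0561
t 24.27 tcp [0.3705 0.0777 0.0912] yaw -0.09 w 0.0561 F [ 0.   0.6 -3.1] j [-0.09  0.13  2.12 -0.    0.88 -1.66]
units tool x,y,z [-0.35  1.74 -0.99] turn -0.02 tilt [-0.001  0.    -1.   ]
```

```bash
python3 -m crank '[0.345,-0.2,0.2,-0.3,-0.02, 0.345,-0.15,0.4,-0.4,0, 0.345,0,0.5,-0.29,0, 0.345,0,0.4,0,0, 0.345,0,0.24,0,0, 0.345,0,0,0,0, 0.345,0,0,0,0]'
python3 -m crank '[0.345,0.3,0,0,0, 0.345,0.6,0,0,0, 0.345,0.7,0,0,0, 0.345,0.6,0,0,0, 0.345,0.5,0,0,0, 0.345,0.2,0,0,0, 0.345,0,0,0,0]'
python3 -c "
from h import *
go(.485,.048,.039,0)
s,p,_,yw=pose()
R=T(p[0],p[1]+.002,np.radians(yw),p[2]-.035)
im=get_image('side'); cv2.imwrite('pics/side14.png',im[:,:,::-1]); ss=[(REACH['fj'],R,(0,0,255)),(REACH['base'],R,(0,160,0))]
overlay('side',im,'os14.png',220,155,330,235,7,ss)
im=get_image('top'); cv2.imwrite('pics/top14.png',im[:,:,::-1]); 
overlay('top',im,'ot14.png',210,135,350,215,5,ss)
"
```

```text
time_s: 24.85
tcp_pos: [0.3602, 0.0487, 0.0393]
orientation: [0.707, -0.707, -0.0, 0.001]
wrist_force: [-0.3, -0.7, -2.5]
gripper_width: 0.056
time_s: 25.43
tcp_pos: [0.45, 0.0484, 0.0402]
orientation: [-0.707, 0.707, 0.002, 0.001]
wrist_force: [-0.8, -0.0, -3.5]
gripper_width: 0.0562
t 25.43 tcp [0.45   0.0484 0.0402] yaw 0.08 w 0.0562 F [-0.8 -0.  -3.5] j [-0.14  0.34  2.01  0.    0.79 -1.71]
units tool x,y,z [ 1.17  0.04 -0.02] turn 0.02 tilt [ 0.003 -0.    -1.   ]
```

View pics/os14.png

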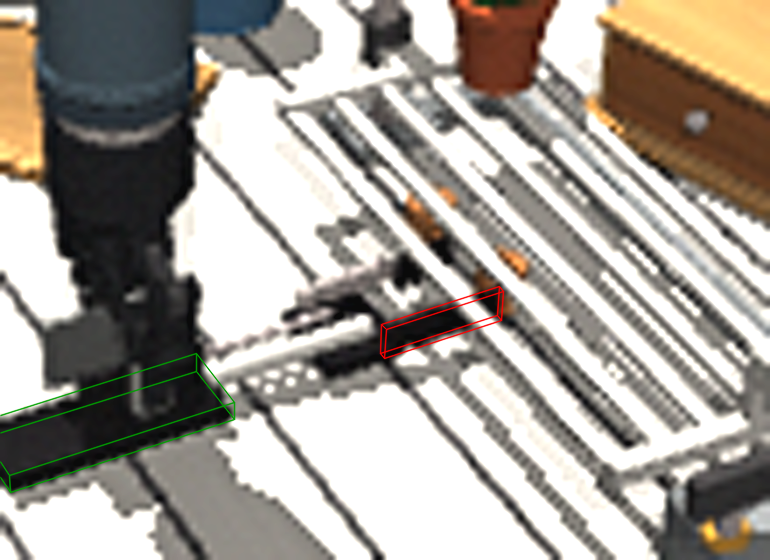

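View pics/ot14.png

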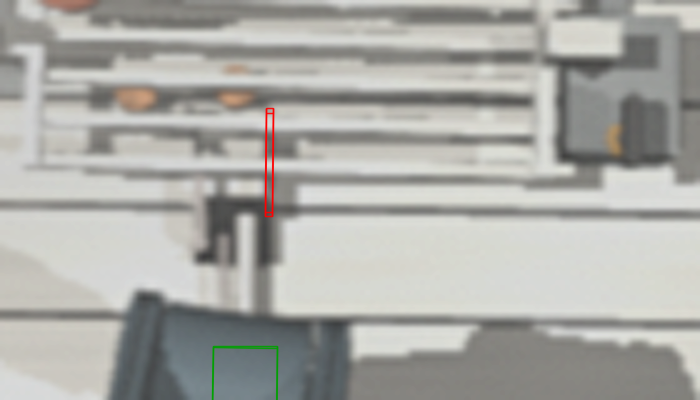

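```bash
python3 -m crank '[0.345,0.3,0.04,0,0, 0.345,0.5,0,0,0, 0.345,0.3,0,0,0, 0.345,0.1,0,0,0, 0.345,0,0,0,0, 0.345,0,0,0,0, 0.38,0,-0.02,0,0, 0.42,0,-0.02,0,0]' 40
python3 -m crank '[0.46,0,-0.02,0,0, 0.5,0,0,0,0, 0.6,0,0,0,0, 0.6,0,0,0,0, 0.6,0,0,0,0, 0.6,0,0,0,0]'
python3 -c "
from h import *
go(.487,.048,.039,0)"
python3 -m crank '[0.6,0,-0.15,0,0, 0.6,0,-0.2,0,0, 0.6,0,0,0,0, 0.6,-0.2,0,0,0, 0.6,-0.4,0,0,0, 0.6,-0.5,0,0,0, 0.6,-0.6,0,0,0, 0.6,-0.6,0,0,0]'
python3 -m crank '[0.6,-0.6,0,0,0, 0.6,-0.6,0,0,0, 0.6,-0.6,0,0,0, 0.6,-0.3,0,0,0, 0.6,0,0,0,0]'
python3 -c "
from h import *
go(.36,-.017,.09,0)
im=get_image('side'); cv2.imwrite('pics/side15.png',im[:,:,::-1]); crop(im,'s15.png',220,155,330,235,7)
"
```

```text
time_s: 26.2
tcp_pos: [0.4826, 0.0486, 0.0394]
orientation: [0.707, -0.707, 0.0, 0.001]
wrist_force: [0.5, 0.2, -3.6]
gripper_width: 0.0497
time_s: 26.7
tcp_pos: [0.4835, 0.0484, 0.0402]
orientation: [-0.707, 0.707, 0.0, -0.0]
wrist_force: [-0.4, -0.1, -2.8]
gripper_width: 0.0416
t 26.7 tcp [0.4835 0.0484 0.0402] yaw 0.04 w 0.0416 F [-0.4 -0.1 -2.8] j [-0.13  0.39  1.93 -0.    0.82 -1.7 ]
units tool x,y,z [ 0.12  0.04 -0.01] turn 0.01 tilt [ 0. -0. -1.]
time_s: 27.37
tcp_pos: [0.4133, 0.0485, 0.0505]
orientation: [0.707, -0.707, -0.0, 0.0]
wrist_force: [-0.2, 0.3, -3.1]
gripper_width: 0.0412
time_s: 27.78
tcp_pos: [0.3486, 0.0488, 0.0503]
orientation: [0.707, -0.707, 0.001, 0.001]
wrist_force: [-1.3, 0.6, -2.8]
gripper_width: 0.0419
t 27.78 tcp [0.3486 0.0488 0.0503] yaw 0.04 w 0.0419 F [-1.3  0.6 -2.8] j [-0.18  0.17  2.23 -0.    0.74 -1.75]
units tool x,y,z [ 0.37 -1.32 -2.19] turn 0.01 tilt [-0.003  0.    -1.   ]
```

View pics/s15.png

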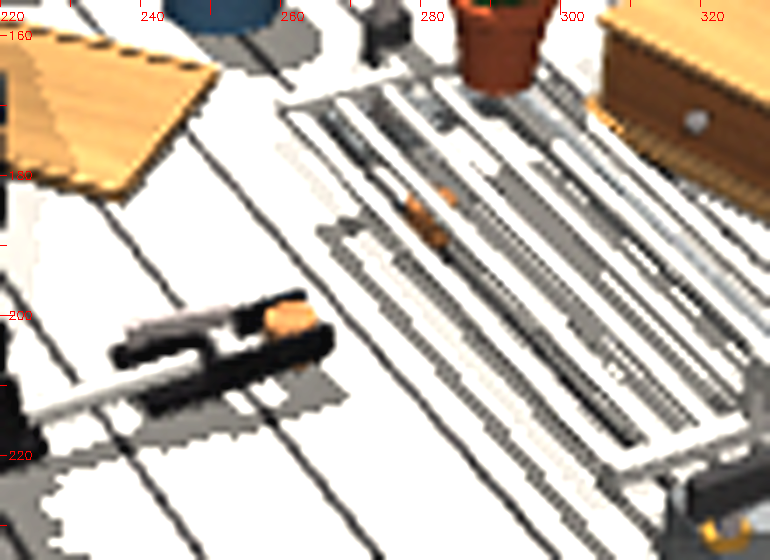

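```bash
python3 -m crank '[0.6,0,-0.3,0.2,0, 0.6,0,-0.5,0.3,0, 0.6,0.1,-0.3,0.5,0, 0.6,0.1,-0.2,0.6,-0.5, 0.6,0.1,0,0.7,-0.8, 0.6,0.2,0,0.7,-0.8, 0.6,0.2,0,0.7,-0.8, 0.6,0.3,0,0.6,-0.8]'
python3 -m crank '[0.6,0.3,0,0.5,-0.8, 0.6,0.3,0,0.3,-0.8, 0.6,0.2,0,0.2,-0.8, 0.6,0.1,0,0,-0.8, 0.6,0,0,0,-0.7, 0.6,0,0,0,-0.4, 0.6,0,0,0,0, 0.6,0,0,0,0]'
python3 -c "
from h import *
tray(-.03,z=.0467)"
```

```text
time_s: 28.5
tcp_pos: [0.3708, 0.1821, 0.0899]
orientation: [0.698, -0.698, -0.116, 0.114]
wrist_force: [0.4, -0.6, -2.8]
gripper_width: 0.0415
time_s: 29.17
tcp_pos: [0.3843, 0.2192, 0.0897]
orientation: [-0.665, 0.665, 0.242, -0.241]
wrist_force: [-0.1, 0.6, -2.6]
gripper_width: 0.0417
t 29.17 tcp [0.3843 0.2192 0.0897] yaw 39.97 w 0.0417 F [-0.1  0.6 -2.6] j [ 0.27  0.24  1.99  0.    0.91 -2.  ]
units tool x,y,z [-0.33  1.43  0.27] turn -0.09 tilt [ 0.001  0.    -1.   ]
```

```bash
python3 -m crank '[0.6,-0.3,0.1,0.27,-0.09, 0.6,-0.03,0.5,0,0, 0.6,0,0.4,0,0, 0.6,0,0.3,0,0, 0.6,0,0.1,0,0, 0.6,0,0,0,0, 0.6,0,0,0,0]'
python3 -c "
from h import *
tray(-.03,z=.0467)"
```

```text
time_s: 29.75
tcp_pos: [0.3709, 0.2188, 0.0478]
orientation: [0.663, -0.663, -0.245, 0.244]
wrist_force: [-0.5, -0.2, -3.3]
gripper_width: 0.0411
t 29.75 tcp [0.3709 0.2188 0.0478] yaw 40.46 w 0.0411 F [-0.5 -0.2 -3.3] j [ 0.27  0.29  2.05  0.    0.79 -2.  ]
units tool x,y,z [ 0.02  0.04 -0.01] turn 0.01 tilt [ 0.  0. -1.]
```

```bash
python3 -m crank '[0.48,0,0.03,0,0, 0.45,0,0,0,0, 0.42,0,0,0,0, 0.39,0,0,0,0, 0.36,0,0,0,0, 0.345,0,0,0,0, 0.345,0,0,0,0]'
python3 -m crank '[0.345,0,-0.2,0,0, 0.345,0,-0.4,0,0, 0.345,0,-0.5,0,0, 0.345,0,-0.3,0,0, 0.345,0,-0.1,0,0, 0.345,0,0,0,0]'
python3 -c "
from h import *
go(.36,.119,.09,0)
im=get_image('side'); cv2.imwrite('pics/side16.png',im[:,:,::-1]); crop(im,'s16.png',150,130,330,240,4)
im=get_image('top'); cv2.imwrite('pics/top16.png',im[:,:,::-1]); crop(im,'t16.png',110,130,330,250,3)
"
```

```text
time_s: 30.33
tcp_pos: [0.3705, 0.2187, 0.0468]
orientation: [-0.663, 0.663, 0.245, -0.245]
wrist_force: [0.0, 0.1, -2.6]
gripper_width: 0.0563
time_s: 30.83
tcp_pos: [0.3711, 0.2189, 0.0926]
orientation: [-0.663, 0.663, 0.246, -0.244]
wrist_force: [0.9, -0.8, -2.2]
gripper_width: 0.0561
t 30.83 tcp [0.3711 0.2189 0.0926] yaw 40.49 w 0.0561 F [ 0.9 -0.8 -2.2] j [ 0.27  0.22  2.01 -0.    0.91 -2.  ]
units tool x,y,z [-2.44  0.08 -2.29] turn 8.1 tilt [ 0.002  0.001 -1.   ]
```

View pics/s16.png

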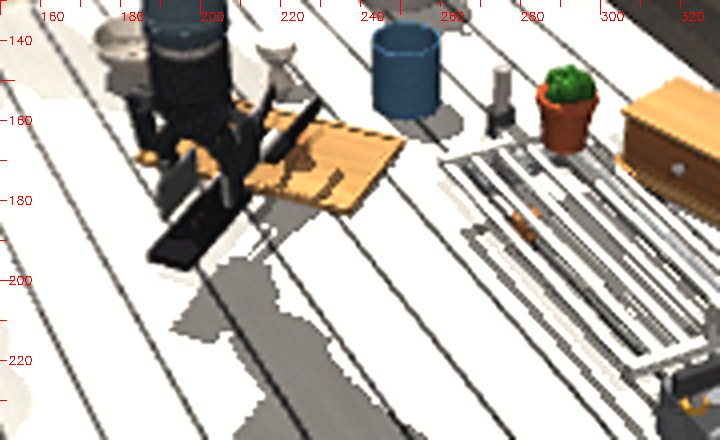

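View pics/t16.png

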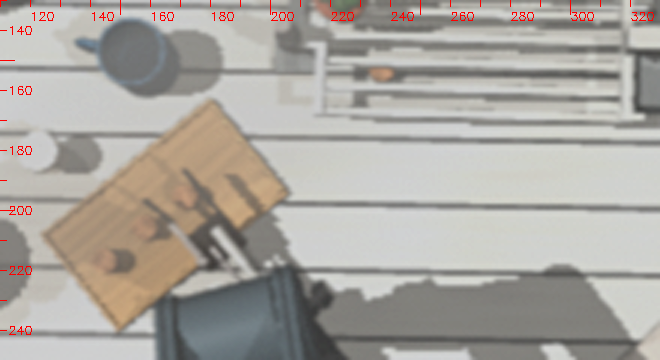

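```bash
python3 -m crank '[0.345,-0.3,0,-0.2,0.5, 0.345,-0.4,0,-0.3,0.8, 0.345,-0.4,0,-0.3,0.9, 0.345,-0.4,0,-0.3,0.9, 0.345,-0.3,0,-0.3,0.9, 0.345,-0.2,0,-0.3,0.9, 0.345,0,0,-0.3,0.9, 0.345,0,0,-0.3,0.9]'
python3 -m crank '[0.345,0,0,-0.2,0.8, 0.345,0,0,0,0.4, 0.345,0,0,0,0.2, 0.345,0,0,0,0, 0.345,0,0,0,0]'
python3 -c "
from h import *
go(.36,.119,.039,0)"
```

```text
time_s: 31.6
tcp_pos: [0.3489, 0.1249, 0.0911]
orientation: [-0.706, 0.706, 0.04, -0.042]
wrist_force: [0.7, -0.0, -2.4]
gripper_width: 0.0562
time_s: 32.02
tcp_pos: [0.3503, 0.1199, 0.0914]
orientation: [-0.707, 0.707, -0.0, -0.0]
wrist_force: [0.1, 0.3, -2.7]
gripper_width: 0.0558
t 32.02 tcp [0.3503 0.1199 0.0914] yaw 0.0 w 0.0558 F [ 0.1  0.3 -2.7] j [ 0.03  0.12  2.14 -0.    0.88 -1.55]
units tool x,y,z [ 0.32  1.75 -0.03] turn 0.0 tilt [-0.001 -0.    -1.   ]
```

```bash
python3 -m crank '[0.345,0.1,0.2,-0.03,0, 0.345,0.1,0.4,0,0, 0.345,0.1,0.5,0,0, 0.345,0,0.4,0,0, 0.345,0,0.24,0,0, 0.345,0,0,0,0, 0.345,0,0,0,0]'
python3 -m crank '[0.345,0.3,0,0,0, 0.345,0.6,0,0,0, 0.345,0.7,0,0,0, 0.345,0.6,0,0,0, 0.345,0.5,0,0,0, 0.345,0.1,0,0,0, 0.345,0,0,0,0]'
python3 -c "
from h import *
go(.482,.119,.039,0)
s,p,_,yw=pose()
R=T(p[0],p[1]+.002,np.radians(yw),p[2]-.035)
im=get_image('side'); cv2.imwrite('pics/side17.png',im[:,:,::-1]); ss=[(REACH['fj'],R,(0,0,255)),(REACH['base'],R,(0,160,0))]
overlay('side',im,'os17.png',210,145,320,225,7,ss)
im=get_image('top'); cv2.imwrite('pics/top17.png',im[:,:,::-1]); 
overlay('top',im,'ot17.png',200,135,340,215,5,ss)
"
```

```text
time_s: 32.6
tcp_pos: [0.3594, 0.1191, 0.0392]
orientation: [-0.707, 0.707, -0.0, -0.001]
wrist_force: [0.1, -0.2, -3.4]
gripper_width: 0.0562
time_s: 33.18
tcp_pos: [0.4456, 0.119, 0.0401]
orientation: [0.707, -0.707, -0.001, -0.001]
wrist_force: [-0.6, 0.5, -2.9]
gripper_width: 0.0563
t 33.18 tcp [0.4456 0.119  0.0401] yaw -0.02 w 0.0563 F [-0.6  0.5 -2.9] j [ 0.02  0.35  1.99 -0.    0.8  -1.55]
units tool x,y,z [1.21 0.04 0.  ] turn -0.0 tilt [ 0.002  0.    -1.   ]
```

View pics/os17.png

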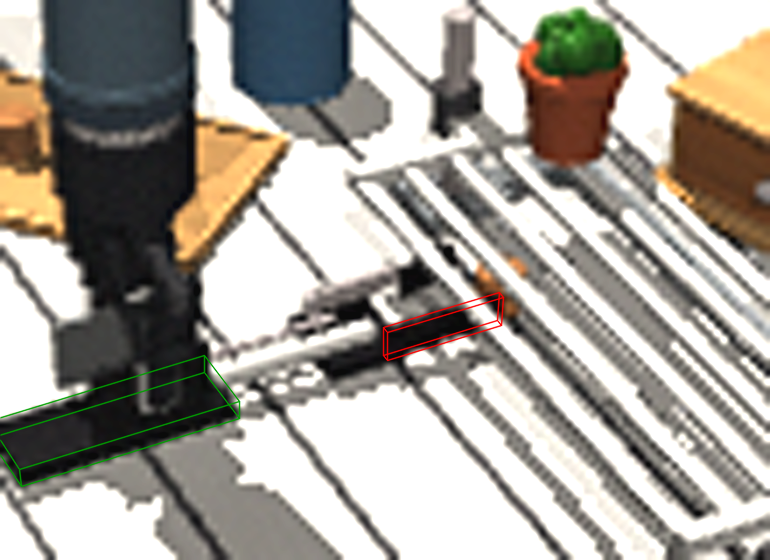

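View pics/ot17.png

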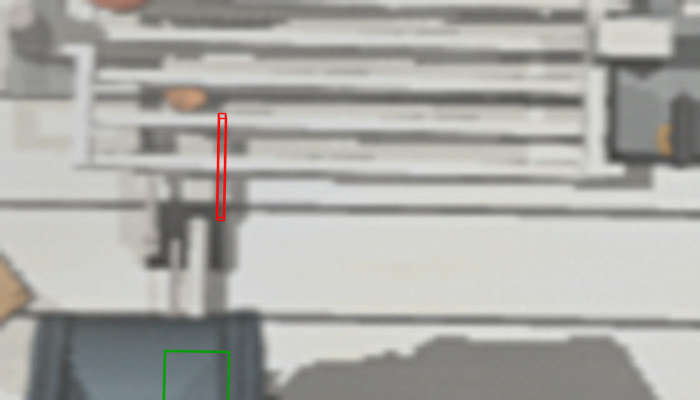

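```bash
python3 -m crank '[0.345,0.3,0.04,0,0, 0.345,0.5,0,0,0, 0.345,0.3,0,0,0, 0.345,0.1,0,0,0, 0.345,0,0,0,0, 0.345,0,0,0,0, 0.38,0,-0.02,0,0, 0.42,0,-0.02,0,0]' 40
python3 -m crank '[0.46,0,-0.02,0,0, 0.5,0,0,0,0, 0.6,0,0,0,0, 0.6,0,0,0,0, 0.6,0,0,0,0, 0.6,0,0,0,0]'
python3 -c "
from h import *
go(.487,.048,.039,0)"
python3 -m crank '[0.6,0,-0.15,0,0, 0.6,0,-0.2,0,0, 0.6,0,0,0,0, 0.6,-0.2,0,0,0, 0.6,-0.4,0,0,0, 0.6,-0.5,0,0,0, 0.6,-0.6,0,0,0, 0.6,-0.6,0,0,0]'
python3 -m crank '[0.6,-0.6,0,0,0, 0.6,-0.6,0,0,0, 0.6,-0.6,0,0,0, 0.6,-0.3,0,0,0, 0.6,0,0,0,0]'
python3 -c "
from h import *
go(.36,-.017,.09,0)
im=get_image('side'); cv2.imwrite('pics/side18.png',im[:,:,::-1]); crop(im,'s18.png',210,145,320,225,7)
"
```

```text
time_s: 33.95
tcp_pos: [0.4789, 0.1191, 0.0394]
orientation: [0.707, -0.707, 0.0, 0.0]
wrist_force: [-0.9, -0.4, -3.0]
gripper_width: 0.0495
time_s: 34.45
tcp_pos: [0.4799, 0.1191, 0.0402]
orientation: [-0.707, 0.707, -0.0, 0.0]
wrist_force: [-1.5, -0.2, -1.8]
gripper_width: 0.0414
t 34.45 tcp [0.4799 0.1191 0.0402] yaw -0.01 w 0.0414 F [-1.5 -0.2 -1.8] j [ 0.02  0.4   1.91 -0.    0.83 -1.55]
units tool x,y,z [ 0.24  0.04 -2.37] turn -0.0 tilt [ 0. -0. -1.]
time_s: 35.12
tcp_pos: [0.4096, 0.1191, 0.0505]
orientation: [0.707, -0.707, 0.0, 0.0]
wrist_force: [-0.7, -1.2, -2.9]
gripper_width: 0.0415
time_s: 35.53
tcp_pos: [0.3449, 0.1192, 0.0503]
orientation: [-0.707, 0.707, -0.001, -0.001]
wrist_force: [0.9, -0.0, -2.4]
gripper_width: 0.0412
t 35.53 tcp [0.3449 0.1192 0.0503] yaw 0.02 w 0.0412 F [ 0.9 -0.  -2.4] j [ 0.02  0.19  2.2   0.    0.75 -1.55]
units tool x,y,z [ 0.5  -1.32 -4.54] turn 0.0 tilt [-0.003 -0.    -1.   ]
```

View pics/s18.png

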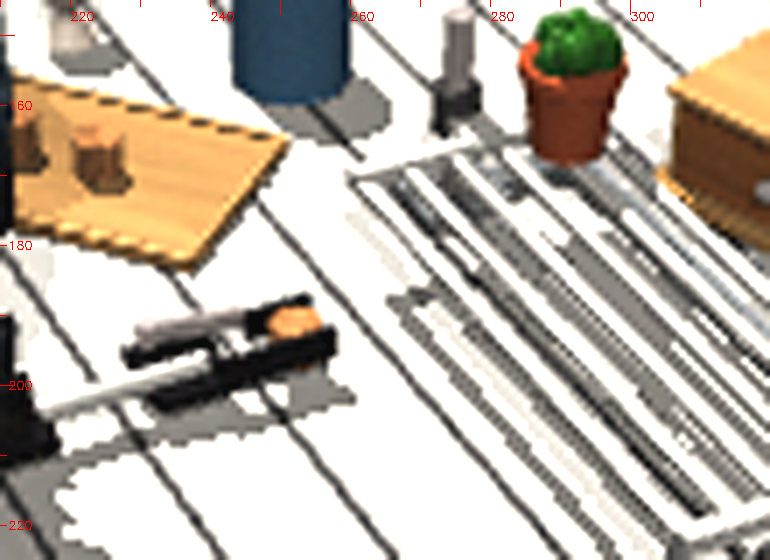

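```bash
python3 -m crank '[0.6,0,-0.3,0,-0.3, 0.6,0,-0.5,0,-0.6, 0.6,0,-0.3,0.1,-0.9, 0.6,0,-0.2,0.1,-0.9, 0.6,0.1,0,0.1,-0.9, 0.6,0.2,0,0,-0.9, 0.6,0.4,0,0,-0.9, 0.6,0.4,0,0,-0.9]'
python3 -m crank '[0.6,0.4,0,0,-0.9, 0.6,0.4,0,0,-0.6, 0.6,0.3,0,0,-0.3, 0.6,0,0,0,0, 0.6,0,0,0,0]'
python3 -c "
from h import *
tray(-.09,z=.0467)"
```

```text
time_s: 36.25
tcp_pos: [0.3789, 0.1407, 0.09]
orientation: [-0.68, 0.68, 0.194, -0.192]
wrist_force: [0.3, -0.1, -2.6]
gripper_width: 0.0413
time_s: 36.67
tcp_pos: [0.4043, 0.1596, 0.0895]
orientation: [-0.663, 0.664, 0.244, -0.244]
wrist_force: [-0.8, 0.2, -3.0]
gripper_width: 0.0412
t 36.67 tcp [0.4043 0.1596 0.0895] yaw 40.44 w 0.0412 F [-0.8  0.2 -3. ] j [ 0.12  0.23  2.   -0.    0.91 -2.16]
units tool x,y,z [0.45 1.43 0.22] turn 0.01 tilt [-0. -0. -1.]
```

```bash
python3 -m crank '[0.6,0.3,0.1,0.22,0, 0.6,0.15,0.5,0,0, 0.6,0,0.4,0,0, 0.6,0,0.3,0,0, 0.6,0,0.1,0,0, 0.6,0,0,0,0, 0.6,0,0,0,0]'
python3 -c "
from h import *
tray(-.09,z=.0467)"
```

```text
time_s: 37.25
tcp_pos: [0.4097, 0.1734, 0.0477]
orientation: [0.663, -0.663, -0.245, 0.245]
wrist_force: [-0.3, 1.2, -2.4]
gripper_width: 0.0415
t 37.25 tcp [0.4097 0.1734 0.0477] yaw 40.47 w 0.0415 F [-0.3  1.2 -2.4] j [ 0.15  0.32  2.02  0.    0.8  -2.13]
units tool x,y,z [ 0.02  0.03 -0.02] turn 0.01 tilt [-0. -0. -1.]
```

```bash
python3 -m crank '[0.48,0,0.03,0,0, 0.45,0,0,0,0, 0.42,0,0,0,0, 0.39,0,0,0,0, 0.36,0,0,0,0, 0.345,0,0,0,0, 0.345,0,0,0,0]'
python3 -m crank '[0.345,0,-0.2,0,0, 0.345,0,-0.4,0,0, 0.345,0,-0.5,0,0, 0.345,0,-0.4,0,0, 0.345,0,-0.3,0,0, 0.345,0,0,0,0]'
python3 -c "
from h import *
go(.3594,-.2749,.10,-48.86)
im=get_image('top'); cv2.imwrite('pics/top19.png',im[:,:,::-1]); crop(im,'t19.png',110,130,330,250,3)
"
```

```text
time_s: 37.83
tcp_pos: [0.4098, 0.1733, 0.0468]
orientation: [-0.663, 0.663, 0.245, -0.245]
wrist_force: [-0.1, -0.3, -3.3]
gripper_width: 0.056
time_s: 38.33
tcp_pos: [0.4111, 0.1736, 0.1027]
orientation: [-0.663, 0.664, 0.246, -0.243]
wrist_force: [-0.4, -0.1, -3.4]
gripper_width: 0.0557
t 38.33 tcp [0.4111 0.1736 0.1027] yaw 40.5 w 0.0557 F [-0.4 -0.1 -3.4] j [ 0.15  0.23  1.97  0.    0.95 -2.13]
units tool x,y,z [-11.02   0.07 -10.25] turn 17.87 tilt [ 0.004  0.001 -1.   ]
```

View pics/t19.png

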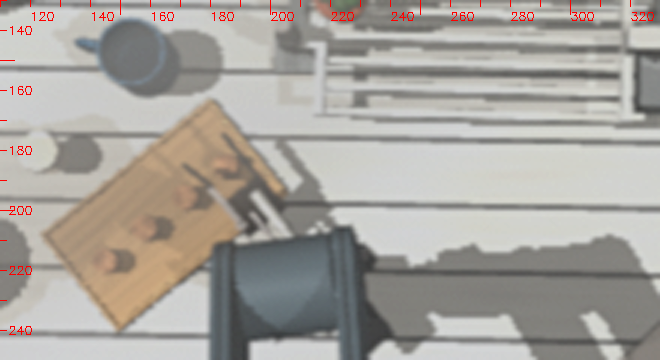

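```bash
python3 -m crank '[0.345,-0.3,0,0,0, 0.345,-0.6,0,0,0, 0.345,-0.8,0,-0.2,0.2, 0.345,-0.6,0,-0.5,0.5, 0.345,-0.2,0,-0.8,0.9, 0.345,-0.2,0,-0.9,0.9, 0.345,-0.2,0,-0.9,0.9, 0.345,-0.2,0,-0.9,0.9]'
python3 -m crank '[0.345,-0.1,0,-0.9,0.9, 0.345,0,0,-0.9,0.9, 0.345,0,0,-0.9,0.9, 0.345,0,0,-0.9,0.9, 0.345,0,0,-0.9,0.6, 0.345,0,0,-0.9,0.3, 0.345,0,0,-0.6,0, 0.345,0,0,-0.3,0]'
python3 -m crank '[0.345,0,0,0,0, 0.345,0,0,0,0]'
python3 -c "
from h import *
go(.3594,-.2749,.10,-48.86)"
```

```text
time_s: 39.05
tcp_pos: [0.4014, 0.0088, 0.1]
orientation: [0.698, -0.697, -0.115, 0.116]
wrist_force: [0.4, 1.0, -3.3]
gripper_width: 0.0562
time_s: 39.72
tcp_pos: [0.4181, -0.1776, 0.0993]
orientation: [0.708, -0.706, 0.023, -0.021]
wrist_force: [0.4, 4.6, -2.6]
gripper_width: 0.0561
time_s: 39.88
tcp_pos: [0.4184, -0.1757, 0.0997]
orientation: [0.708, -0.706, 0.023, -0.021]
wrist_force: [-1.1, 1.9, -2.8]
gripper_width: 0.0559
t 39.88 tcp [ 0.4184 -0.1757  0.0997] yaw -3.54 w 0.0559 F [-1.1  1.9 -2.8] j [-0.64  0.25  1.95  0.    0.95 -2.15]
units tool x,y,z [-1.76 -0.01 -3.42] turn 9.06 tilt [-0.003  0.003 -1.   ]
```

```bash
python3 -c "
from h import *
im=get_image('side'); cv2.imwrite('pics/side20.png',im[:,:,::-1]); crop(im,'s20.png',260,170,360,260,8)
im=get_image('top'); cv2.imwrite('pics/top20.png',im[:,:,::-1]); crop(im,'t20.png',250,120,370,200,6)
"
```

```text
(no output)
```

View pics/s20.png

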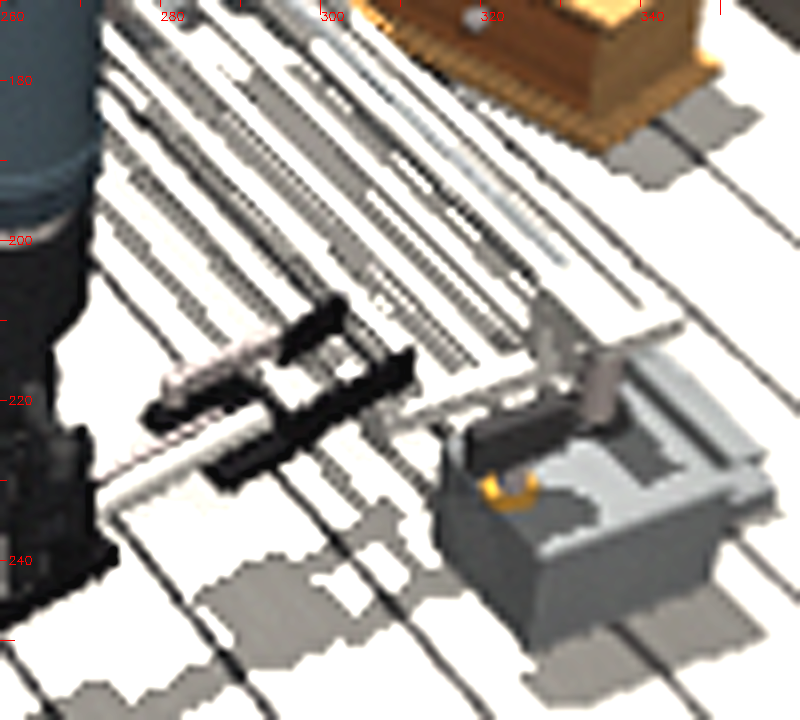

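View pics/t20.png

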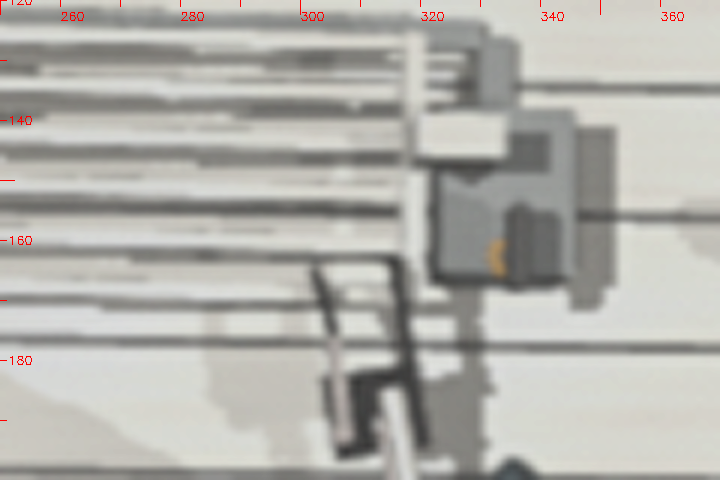

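```bash
python3 -c "
from h import *
s,p,_,yw=pose(); print(p,yw,s['wrist_force'],s['moment'])
im=cv2.imread('pics/side20.png')[:,:,::-1]; im2=cv2.imread('pics/top20.png')[:,:,::-1]
ss=[]
for dy,col in ((0,(0,0,255)),(10,(0,160,0))):
    R=T(p[0],p[1]+.002,np.radians(yw+dy),p[2]-.035)
    ss+=[(REACH[k],R,col) for k in ('fj','base')]
overlay('side',im,'os20.png',210,170,330,270,6,ss)
overlay('top',im2,'ot20.png',260,130,360,230,6,ss)
"
```

```text
[ 0.4192302  -0.17551795  0.10020756] -3.4670337197731964 [-2.09820177  2.62670901 -2.73001873] [0.40307332 0.37434411 0.47721521]
```

View pics/os20.png

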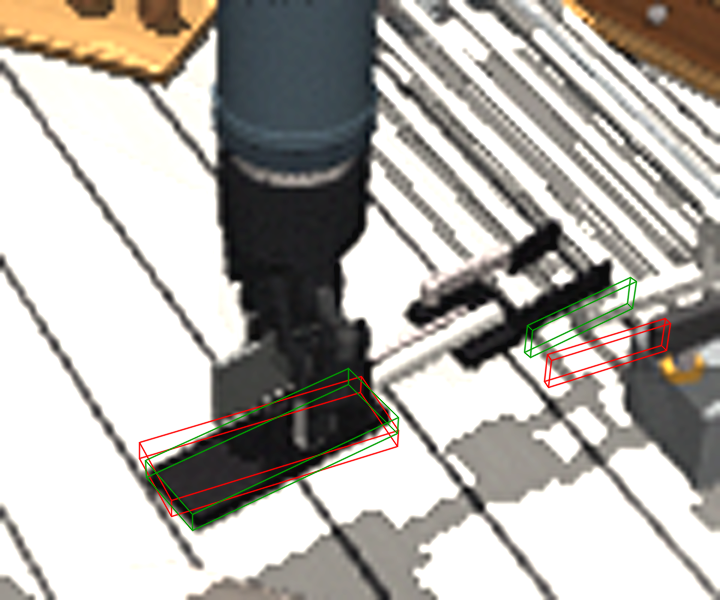

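View pics/ot20.png

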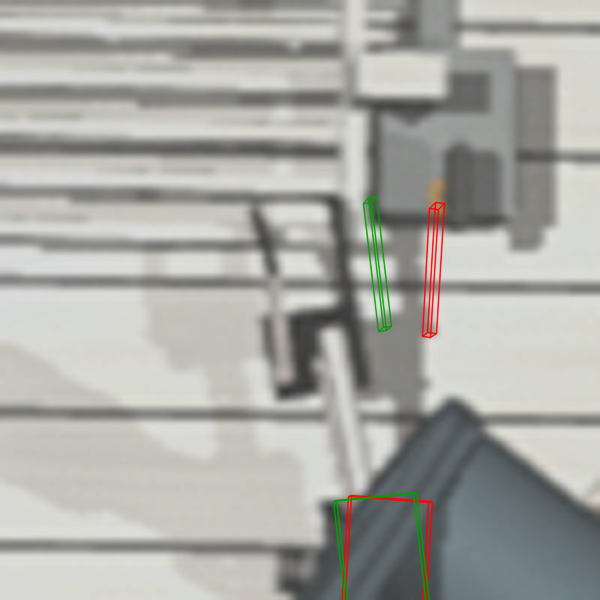

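```bash
python3 -m crank '[0.345,0,-0.1,0,0, 0.345,0,-0.2,0,0, 0.345,0,-0.3,0,0, 0.345,0,-0.3,0,0, 0.345,0,-0.2,0,0, 0.345,0,-0.2,0,0, 0.345,0,0,0,0, 0.345,0,0,0,0]'
python3 -c "
from h import *
s,p,_,yw=pose(); print(p,yw,s['wrist_force'],s['moment'])
im=get_image('side'); cv2.imwrite('pics/side21.png',im[:,:,::-1]); im2=get_image('top'); cv2.imwrite('pics/top21.png',im2[:,:,::-1])
ss=[]
for dy,col in ((14,(0,160,0)),):
    R=T(p[0],p[1]+.002,np.radians(yw+dy),p[2]-.035)
    ss+=[(REACH[k],R,col) for k in ('fj','base')]
overlay('side',im,'os21.png',210,150,350,270,5,ss)
overlay('top',im2,'ot21.png',260,130,360,230,6,ss)
"
```

```text
time_s: 40.65
tcp_pos: [0.4204, -0.1774, 0.1404]
orientation: [-0.706, 0.707, -0.021, 0.022]
wrist_force: [-0.1, 0.2, -3.6]
gripper_width: 0.0561
[ 0.42042605 -0.17741832  0.14036206] -3.5316720261487404 [-0.11748218  0.23983132 -3.59215057] [ 0.09022463  0.02868976 -0.04009025]
```

View pics/os21.png

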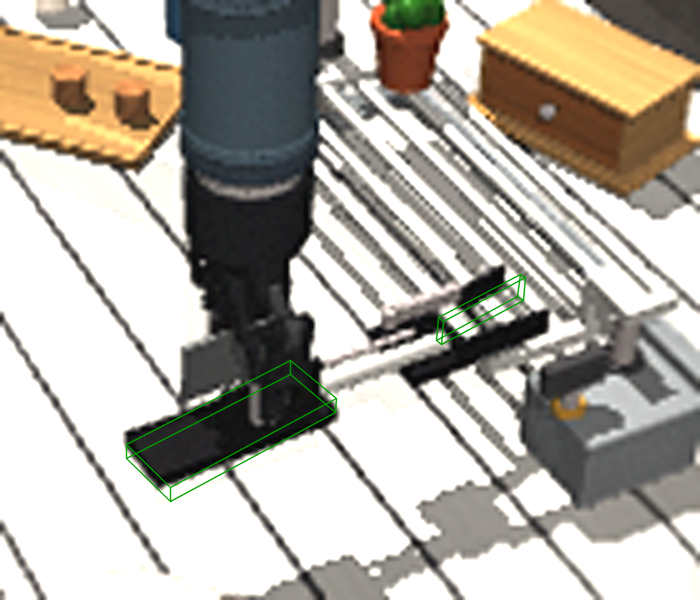

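View pics/ot21.png

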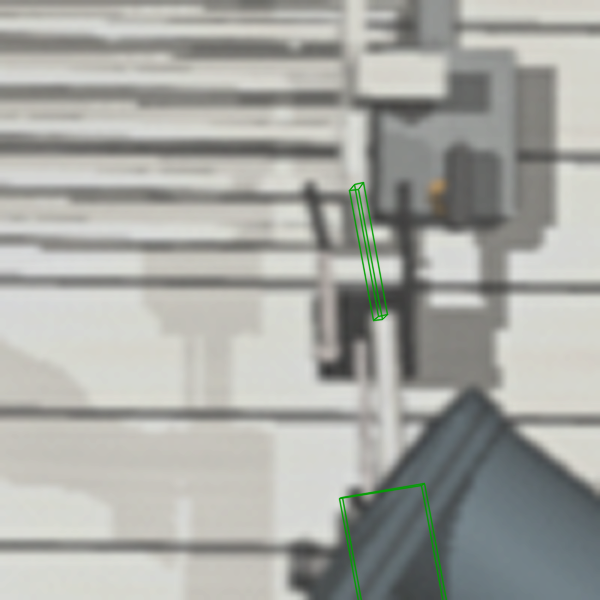

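```bash
python3 -c "
from h import *
im=cv2.imread('pics/side21.png')[:,:,::-1]; crop(im,'z21s.png',230,195,330,255,8)
im=cv2.imread('pics/top21.png')[:,:,::-1]; crop(im,'z21t.png',300,150,350,200,12)
"
```

```text
(no output)
```

View pics/z21s.png

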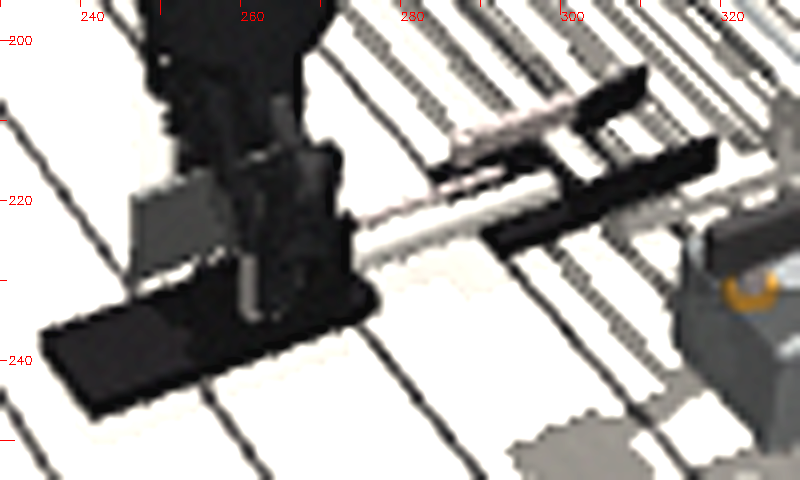

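View pics/z21t.png

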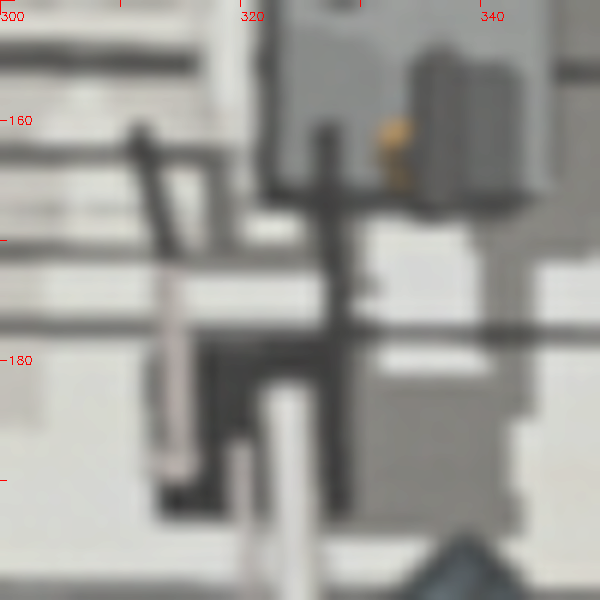

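```bash
python3 -c "
from h import *
from scipy.optimize import least_squares
np.set_printoptions(precision=4,suppress=True)
C=[('top',(328.3,159.5),(.22,-.025,.024)),('top',(325.8,159.5),(.22,-.02,.024)),('side',(318.9,211.7),(.22,-.025,.024)),('side',(318.9,215.8),(.22,-.025,.004)),
('side',(234.8,237.7),(-.08,.016,.012)),('side',(241,246.8),(-.08,-.03,0)),('side',(240.8,245.2),(-.08,-.03,.012)),('side',(246,219.3),(-.035,.026,.058))]
s,p,Rt,yw=pose()
def f(q,free=True):
    M=np.eye(4); M[:3,:3]=Ro.from_euler('ZYX',q[3:]).as_matrix(); M[:3,3]=q[:3]
    return np.concatenate([(proj(n,tf(M,P))[0]-uv) for n,uv,P in C])
r=least_squares(f,[p[0],p[1],p[2]-.035,np.radians(yw),0,0],loss='soft_l1')
print(r.x[:3],np.degrees(r.x[3:])); print(f(r.x).reshape(-1,2)); print(r.x[:3]-p,'yawrel',np.degrees(r.x[3])-yw)
g=lambda q:f([*q,0,0]); r=least_squares(g,[p[0],p[1],p[2]-.035,np.radians(yw)],loss='soft_l1')
print(r.x[:3]-p,'yawrel',np.degrees(r.x[3])-yw); print(g(r.x).reshape(-1,2))
"
```

```text
[ 0.4228 -0.1761  0.0996] [ 3.048   1.5016 -5.4592]
[[-0.7264  0.0934]
 [ 0.2693  0.1793]
 [ 0.671  -0.3144]
 [ 0.2745  0.4991]
 [-0.5706 -0.6359]
 [ 0.4286  1.4039]
 [ 0.4719 -0.0778]
 [-1.1372 -0.3449]]
[ 0.0029  0.0009 -0.04  ] yawrel 6.573233235589823
[ 0.0048  0.0064 -0.0434] yawrel 5.743140528608121
[[-0.6871 -0.2596]
 [ 0.3219 -0.2232]
 [ 0.9888 -0.4122]
 [ 0.3646  0.0539]
 [-0.749  -1.0041]
 [-0.0519  1.856 ]
 [ 0.0779  0.657 ]
 [-0.8995 -0.163 ]]
```

```bash
python3 -m crank '[0.345,-0.2,0,0,0, 0.345,-0.4,0,0,0, 0.345,-0.5,0,0,0, 0.345,-0.5,0,0,0, 0.345,-0.4,0,0,0, 0.345,-0.2,0,0,0, 0.345,0,0,0,0.3, 0.345,0,0,0,0.5]'
python3 -m crank '[0.345,0,0,-0.2,0.6, 0.345,0,0,-0.4,0.6, 0.345,0,0,-0.4,0.6, 0.345,0,0,-0.4,0.6, 0.345,0,0,-0.4,0.6, 0.345,0,0,-0.4,0.6, 0.345,0,0,-0.3,0.6, 0.345,0,0,-0.2,0.6]'
python3 -m crank '[0.345,0,0,-0.1,0.6, 0.345,0,0,0,0.6, 0.345,0,0,0,0.6, 0.345,0,0,0,0.6, 0.345,0,0,0,0.5, 0.345,0,0,0,0.3, 0.345,0,0,0,0, 0.345,0,0,0,0]'
python3 -c "
from h import *
go(.357,-.274,.10,-54.5)"
```

```text
time_s: 41.42
tcp_pos: [0.3535, -0.173, 0.1398]
orientation: [-0.705, 0.706, -0.047, 0.047]
wrist_force: [-0.0, 1.0, -2.9]
gripper_width: 0.0562
time_s: 42.08
tcp_pos: [0.3292, -0.2507, 0.1398]
orientation: [-0.68, 0.68, -0.193, 0.193]
wrist_force: [-0.1, 0.5, -3.2]
gripper_width: 0.056
time_s: 42.75
tcp_pos: [0.3279, -0.2523, 0.1397]
orientation: [0.647, -0.647, 0.285, -0.285]
wrist_force: [0.4, -0.4, -3.2]
gripper_width: 0.0561
t 42.75 tcp [ 0.3279 -0.2523  0.1397] yaw -47.48 w 0.0561 F [ 0.4 -0.4 -3.2] j [-0.93  0.12  1.99  0.    1.03 -1.67]
units tool x,y,z [1.19 1.32 0.22] turn 1.4 tilt [ 0. -0. -1.]
```

```bash
python3 -m crank '[0.345,0.2,0,0.1,0.4, 0.345,0.4,0.3,0.1,0.5, 0.345,0.4,0.4,0,0.5, 0.345,0.2,0.4,0,0, 0.345,0,0.2,0,0, 0.345,0,0,0,0, 0.345,0,0,0,0]'
python3 -c "
from h import *
go(.357,-.274,.10,-54.5)
im=get_image('side'); cv2.imwrite('pics/side22.png',im[:,:,::-1]); crop(im,'s22.png',210,220,340,320,6)
im=get_image('top'); cv2.imwrite('pics/top22.png',im[:,:,::-1]); crop(im,'t22.png',310,170,420,270,6)
"
```

```text
time_s: 43.33
tcp_pos: [0.3547, -0.2754, 0.1004]
orientation: [0.629, -0.628, 0.324, -0.323]
wrist_force: [0.2, 0.4, -2.3]
gripper_width: 0.0561
t 43.33 tcp [ 0.3547 -0.2754  0.1004] yaw -54.48 w 0.0561 F [ 0.2  0.4 -2.3] j [-0.91  0.24  1.96  0.    0.95 -1.53]
units tool x,y,z [0.01 0.01 0.09] turn 0.0 tilt [-0.001  0.002 -1.   ]
```

View pics/s22.png

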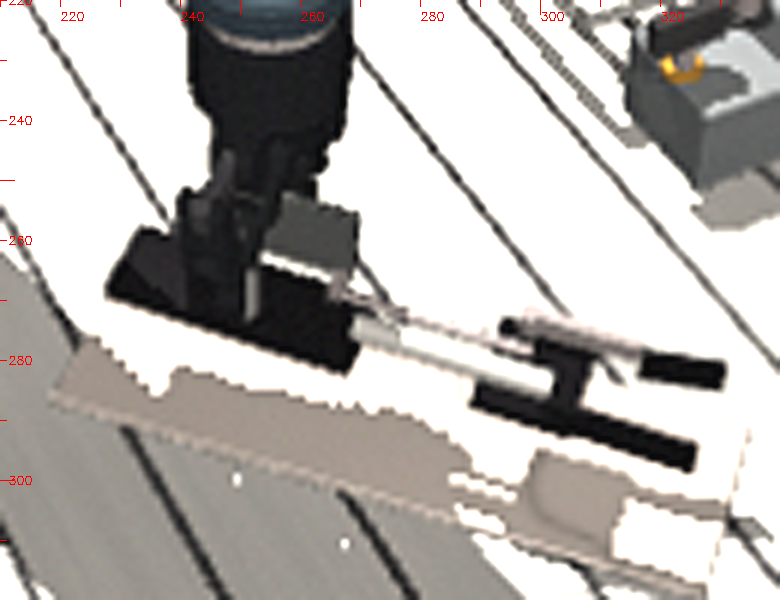

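View pics/t22.png

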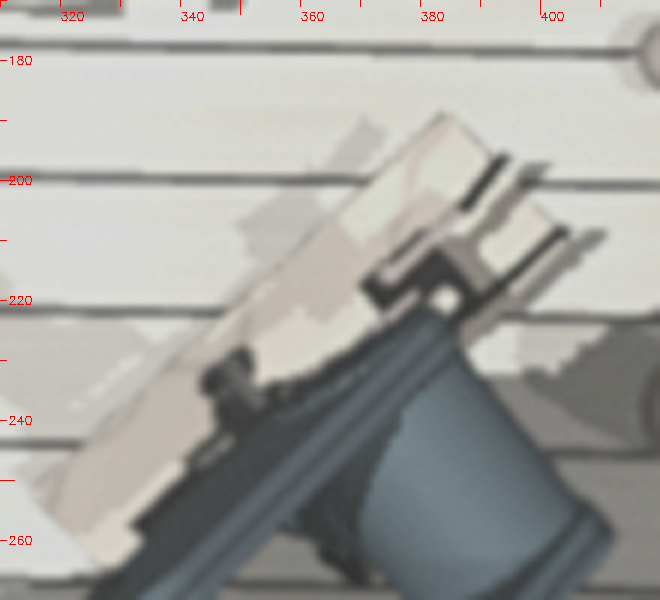

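```bash
cat > fit.py <<'E'
from h import *
from scipy.optimize import least_squares
np.set_printoptions(precision=4,suppress=True)
def fit(C,q0):
    def f(q):
        M=np.eye(4); M[:3,:3]=Ro.from_euler('ZYX',q[3:]).as_matrix(); M[:3,3]=q[:3]
        return np.concatenate([(proj(n,tf(M,P))[0]-uv) for n,uv,P in C])
    g=lambda q:f([*q,0,0])
    r=least_squares(g,q0,loss='soft_l1'); print('flat',r.x[:3],np.degrees(r.x[3]),np.abs(g(r.x)).max())
    r2=least_squares(f,[*r.x,0,0],loss='soft_l1'); print('full',r2.x[:3],np.degrees(r2.x[3:]),np.abs(f(r2.x)).max())
E
python3 -c "
from fit import *
C=[('side',(233.4,257.6),(-.08,.016,.012)),('side',(227.4,268.4),(-.08,-.03,0)),('side',(325.7,293.4),(.22,-.025,.024)),('side',(325.4,298.2),(.22,-.025,.004)),('side',(267.9,282.1),(.05,-.03,0)),('side',(269.2,255.1),(.035,.026,.058)),('top',(404.6,208.2),(.22,-.025,.024))]
fit(C,[.357,-.274,.06,-.85])
print('s3 reference tcp .3607,-.2742,.1076 yaw -48.9')
C=[('side',(142/6+209.6,212/6+219.6),(-.08,.016,.012)),('side',(107/6+209.6,277/6+219.6),(-.08,-.03,0)),('side',(699/6+209.6,417/6+219.6),(.22,-.025,.024)),('side',(697/6+209.6,445/6+219.6),(.22,-.025,.004)),('side',(349/6+209.6,356/6+219.6),(.05,-.03,0)),('side',(360/6+209.6,190/6+219.6),(.035,.026,.058))]
fit(C,[.357,-.274,.06,-.85])
"
```

```text
flat [ 0.3618 -0.2714  0.0569] -48.94981458704975 1.5006725562406018
full [ 0.3615 -0.2717  0.0566] [-49.0555   0.0539  -2.1318] 1.3689897634563408
s3 reference tcp .3607,-.2742,.1076 yaw -48.9
flat [ 0.3648 -0.2656  0.064 ] -48.09584007520113 1.2375975770699483
full [ 0.3631 -0.2683  0.0654] [-48.7942  -0.5465  -4.7328] 1.0310786994665477
```

```bash
python3 -m crank '[0.345,-0.09,0.2,0.1,0, 0.345,0,0.4,0,0, 0.345,0,0.5,0,0, 0.345,0,0.4,0,0, 0.345,0,0.3,0,0, 0.345,0,0.1,0,0, 0.345,0,0,0,0, 0.345,0,0,0,0]'
python3 -c "
from h import *
go(.357,-.274,.041,-54.5)"
```

```text
time_s: 44.1
tcp_pos: [0.3564, -0.2723, 0.044]
orientation: [-0.629, 0.629, -0.324, 0.324]
wrist_force: [0.9, 0.6, -3.1]
gripper_width: 0.0559
t 44.1 tcp [ 0.3564 -0.2723  0.044 ] yaw -54.5 w 0.0559 F [ 0.9  0.6 -3.1] j [-0.9   0.33  2.02 -0.    0.8  -1.52]
units tool x,y,z [ 0.06  0.1  -0.02] turn 0.0 tilt [ 0.    -0.001 -1.   ]
```

```bash
python3 -m crank '[0.345,0,0.05,0,0, 0.345,0,0.05,0,0, 0.345,0,0,0,0, 0.345,0,0,0,0]'
python3 -c "
from h import *
go(.357,-.274,.041,-54.5)"
```

```text
time_s: 44.43
tcp_pos: [0.357, -0.2731, 0.0422]
orientation: [-0.628, 0.629, -0.323, 0.325]
wrist_force: [-0.5, 2.0, 9.0]
gripper_width: 0.0563
t 44.43 tcp [ 0.357  -0.2731  0.0422] yaw -54.48 w 0.0563 F [-0.5  2.   9. ] j [-0.9   0.33  2.02 -0.    0.79 -1.52]
units tool x,y,z [ 0.02  0.04 -0.02] turn 0.0 tilt [ 0.002 -0.002 -1.   ]
```

```bash
python3 -m crank '[0.345,0,-0.03,0,0, 0.335,0,0,0,0, 0.32,0,0,0,0, 0.305,0,0,0,0, 0.29,0,0,0,0, 0.25,0,0,0,0, 0.15,0,0,0,0, 0,0,0,0,0]'
python3 -m crank '[0,0,0,0,0, 0,0,0,0,0, 0,0,0,0,0]'
python3 -c "
from h import *
go(.3594,-.2749,.041,-48.9)
s,p,_,yw=pose()
R=T(.359,-.274,np.radians(-48.86),.006)
im=get_image('side'); cv2.imwrite('pics/side23.png',im[:,:,::-1]); ss=[(REACH[k],R,(0,0,255)) for k in REACH]
overlay('side',im,'os23.png',210,240,340,325,6,ss)
"
```

```text
time_s: 45.1
tcp_pos: [0.3563, -0.2724, 0.0417]
orientation: [-0.629, 0.629, -0.324, 0.324]
wrist_force: [0.1, 0.3, 0.3]
gripper_width: 0.0821
time_s: 45.35
tcp_pos: [0.3562, -0.2723, 0.0416]
orientation: [-0.629, 0.629, -0.324, 0.324]
wrist_force: [0.3, 0.3, -0.2]
gripper_width: 0.0856
t 45.35 tcp [ 0.3562 -0.2723  0.0416] yaw -54.51 w 0.0856 F [ 0.3  0.3 -0.2] j [-0.9   0.33  2.02 -0.    0.79 -1.52]
units tool x,y,z [0.13 0.02 0.04] turn -1.12 tilt [ 0. -0. -1.]
```

View pics/os23.png

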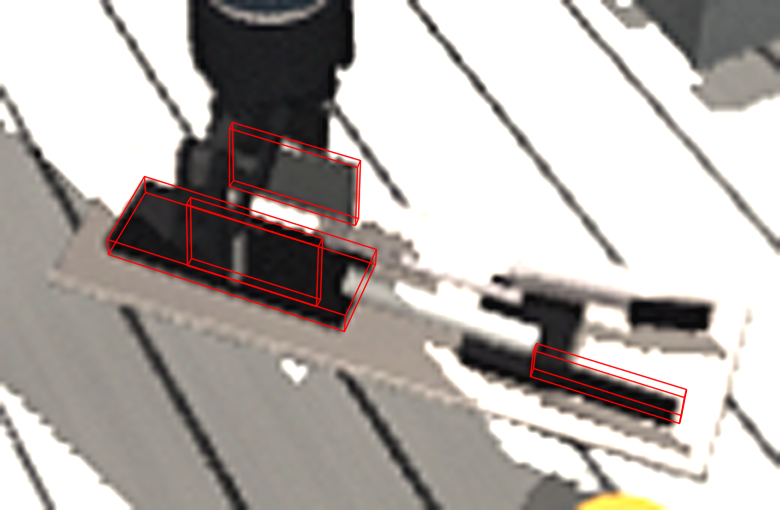

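```bash
python3 -m crank '[0,0,-0.3,0,0, 0,0,-0.6,0,0, 0,0,-0.8,0,-0.3, 0,0,-0.8,0,-0.4, 0,0,-0.8,0,-0.4, 0,0,-0.5,0,0, 0,0,0,0,0, 0,0,0,0,0]'
python3 -c "
from h import *
go(.3594,-.2749,.041,-48.9)
im=get_image('side'); cv2.imwrite('pics/side24.png',im[:,:,::-1])
a=cv2.imread('pics/side1.png')[:,:,::-1]
crop(im,'s24.png',220,250,345,325,6); crop(a,'s1b.png',220,250,345,325,6)
b=np.stack([cv2.cvtColor(a,7),cv2.cvtColor(im,7),cv2.cvtColor(im,7)],2)
crop(b,'d24.png',220,250,345,325,6)
t=get_image('top'); cv2.imwrite('pics/top24.png',t[:,:,::-1]); t1=cv2.imread('pics/top1.png')[:,:,::-1]
crop(np.stack([cv2.cvtColor(t1,7),cv2.cvtColor(t,7),cv2.cvtColor(t,7)],2),'d24t.png',310,180,410,280,6)
"
```

```text
time_s: 46.07
tcp_pos: [0.3566, -0.2726, 0.1567]
orientation: [-0.643, 0.644, -0.292, 0.294]
wrist_force: [-0.4, 1.5, -0.4]
gripper_width: 0.0851
t 46.07 tcp [ 0.3566 -0.2726  0.1567] yaw -49.01 w 0.0851 F [-0.4  1.5 -0.4] j [-0.9   0.16  1.89 -0.    1.09 -1.62]
units tool x,y,z [0.11 3.86 0.02] turn -0.02 tilt [ 0.002 -0.002 -1.   ]
```

View pics/d24.png

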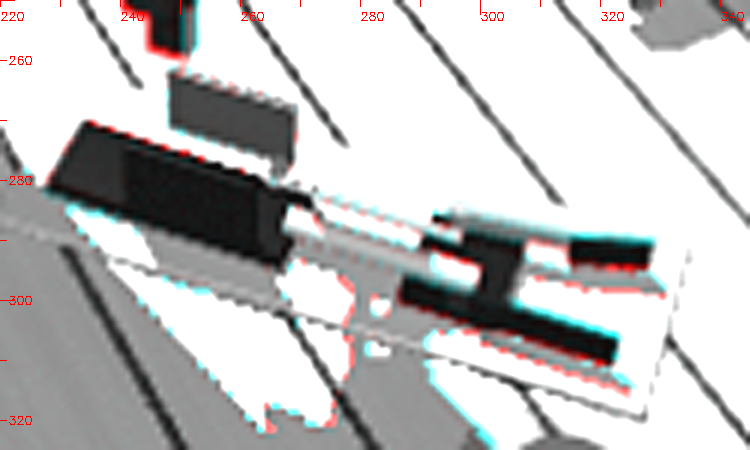

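View pics/d24t.png

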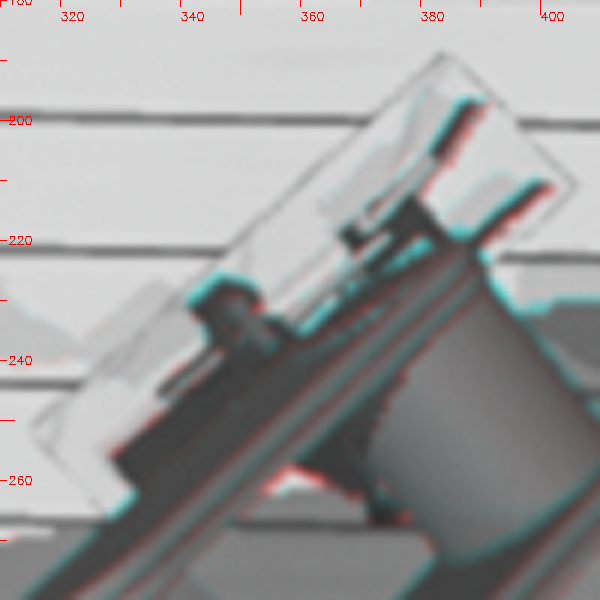

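```bash
python3 -c "
from h import *
b=back('top',[[336,160.2]],.094); print(b)
im=cv2.imread('pics/side24.png')[:,:,::-1];t=cv2.imread('pics/top24.png')[:,:,::-1]
x,y=.6465,-.2205
ss=[(box(-.025,.025,-.006,.006,.068,.094),T(x,y,0),(0,0,255)),(box(.018,.042,-.224,-.174,.06,.115),T(.676,.012,0),(255,0,255)),(box(-.05,.05,-.04,.04,0,.06),T(.680,-.2175,0),(0,160,0))]
overlay('side',im,'os25.png',300,195,360,255,10,ss)
overlay('top',t,'ot25.png',310,130,360,180,12,ss)
crop(t,'t25.png',110,130,330,250,3)
"
```

```text
[[ 0.64730409 -0.21962362  0.094     ]]
```

View pics/os25.png

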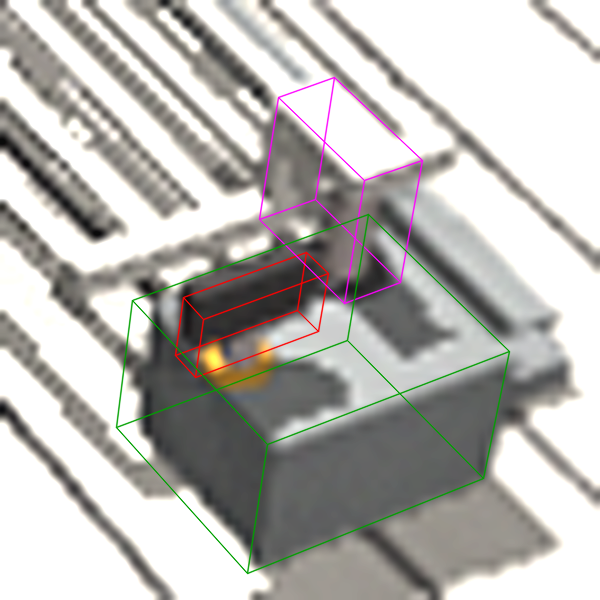

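View pics/ot25.png

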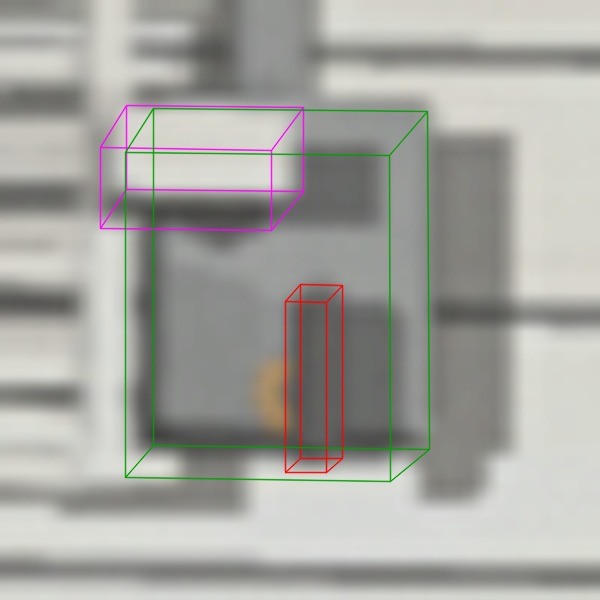

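View pics/t25.png

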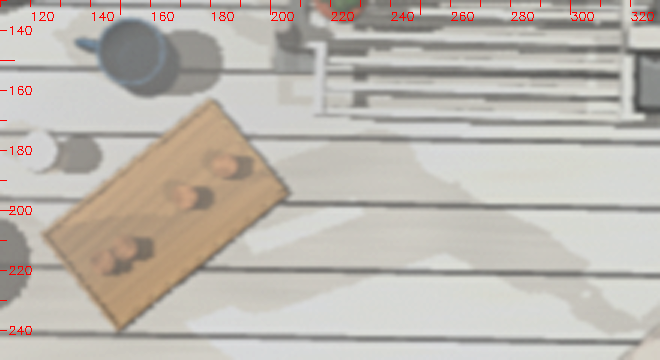

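```bash
python3 -c "
from h import *
im=cv2.imread('pics/side24.png')[:,:,::-1];t=cv2.imread('pics/top24.png')[:,:,::-1]
crop(im,'z25s.png',308,205,358,255,14)
crop(t,'z25t.png',315,135,350,175,16)
"
```

```text
(no output)
```

View pics/z25s.png

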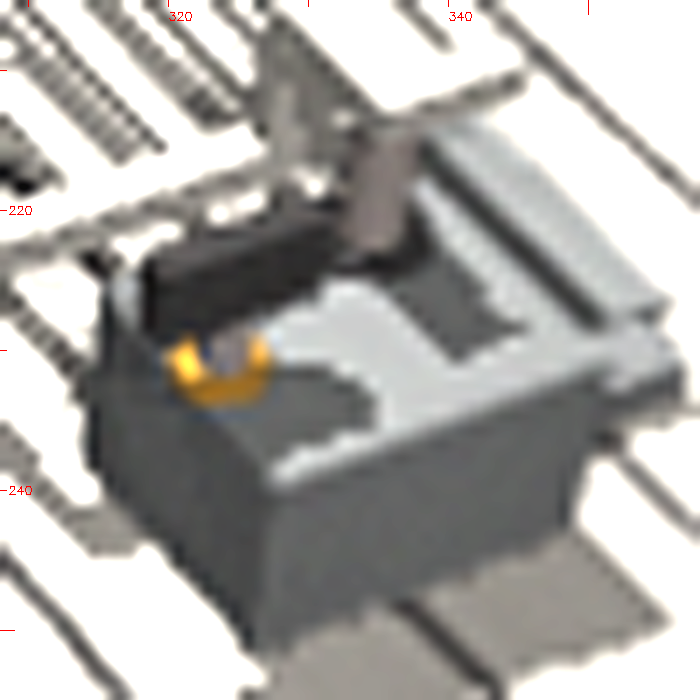

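View pics/z25t.png

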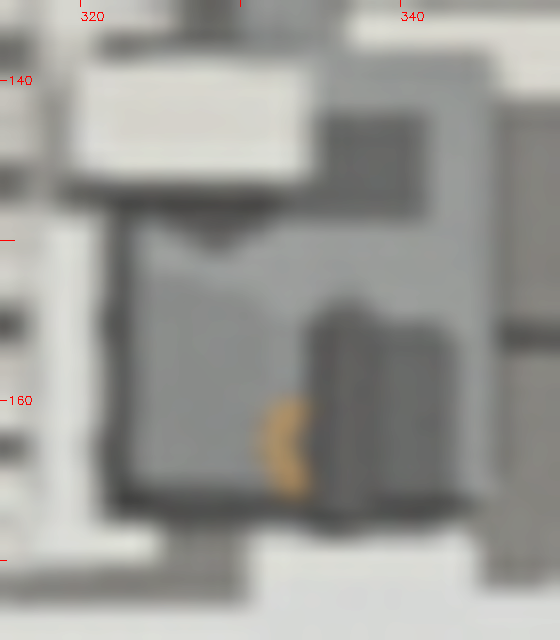

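```bash
python3 -c "
from h import *
np.set_printoptions(precision=4,suppress=True)
print('side bar mid',back('side',[[325.2,223.4]],.081))
print('side stem',back('side',[[323.6,230.3]],.062))
print('top collar x',back('top',[[334,162.4]],.061))
print('top bar centre',back('top',[[336.5,160.4]],.090))
print('top bar ends',back('top',[[336.5,153.3],[336.5,167.7]],.094))
im=cv2.imread('pics/side24.png')[:,:,::-1];t=cv2.imread('pics/top24.png')[:,:,::-1]
x,y=.648,-.217
ss=[(box(-.025,.025,-.006,.006,.068,.094),T(x,y,0),(0,0,255)),(cyl(0,0,.012,.06,.066),T(x,y,0),(0,160,0))]
overlay('side',im,'os26.png',308,205,358,255,12,ss)
overlay('top',t,'ot26.png',315,135,350,175,12,ss)
"
```

```text
side bar mid [[ 0.6557 -0.2108  0.081 ]]
side stem [[ 0.645  -0.2205  0.062 ]]
top collar x [[ 0.6453 -0.2183  0.061 ]]
top bar centre [[ 0.6473 -0.222   0.09  ]]
top bar ends [[ 0.6712 -0.2214  0.094 ]
 [ 0.6214 -0.2213  0.094 ]]
```

View pics/os26.png

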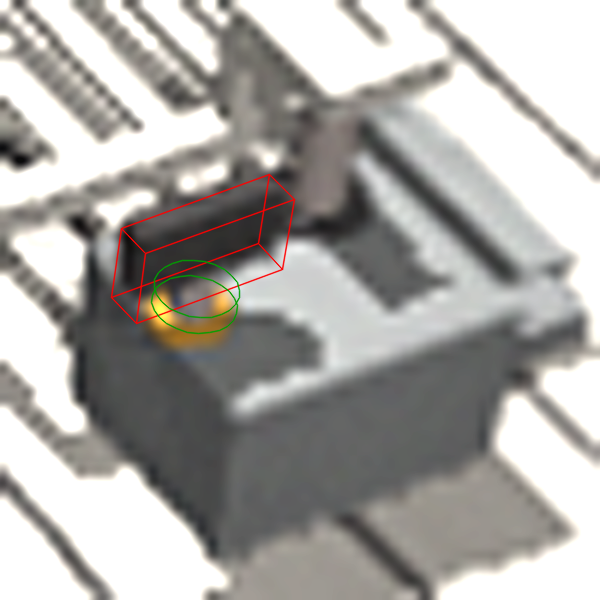

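View pics/ot26.png

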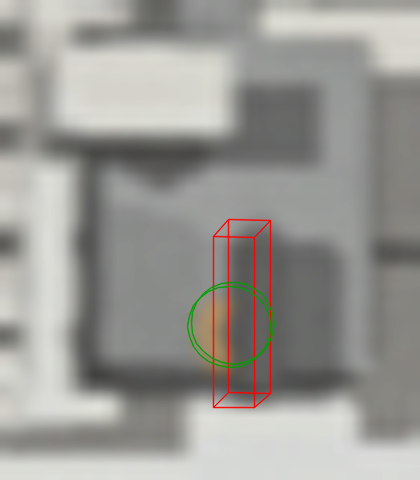

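```bash
python3 -m crank '[0.2,0,-0.2,0,-0.9, 0.5,0,-0.2,0,-0.9, 0.53,0,0,0,-0.9, 0.53,0,0,0,-0.9, 0.53,0,0,0,-0.9, 0.53,0,0,0,-0.9, 0.53,0,0,0,-0.9, 0.53,0,0,0,-0.9]'
python3 -m crank '[0.53,0,0,0,-0.9, 0.53,0,0,0,-0.9, 0.53,0,0,0,-0.8, 0.53,0,0,0,0, 0.53,0,0,0,0]'
python3 -c "
from h import *
go(.646,-.2205,.15,0)"
```

```text
time_s: 46.83
tcp_pos: [0.3555, -0.2715, 0.1661]
orientation: [0.704, -0.702, 0.08, -0.078]
wrist_force: [0.5, -0.5, -0.4]
gripper_width: 0.0402
time_s: 47.25
tcp_pos: [0.3557, -0.2717, 0.1665]
orientation: [0.708, -0.706, 0.001, -0.0]
wrist_force: [0.1, -0.7, 0.9]
gripper_width: 0.04
t 47.25 tcp [ 0.3557 -0.2717  0.1665] yaw -0.14 w 0.04 F [ 0.1 -0.7  0.9] j [-0.9   0.15  1.88 -0.    1.12 -2.47]
units tool x,y,z [9.67 0.54 1.73] turn -0.03 tilt [-0.002  0.002 -1.   ]
```

```bash
python3 -m crank '[0.53,0.5,0,0.2,-0.03, 0.53,0.9,0,0.2,0, 0.53,0.9,0,0.2,0, 0.53,1,0,0.2,0, 0.53,1,0,0.2,0, 0.53,1,0,0.2,0, 0.53,1,0,0.2,0, 0.53,1,0,0.2,0]'
python3 -m crank '[0.53,0.9,0,0.13,0, 0.53,0.7,0.1,0,0, 0.53,0.5,0.2,0,0, 0.53,0.27,0.2,0,0, 0.53,0,0,0,0, 0.53,0,0,0,0]'
python3 -c "
from h import *
go(.646,-.2205,.082,0)
im=get_image('side'); cv2.imwrite('pics/side27.png',im[:,:,::-1]); crop(im,'s27.png',290,180,370,260,8)
im=get_image('top'); cv2.imwrite('pics/top27.png',im[:,:,::-1]); crop(im,'t27.png',290,130,370,190,8)
"
```

```text
time_s: 47.92
tcp_pos: [0.5762, -0.2229, 0.1667]
orientation: [0.707, -0.707, 0.0, 0.001]
wrist_force: [-0.1, -0.9, -0.3]
gripper_width: 0.0402
time_s: 48.42
tcp_pos: [0.6452, -0.2193, 0.1511]
orientation: [0.708, -0.707, 0.0, 0.002]
wrist_force: [-0.4, 0.2, 0.8]
gripper_width: 0.0403
t 48.42 tcp [ 0.6452 -0.2193  0.1511] yaw 0.1 w 0.0403 F [-0.4  0.2  0.8] j [-0.49  0.56  1.31 -0.    1.28 -2.06]
units tool x,y,z [ 0.03  2.3  -0.04] turn 0.02 tilt [-0.003  0.001 -1.   ]
```

View pics/s27.png

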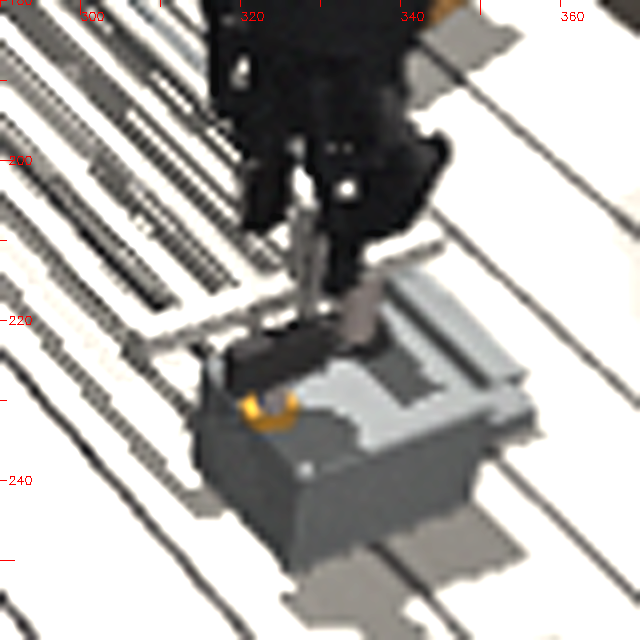

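View pics/t27.png

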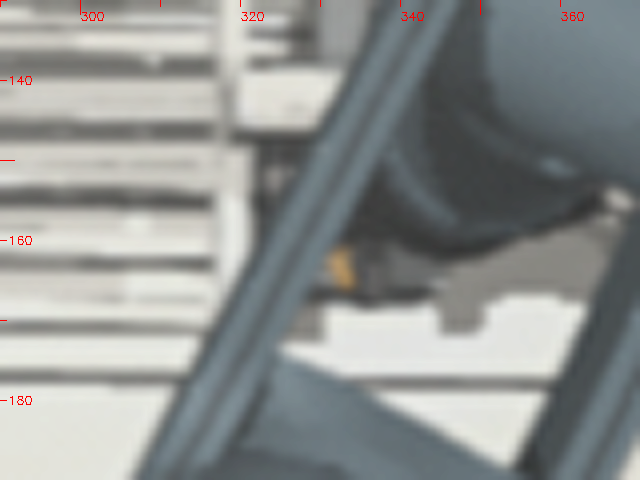

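```bash
python3 -m crank '[0.53,0.03,0.3,-0.04,0.02, 0.53,0,0.5,0,0, 0.53,0,0.4,0,0, 0.53,0,0.3,0,0, 0.53,0,0.2,0,0, 0.53,0,0,0,0, 0.53,0,0,0,0]' 30
python3 -c "
from h import *
go(.646,-.2205,.083,0)
im=get_image('side'); cv2.imwrite('pics/side28.png',im[:,:,::-1]); crop(im,'s28.png',290,180,370,260,8)
"
```

```text
time_s: 49.1
tcp_pos: [0.6469, -0.2209, 0.1013]
orientation: [0.707, -0.707, 0.0, 0.0]
wrist_force: [0.9, -0.2, 1.5]
gripper_width: 0.0401
t 49.1 tcp [ 0.6469 -0.2209  0.1013] yaw 0.03 w 0.0401 F [ 0.9 -0.2  1.5] j [-0.49  0.6   1.36 -0.    1.18 -2.06]
units tool x,y,z [-0.03  0.61  0.01] turn 0.01 tilt [-0.001  0.    -1.   ]
```

View pics/s28.png

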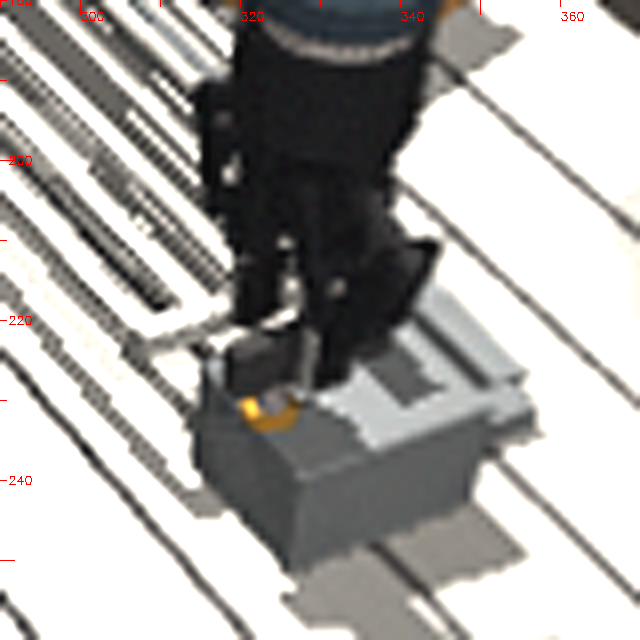

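```bash
python3 -m crank '[0.53,0,0.3,0,0, 0.53,0,0.25,0,0, 0.53,0,0,0,0, 0.6,0,0,0,0, 0.7,0,0,0,0, 0.76,0,0,0,0, 0.8,0,0,0,0, 0.8,0,0,0,0]' 30
python3 -c "
from h import *
go(.646,-.2205,.083,0)"
```

```text
time_s: 49.82
tcp_pos: [0.6472, -0.2209, 0.0854]
orientation: [-0.707, 0.707, 0.0, -0.0]
wrist_force: [0.7, 0.1, 0.4]
gripper_width: 0.0172
t 49.82 tcp [ 0.6472 -0.2209  0.0854] yaw 0.04 w 0.0172 F [0.7 0.1 0.4] j [-0.49  0.62  1.37 -0.    1.15 -2.06]
units tool x,y,z [-0.04  0.08  0.01] turn 0.01 tilt [ 0. -0. -1.]
```

```bash
python3 -m crank '[0.82,0,0.05,0,0, 0.84,0,0,0,0, 0.87,0,0,0,0, 0.9,0,0,0,0, 0.9,0,0,0,0]' 30
python3 -c "
from h import *
go(.646,-.2205,.083,0)"
```

```text
time_s: 50.23
tcp_pos: [0.6473, -0.2201, 0.0839]
orientation: [0.707, -0.707, -0.0, 0.0]
wrist_force: [0.9, 5.0, 5.0]
gripper_width: 0.0119
t 50.23 tcp [ 0.6473 -0.2201  0.0839] yaw 0.05 w 0.0119 F [0.9 5.  5. ] j [-0.49  0.62  1.37  0.    1.15 -2.06]
units tool x,y,z [-0.04  0.03 -0.01] turn 0.01 tilt [ 0.     0.001 -1.   ]
```

```bash
python3 -m crank '[0.9,0,-0.03,0.02,-0.5, 0.9,0,0,0,-0.5, 0.9,0,0,0,-0.5, 0.9,0,0,0,-0.5, 0.9,0,0,0,-0.5, 0.9,0,0,0,0]'
python3 -c "
from h import *
go(.646,-.2205,.083,45)"
python3 -m crank '[0.9,0,0,0,-0.8, 0.9,0,0,0,-0.8, 0.9,0,0,0,-0.8, 0.9,0,0,0,-0.8, 0.9,0,0,0,-0.8, 0.9,0,0,0,-0.8, 0.9,0,0,0,-0.8, 0.9,0,0,0,-0.7]'
python3 -c "
from h import *
go(.646,-.2205,.083,45)"
```

```text
time_s: 50.73
tcp_pos: [0.6471, -0.2194, 0.0841]
orientation: [0.703, -0.702, -0.078, 0.078]
wrist_force: [1.2, 5.0, 1.0]
gripper_width: 0.012
t 50.73 tcp [ 0.6471 -0.2194  0.0841] yaw 12.67 w 0.012 F [1.2 5.  1. ] j [-0.49  0.62  1.37  0.    1.15 -2.28]
units tool x,y,z [-0.04  0.04 -0.03] turn -6.47 tilt [-0.     0.001 -1.   ]
time_s: 51.4
tcp_pos: [0.6463, -0.2179, 0.084]
orientation: [0.657, -0.654, -0.266, 0.267]
wrist_force: [-1.4, 9.2, 3.1]
gripper_width: 0.0115
t 51.4 tcp [ 0.6463 -0.2179  0.084 ] yaw 44.25 w 0.0115 F [-1.4  9.2  3.1] j [-0.49  0.62  1.37  0.    1.15 -2.83]
units tool x,y,z [-0.07  0.03 -0.05] turn -0.15 tilt [-0.002  0.004 -1.   ]
```

```bash
python3 -m crank '[0.9,0,0,0,0, 0.9,0,0,0,0, 0.9,0,0,0,0, 0.9,0,0,0,0, 0.9,0,0,0,0, 0.9,0,0,0,0, 0.9,0,0,0,0, 0.9,0,0,0,0]'; python3 -m crank '[0.9,0,0,0,0, 0.9,0,0,0,0, 0.9,0,0,0,0, 0.9,0,0,0,0, 0.9,0,0,0,0, 0.9,0,0,0,0, 0.9,0,0,0,0, 0.9,0,0,0,0]'
python3 -c "
from h import *
go(.646,-.2205,.083,45)
im=get_image('side'); cv2.imwrite('pics/side29.png',im[:,:,::-1]); crop(im,'s29.png',240,140,370,260,6)
"
```

```text
time_s: 52.07
tcp_pos: [0.6463, -0.2179, 0.084]
orientation: [0.657, -0.654, -0.265, 0.266]
wrist_force: [-0.8, 9.4, 2.5]
gripper_width: 0.0116
time_s: 52.73
tcp_pos: [0.6463, -0.2179, 0.084]
orientation: [0.657, -0.654, -0.265, 0.266]
wrist_force: [-0.9, 8.3, 2.4]
gripper_width: 0.0119
t 52.73 tcp [ 0.6463 -0.2179  0.084 ] yaw 44.07 w 0.0119 F [-0.9  8.3  2.4] j [-0.49  0.62  1.37  0.    1.15 -2.83]
units tool x,y,z [-0.07  0.03 -0.06] turn -0.19 tilt [-0.002  0.004 -1.   ]
```

View pics/s29.png

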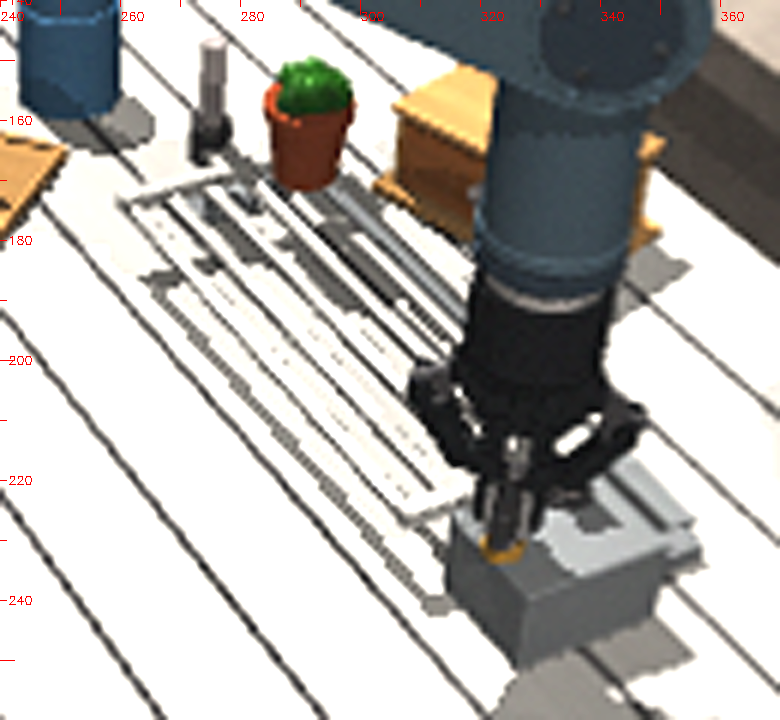

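```bash
python3 -m crank '[0.9,0,0,0,0, 0.9,0,0,0,0, 0.9,0,0,0,0, 0.9,0,0,0,0, 0.9,0,0,0,0, 0.9,0,0,0,0, 0.9,0,0,0,0, 0.9,0,0,0,0]'; python3 -m crank '[0.9,0,0,0,0, 0.9,0,0,0,0, 0.9,0,0,0,0, 0.9,0,0,0,0, 0.9,0,0,0,0, 0.9,0,0,0,0, 0.9,0,0,0,0, 0.9,0,0,0,0]'; python3 -m crank '[0.9,0,0,0,0, 0.9,0,0,0,0, 0.9,0,0,0,0, 0.9,0,0,0,0, 0.9,0,0,0,0, 0.9,0,0,0,0, 0.9,0,0,0,0, 0.9,0,0,0,0]'; python3 -m crank '[0.9,0,0,0,0, 0.9,0,0,0,0, 0.9,0,0,0,0, 0.9,0,0,0,0, 0.9,0,0,0,0, 0.9,0,0,0,0, 0.9,0,0,0,0, 0.9,0,0,0,0]';
python3 -c "
from h import *
im=get_image('side'); cv2.imwrite('pics/side30.png',im[:,:,::-1])"
python3 -m crank '[0.9,0,0,0,0, 0.9,0,0,0,0, 0.9,0,0,0,0, 0.9,0,0,0,0, 0.9,0,0,0,0, 0.9,0,0,0,0, 0.9,0,0,0,0, 0.9,0,0,0,0]'; python3 -m crank '[0.9,0,0,0,0, 0.9,0,0,0,0, 0.9,0,0,0,0, 0.9,0,0,0,0, 0.9,0,0,0,0, 0.9,0,0,0,0, 0.9,0,0,0,0, 0.9,0,0,0,0]'; python3 -m crank '[0.9,0,0,0,0, 0.9,0,0,0,0, 0.9,0,0,0,0, 0.9,0,0,0,0, 0.9,0,0,0,0, 0.9,0,0,0,0, 0.9,0,0,0,0, 0.9,0,0,0,0]'; python3 -m crank '[0.9,0,0,0,0, 0.9,0,0,0,0, 0.9,0,0,0,0, 0.9,0,0,0,0, 0.9,0,0,0,0, 0.9,0,0,0,0, 0.9,0,0,0,0, 0.9,0,0,0,0]'
python3 -c "
from h import *
go(.646,-.2205,.083,0)
im=get_image('side'); cv2.imwrite('pics/side31.png',im[:,:,::-1])
a=cv2.imread('pics/side30.png')[:,:,::-1]; d=np.abs(a.astype(int)-im).max(2); print('changed px since 2.7 s ago', (d>30).sum())
crop(im,'s31.png',240,140,370,260,6)
ss=[(box(-.06,.1,-.185,.185,.02,.03),T(.676,.012,0),(0,0,255))]
overlay('side',im,'os31.png',240,140,370,260,6,ss)
"
```

```text
time_s: 53.45
tcp_pos: [0.6463, -0.2179, 0.084]
orientation: [0.657, -0.654, -0.265, 0.266]
wrist_force: [-0.6, 8.6, 3.8]
gripper_width: 0.0114
time_s: 54.12
tcp_pos: [0.6463, -0.2179, 0.084]
orientation: [0.657, -0.654, -0.265, 0.266]
wrist_force: [-1.0, 8.9, 3.2]
gripper_width: 0.0118
time_s: 54.78
tcp_pos: [0.6463, -0.218, 0.084]
orientation: [0.657, -0.654, -0.265, 0.266]
wrist_force: [-1.0, 8.8, 2.8]
gripper_width: 0.0116
time_s: 55.45
tcp_pos: [0.6463, -0.2179, 0.084]
orientation: [0.657, -0.654, -0.265, 0.266]
wrist_force: [-2.4, 9.1, 3.0]
gripper_width: 0.0114
time_s: 56.17
tcp_pos: [0.6463, -0.2179, 0.084]
orientation: [0.657, -0.654, -0.265, 0.266]
wrist_force: [-1.1, 8.6, 3.0]
gripper_width: 0.0116
time_s: 56.83
tcp_pos: [0.6463, -0.2179, 0.084]
orientation: [0.657, -0.654, -0.265, 0.266]
wrist_force: [-0.4, 8.1, 4.6]
gripper_width: 0.0116
time_s: 57.5
tcp_pos: [0.6463, -0.2179, 0.0841]
orientation: [0.657, -0.654, -0.265, 0.266]
wrist_force: [-1.3, 9.0, 2.9]
gripper_width: 0.0115
time_s: 58.17
tcp_pos: [0.6463, -0.2179, 0.084]
orientation: [0.657, -0.654, -0.265, 0.266]
wrist_force: [-1.5, 8.3, 3.4]
gripper_width: 0.0114
t 58.17 tcp [ 0.6463 -0.2179  0.084 ] yaw 44.07 w 0.0114 F [-1.5  8.3  3.4] j [-0.49  0.62  1.37  0.    1.15 -2.83]
units tool x,y,z [-0.07  0.03 -0.06] turn 8.81 tilt [-0.002  0.004 -1.   ]
changed px since 2.7 s ago 974
```

View pics/os31.png

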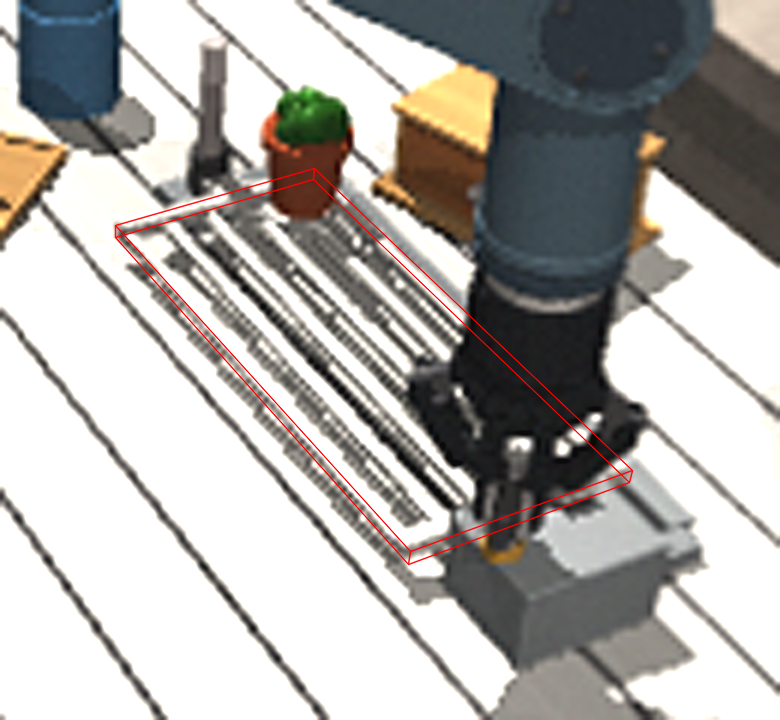

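```bash
python3 -m crank '[0.9,0,0,0,0, 0.9,0,0,0,0, 0.9,0,0,0,0, 0.9,0,0,0,0, 0.9,0,0,0,0, 0.9,0,0,0,0, 0.9,0,0,0,0, 0.9,0,0,0,0]'
python3 -c "
from h import *
im=get_image('side'); cv2.imwrite('pics/side32.png',im[:,:,::-1])
a=cv2.imread('pics/side31.png')[:,:,::-1]; d=np.abs(a.astype(int)-im).max(2); print('changed px', (d>30).sum())
"
```

```text
time_s: 58.88
tcp_pos: [0.6462, -0.2179, 0.084]
orientation: [0.657, -0.654, -0.265, 0.266]
wrist_force: [-0.2, 9.2, 4.0]
gripper_width: 0.0116
changed px 0
```

```bash
python3 -m crank '[0.9,0,0,0,0.6, 0.9,0,0,0,0.8, 0.9,0,0,0,0.8, 0.9,0,0,0,0.8, 0.9,0,0,0,0.8, 0.9,0,0,0,0.8, 0.9,0,0,0,0.8, 0.9,0,0,0,0.8]'; python3 -m crank '[0.9,0,0,0,0.8, 0.9,0,0,0,0.8, 0.9,0,0,0,0.6, 0.9,0,0,0,0.4, 0.9,0,0,0,0.2, 0.9,0,0,0,0, 0.9,0,0,0,0]'
python3 -c "
from h import *
go(.646,-.2205,.083,0); print(sense()['moment'])"
```

```text
time_s: 59.6
tcp_pos: [0.647, -0.2193, 0.0841]
orientation: [0.703, -0.702, -0.079, 0.079]
wrist_force: [1.0, 4.7, 0.6]
gripper_width: 0.0117
time_s: 60.18
tcp_pos: [0.6471, -0.2201, 0.0841]
orientation: [0.707, -0.707, 0.006, -0.006]
wrist_force: [1.2, 2.9, -1.5]
gripper_width: 0.0115
t 60.18 tcp [ 0.6471 -0.2201  0.0841] yaw -0.91 w 0.0115 F [ 1.2  2.9 -1.5] j [-0.49  0.62  1.37  0.    1.15 -2.05]
units tool x,y,z [-0.04  0.04 -0.02] turn -0.18 tilt [-0.  0. -1.]
[ 0.58018159 -0.454233    0.02547345]
```

```bash
python3 -m crank '[0.9,0,0,0,0.2, 0.9,0,0,0,0.2, 0.9,0,0,0,0, 0.9,0,0,0,0]' 45
python3 -c "
from h import *
go(.646,-.2205,.083,0); print(sense()['moment'])"
```

```text
time_s: 60.52
tcp_pos: [0.6471, -0.2201, 0.0842]
orientation: [-0.707, 0.707, -0.018, 0.018]
wrist_force: [2.7, 2.2, -3.8]
gripper_width: 0.0112
t 60.52 tcp [ 0.6471 -0.2201  0.0842] yaw -2.91 w 0.0112 F [ 2.7  2.2 -3.8] j [-0.49  0.62  1.37 -0.    1.15 -2.01]
units tool x,y,z [-0.03  0.04 -0.01] turn -0.58 tilt [-0. -0. -1.]
[ 0.51796514 -0.55279657  0.74135253]
```

```bash
python3 -m crank '[0.85,0,0,0,0, 0.75,0,0,0,0, 0.65,0,0,0,0, 0.55,0,0,0,0, 0.53,0,0,0,0, 0.53,0,0,0,0]'; python3 -m crank '[0.53,0,-0.3,0,0, 0.53,0,-0.6,0,0, 0.53,0,-0.9,0,0, 0.53,0,-0.9,0,0, 0.53,0,-0.9,0,0, 0.53,-0.5,-0.5,0,0, 0.53,-0.8,-0.3,0,0, 0.53,-1,0,0,0]'; python3 -m crank '[0.53,-1,0,0,0, 0.53,-1,0,0,0, 0.53,-1,0,0,0, 0.53,-1,0,0,0, 0.53,-1,0,0,0, 0.53,-0.7,0,0,0, 0.53,-0.3,0,0,0, 0.53,0,0,0,0]'
python3 -c "
from h import *
go(.646,-.2205,.083,0)
im=get_image('side'); cv2.imwrite('pics/side33.png',im[:,:,::-1]); crop(im,'s33.png',300,195,360,255,10)
t=get_image('top'); cv2.imwrite('pics/top33.png',t[:,:,::-1]); crop(t,'t33.png',100,110,420,290,2)
crop(t,'t33z.png',315,135,350,175,12)
a=cv2.imread('pics/side24.png')[:,:,::-1]; crop(np.stack([cv2.cvtColor(a,7),cv2.cvtColor(im,7),cv2.cvtColor(im,7)],2),'d33.png',150,130,350,330,4)
"
```

```text
time_s: 61.02
tcp_pos: [0.6471, -0.2207, 0.0849]
orientation: [-0.707, 0.707, -0.018, 0.019]
wrist_force: [-0.5, -0.0, 0.6]
gripper_width: 0.0404
time_s: 61.68
tcp_pos: [0.5797, -0.2175, 0.2201]
orientation: [-0.706, 0.708, -0.016, 0.02]
wrist_force: [0.4, -1.6, -0.1]
gripper_width: 0.0406
time_s: 62.35
tcp_pos: [0.3972, -0.2073, 0.2175]
orientation: [-0.707, 0.707, -0.019, 0.019]
wrist_force: [0.6, -0.2, -0.4]
gripper_width: 0.0398
t 62.35 tcp [ 0.3972 -0.2073  0.2175] yaw -3.04 w 0.0398 F [ 0.6 -0.2 -0.4] j [-0.73  0.09  1.8  -0.    1.24 -2.25]
units tool x,y,z [8.3  4.49 0.01] turn -0.61 tilt [ 0.001 -0.001 -1.   ]
```

View pics/s33.png

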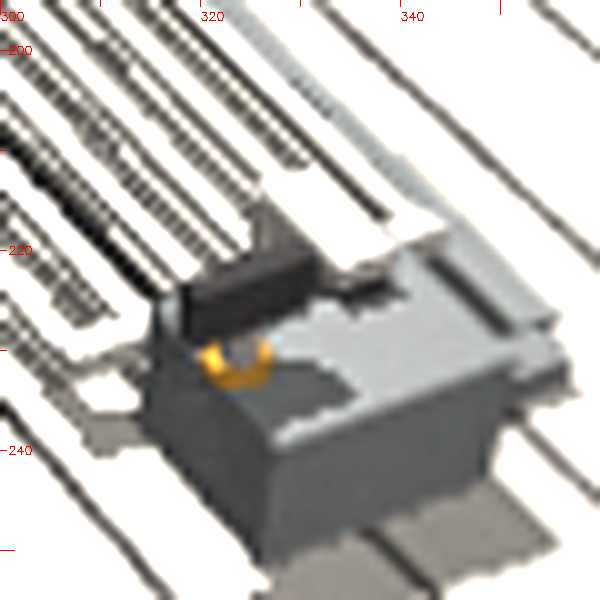

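View pics/t33.png

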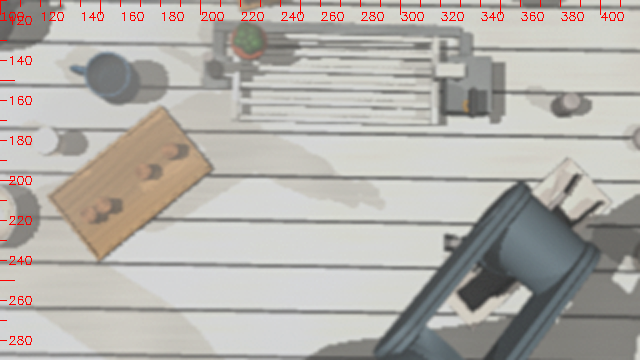

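View pics/t33z.png

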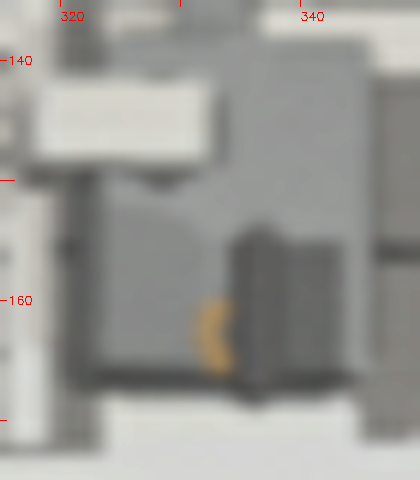

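View pics/d33.png

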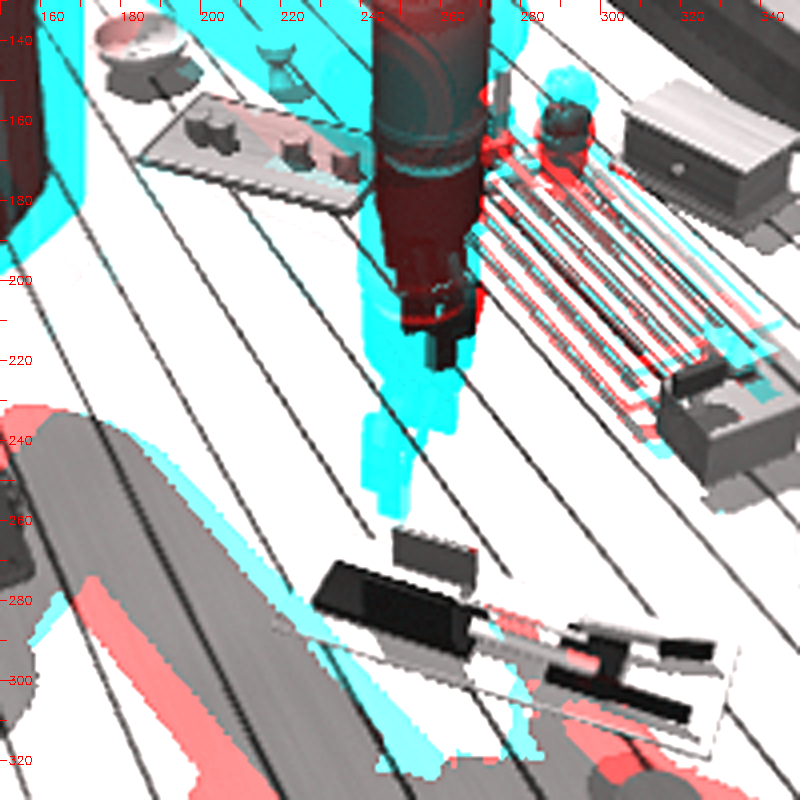

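```bash
python3 -c "
from h import *
print(close_job(), sense()['time_s'])"
```

```text
the job is handed in; nothing more can be done
the job is handed in; nothing more can be done
```

The job is done and handed in at about 62 s of the 210 s allowed. No verdict was reported.

- **Corks:** I took all four out with the reacher and set them in the tray. One was then knocked a few centimetres aside on its own. In the last pictures all four stand upright inside the tray.
- **Reacher:** It is back on its board. Compared with a picture from before I first gripped it, the handle matches to under a pixel. The jaw tips sit about 2 mm to one side, roughly 0.7° of turn.
- **A contact on the way back:** While I carried the empty reacher back to its board, its jaw brushed the platform's end bar. The force I read was about 5 N. The reacher slipped in the grip, so I lifted it clear and corrected the angle before laying it down. I saw no lasting effect on the stand or the valve.
- **Valve and stand:** With the reacher down, I turned the valve about 44° counter-clockwise. The stand sank by itself to the fully-down outline and stopped changing in the pictures. I then closed the valve firmly against its stop, and its bar looks the same as before I touched it.
- **Breakfast things:** I never touched them, and those in the last pictures stand where they were. I did not check the spoon and jam jar closely at the end.

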